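# Scan both ends of the hybrid modules

### The job

Scan every module in the tray at both ends: slide the scan-light dimmer to its green mark, draw the plate home, set all the modules on it with their blue ends flush against the fence, and push the plate to its far stop under the red scan head; then bring it home, turn every module end for end so that the orange ends are flush against the fence, and push it to the far stop again. Afterwards put the modules back flat in the tray, leave the plate fully home and slide the dimmer fully off. Keep the open modules upright throughout and leave the other things on the bench where they are.

Things in the scene. Friction and masses are not known exactly. Their poses are not given: they have to be found in the camera images.
- stage (a joint): sliding aluminium plate of the inspection station, 280 mm wide, its top face 40 mm above the bench. m; 0 = home (its stop nearest the robot, for loading), 0.15 = its far stop, under the scan head. As the value grows it slides along the +x axis of fence; it stays where it is left and needs about 10 N to move
- fence (a point): on the plate's top face, at the middle of the fence: a steel angle along the plate's far edge, 280 mm long, 18 mm high, its upright face towards the robot. Moves with the plate. x points into the fence (the way the plate slides), z up. The plate reaches back to x = -125 mm. Strips along x, 5 mm high and wide, at y = -135, -45, 45, 135 mm part it into three lanes (middles y = -90, 0, 90 mm)
- stage_grip (a point): grip point of the plate's black upright handle post, 18 mm in diameter and 45 mm tall, standing on a tongue at the plate's near edge, 145 mm in front of the fence face; this point is 30 mm above the plate's top face (15 mm below the post's top). Pinch it from above
- station: inspection station, fixed: light-grey deck 350 x 400 mm, 22 mm high, origin under its middle, x the way the plate slides. A red scan head, 400 mm wide (y), 50 mm deep, spans it on posts at x = 90 mm, y = +-176 mm; its underside is 109 mm, its top 171 mm above the bench. Fence face at x = -20 mm with the plate home, +130 mm at the far stop: a pass scans the half of each module next to the fence
- dimmer (a joint): orange grip of the scan-light dimmer. m; 0 = off (the end nearest the robot), 0.08 = full. It stays where it is left, about 1.5 N to move. The green mark is at 0.060
- dimmer_grip (a point): grip point of the orange dimmer grip, which measures 16 mm along the slot, 26 mm across and 27 mm high over the box's top; this point is 55 mm above the bench, 7 mm below the grip's top. Its x points along the slot, the way the joint grows
- dimmer_mark (a point): where dimmer_grip is when the dimmer stands exactly at the broad green mark beside the slot; fixed on the dimmer box (grey, 170 x 74 mm, 35 mm high)
- tray: black carrier tray fixed to the bench, 310 mm (x) by 130 mm (y), origin at the middle of its underside; floor 5 mm thick, walls 5 mm thick and 12 mm high; two cross walls of the same height, at x = +-50 mm, make three compartments about 95 x 120 mm (middles near x = -100, 0, 100 mm)
- module1: open hybrid module (may be absent): milled gold-coloured housing 80 mm (x) by 44 mm (y), 30 mm high, 110 to 210 g, with a white circuit board in the open top; blue end block at its +x end, orange one at its -x end. Origin at the middle of its underside. Grip it across its 44 mm width
- module1_blue (a point): middle of module1's blue end face (the +x end), 15 mm above its underside
- module1_orange (a point): middle of module1's orange end face (the -x end), 15 mm above its underside
- module2: open hybrid module (may be absent): milled gold-coloured housing 80 mm (x) by 44 mm (y), 30 mm high, 110 to 210 g, with a white circuit board in the open top; blue end block at its +x end, orange one at its -x end. Origin at the middle of its underside. Grip it across its 44 mm width
- module2_blue (a point): middle of module2's blue end face (the +x end), 15 mm above its underside
- module2_orange (a point): middle of module2's orange end face (the -x end), 15 mm above its underside
- module3: open hybrid module (may be absent): milled gold-coloured housing 80 mm (x) by 44 mm (y), 30 mm high, 110 to 210 g, with a white circuit board in the open top; blue end block at its +x end, orange one at its -x end. Origin at the middle of its underside. Grip it across its 44 mm width
- module3_blue (a point): middle of module3's blue end face (the +x end), 15 mm above its underside
- module3_orange (a point): middle of module3's orange end face (the -x end), 15 mm above its underside
- chip_pack: bystander: dark violet chip box 60 x 60 mm, 22 mm high, origin under its middle
- solvent_bottle: bystander: white bottle with blue cap, 60 mm diameter, 150 mm tall, origin under its middle
- dish: bystander: shallow glass dish, 90 mm diameter, 18 mm high, origin under its middle
- torque_driver: bystander: blue-handled torque driver lying on the bench, 150 mm long, 22 mm high, origin on its underside, 45 mm from the handle's near end

How it is judged:
By the outcome, as a careful person would: the job done as asked, in the order asked, and still so for the second after the job is handed in, with the robot touching nothing.
Of module1, module2, module3 only 2 to 3 are there at a start; the rules pass over those that are not, and their reading is None.
At some moment in a run one of module1, module2, module3 may be knocked a few centimetres aside while the robot is not near it.
It also fails if it takes over 210 s, if anything falls off the work surface, if the arm or the gripper's body presses on something with over 40 N, if the wrist force passes 120 N, or if a joint passes its speed limit or range.

### The arm

A 6-joint arm with a two-finger parallel gripper is mounted at the origin on the work surface. World frame = base frame: x ahead of the robot, y to its left, z up, the work surface at z = 0. Lengths are in mm, angles in degrees, forces in N, time in s.
With the tool pointing down it reaches from about 350 to 850 mm from the base axis. Payload 8.1 kg.
Tool frame: the origin (TCP) lies on the centre line of the jaws, within the pads' length; the fingertips stand 14 mm ahead of it and the grasp point (between the pads) lies 5 mm behind it; z points along the fingers, y is the line along which they close (so a half turn about z gives the same grasp; the last joint's range is limited). The gripper opens to 85 mm and grips with 20 to 120 N. Pads are 22 mm wide; open, the fingers measure 114 mm over their backs; the gripper's body (76 mm by 85 mm) begins 54 mm behind the grasp point. The pads swing forward as they close: fully open they stand 13 mm farther back than shut.
Start: joints at [58.934, 7.471, 85.268, -0, 87.261, -4.893], TCP at [264.627, 538.496, 245.292] pointing down, gripper open.
Joint ranges: [-169.43, 169.43], [-51.17, 129.36], [1.28, 143.12], [-76.62, 256.62], [0, 156.53], [-152.29, 152.29]. Speed limits (degrees/s): [136.94, 136.94, 159.86, 180, 180, 180].

### API

Orientations are given as [roll, pitch, yaw] about the fixed x, y, z axes, in that order (R = Rz(yaw) Ry(pitch) Rx(roll)).
In Python, from bench import sense, snapshot, camera_info, hand_in gives the robot as it stands. The module is installed in compiled form; this text tells all that it offers.
- The arm moves only by the tool apply_moves, never from a script. Its argument "deltas" is a list of rows, each a list of 7 numbers: the shift along the tool's x, y, z scaled (see below), then the turn, a rotation vector about the tool's x, y, z scaled (see below), then the opening, from 0 (shut) to 1 (fully open). In form: [[dx, dy, dz, ax, ay, az, claw], ...]. A call has 1 to 8 rows; each row shifts and turns the commanded pose from where the row before left it, along the tool's axes as they then stand; what a row does not reach is not made up. The controller multiplies each number of a shift by 0.03 m and each number of a turn by 0.08 rad. A row lasts 1/8 s, in which the tool goes at most 62.5 mm and 10.7 degrees, less where a joint would pass 70% of its speed; a pose out of reach is approached as far as the arm can. A call with a number of a shift or a turn outside -1 to 1 is refused whole. A call with a gripper value outside its range is refused whole. The fingers move at their own pace and stop on an object; "grip_force" is the grip in N (left out, the last holds). Time passes only in rows, so rows that do not move let the fingers close. It gives the time, the measured TCP pose, the force, the opening and the grip force at its end, in the units of the state.
- sense(): the state, without advancing time (a new reading comes with each control period).
- snapshot(name): name is "scene" or "top" or "wrist"; returns the picture (420x560x3 uint8, red, green, blue); there is no depth.
- camera_info(name): a dict with "vertical_fov" (degrees; the focal length in pixels is half the picture's height over the tangent of half this angle, whatever the lens; pixels are square), "cx", "cy" (the principal point, pixels), "origin" and "rotation" of the camera in the world; the wrist camera has in their place "tool_from_camera" (4x4, takes a point from camera to tool coordinates, whose origin is the TCP and whose axes are the flange's). Camera axes: x right, y up, looking along -z (the intrinsics and any distortion apply to the point x, -y, -z); pixel columns grow to the right and rows downward; lengths in mm; the calibration is good to about 2 mm. A picture is of the moment at which its call begins: read the wrist's pose just before it. camera_info takes no time and is no camera call.
- hand_in(): hands the job in; it is judged then, once.
The state is a dict: "time": time; "joint_pos": joint angles; "qd": joint speeds; "joint_efforts": joint torques, N m; "tool_pos": TCP position; "tcp_rot": TCP orientation; "ft_force": force on the tool from outside, world axes, zero at the start; "wrist_torque": the same for the moment, N m; "finger_gap": finger opening in mm; "grip_force": force on a finger pad.
Only numpy, scipy, OpenCV 4.12 (cv2) and the standard library are available. Lean on these libraries where they do the work, as an engineer would, in place of code of your own. Each camera call takes 0.05 s, during which the arm holds its last target. There are 200 camera calls.

## Working session

There is one attempt and no reset: what is moved stays moved. The work goes in short steps, Python scripts to look and compute and a tool call to move; the robot and the scene stay as the last step left them, time stands still between calls to the robot, and variables do not carry over. Pictures are saved under pics/ and viewed, at most 14 in all, crops included, and the job is handed in when it is done.

Besides the shell and the picture viewer there is one more tool, called after "Emit:" as name(argument=value, ...), one argument or row to a line, values as JSON. apply_moves: Moves the arm, as the interface text tells. Its arguments: {"type":"object","properties":{"deltas":{"type":"array"},"grip_force":{"type":"number"}},"required":["deltas"]}

```bash
ls; mkdir -p pics; python3 - <<'E'
from bench import *
import cv2
print(sense())
for n in("scene","top","wrist"):
    print(n,camera_info(n))
for n in("scene","top"):
    cv2.imwrite(f"pics/{n}0.png",cv2.cvtColor(snapshot(n),cv2.COLOR_RGB2BGR))
E
```

```text
pics
{'time': 0.0, 'joint_pos': array([ 5.89350238e+01,  7.51308883e+00,  8.53302379e+01,  3.07155433e-05,
        8.72614354e+01, -4.89554797e+00]), 'qd': array([-0.03409245,  0.06079479,  0.06381826,  0.00635488,  0.03609625,
       -0.01393454]), 'joint_efforts': array([-2.52841583e-04, -5.69410586e+01, -5.00544333e+01, -4.31786812e-04,
        1.51517481e-02, -2.81658413e-05]), 'tool_pos': array([264.34640713, 538.04158787, 244.25627165]), 'tcp_rot': array([-1.79895623e+02, -8.97090465e-03,  1.53830562e+02]), 'ft_force': array([ 1.03815142, -0.71341036, -0.17304306]), 'wrist_torque': array([ 0.02748641, -0.02120946, -0.03078819]), 'grip_force': 0.0, 'finger_gap': 85.39670000727017}
scene {'vertical_fov': 46.04599131563376, 'cx': 274.2129555519012, 'cy': 206.13614570946163, 'origin': array([1505.45118189,   93.53957045, 1357.80822203]), 'rotation': array([35.95943073, -0.8665142 , 93.09513572])}
top {'vertical_fov': 47.121657109204726, 'cx': 271.3966889403322, 'cy': 199.45384646048646, 'origin': array([ 402.79499913,   64.29877383, 1309.93468024]), 'rotation': array([  7.7724622 ,  -1.14335511, -89.94933864])}
wrist {'vertical_fov': 60.74550481286831, 'cx': 282.6245474167375, 'cy': 210.81417482518913, 'tool_from_camera': array([[ 6.09003200e-04,  9.47666581e-01,  3.19261148e-01,
         8.23913489e+01],
       [ 9.99999774e-01, -6.68438415e-04,  7.65946187e-05,
        -1.89055051e-02],
       [ 2.85992576e-04,  3.19261029e-01, -9.47666774e-01,
        -1.27959147e+02],
       [ 0.00000000e+00,  0.00000000e+00,  0.00000000e+00,
         1.00000000e+00]])}
```

View pics/top0.png

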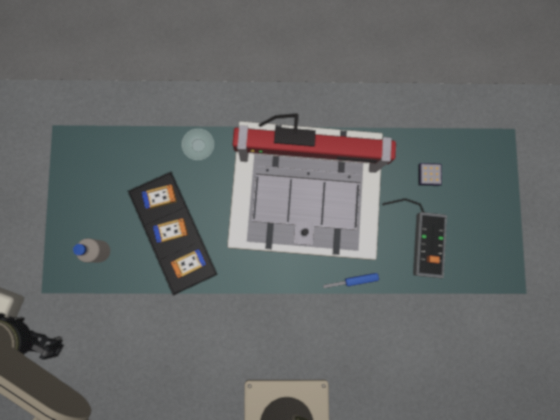

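View pics/scene0.png

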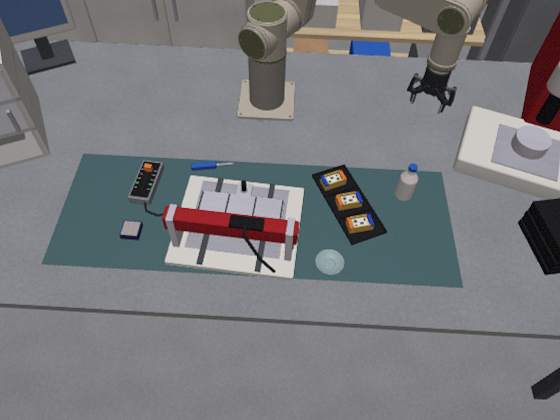

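```bash
cat > h.py <<'E'
import numpy as np, cv2
from scipy.spatial.transform import Rotation as R
from bench import sense, snapshot, camera_info
def cam(n,s=None):
    c=camera_info(n); f=210/np.tan(np.radians(c["vertical_fov"]/2))
    if n=="wrist":
        s=s or sense(); T=np.eye(4); T[:3,:3]=R.from_euler("xyz",s["tcp_rot"],degrees=True).as_matrix(); T[:3,3]=s["tool_pos"]
        T=T@c["tool_from_camera"]; return f,c["cx"],c["cy"],T[:3,3],T[:3,:3]
    return f,c["cx"],c["cy"],np.array(c["origin"]),R.from_euler("xyz",c["rotation"],degrees=True).as_matrix()
def p2w(C,uv,z):
    f,cx,cy,o,M=C; uv=np.atleast_2d(np.array(uv,float))
    d=np.c_[(uv[:,0]-cx)/f,-(uv[:,1]-cy)/f,-np.ones(len(uv))]@M.T
    return o+d*((z-o[2])/d[:,2])[:,None]
def w2p(C,P):
    f,cx,cy,o,M=C; q=(np.atleast_2d(P)-o)@M
    return np.c_[cx+f*q[:,0]/-q[:,2],cy-f*q[:,1]/-q[:,2]]
def take(n,name=None):
    s=sense(); im=snapshot(n); C=cam(n,s)
    if name: cv2.imwrite(f"pics/{name}.png",cv2.cvtColor(im,cv2.COLOR_RGB2BGR))
    return im,C
E
python3 - <<'E'
from h import *
im=cv2.imread("pics/top0.png"); C=cam("top")
a=cv2.resize(im[165:300,120:225],None,fx=4,fy=4,interpolation=cv2.INTER_CUBIC)
b=cv2.resize(im[205:285,400:460],None,fx=6,fy=6,interpolation=cv2.INTER_CUBIC)
o=np.zeros((540,790,3),np.uint8); o[:540,:420]=a; o[:480,425:785]=b; cv2.imwrite("pics/crop1.png",o)
for n,u,z in [("base",(290,405),0),("post",(305,232),85),("grip",(434,259),62),("deckNL",(229,248),22),("deckNR",(378,258),22),("deckFL",(238,123),22),("deckFR",(382,134),22),("m1",(159,196),35),("m2",(170,231),35),("m3",(188,264),35),("driver",(362,280),20),("dish",(198,144),10),("bottle",(90,250),75)]:
    print(n,p2w(C,u,z)[0].round())
E
```

```text
base [ 43. -10.   0.]
post [487. -46.  85.]
grip [ 419. -382.   62.]
deckNL [448. 151.  22.]
deckNR [ 422. -246.   22.]
deckFL [791. 131.  22.]
deckFR [ 762. -267.   22.]
m1 [585. 338.  35.]
m2 [492. 306.  35.]
m3 [406. 257.  35.]
driver [ 364. -202.   20.]
dish [734. 241.  10.]
bottle [441. 499.  75.]
```

View pics/crop1.png

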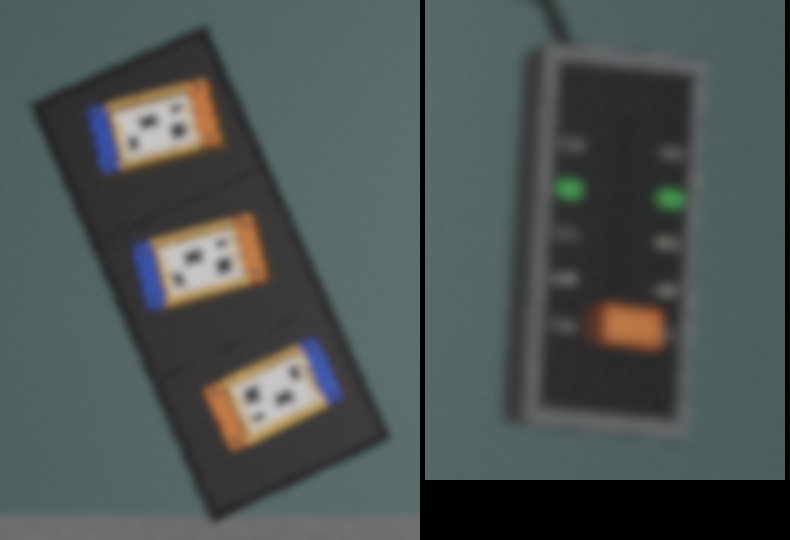

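```bash
cat > plan.py <<'E'
import sys,json
from h import *
def plan(wps,start=None,step=30.,turn=4.58):
    """wps: (x,y,z,yaw) from the measured pose; prints rows of the move calls (x,y,z,turn only)"""
    s=sense(); p=np.array(s["tool_pos"]); yaw=s["tcp_rot"][2]
    if start is not None: p=np.array(start[:3],float); yaw=start[3]
    else: print("at",p.round(1),np.round(s["tcp_rot"],1),"t",round(s["time"],2))
    for x,y,z,w,*g in wps:
        st=g[0] if g else step
        dw=(w-yaw+180)%360-180 if abs(w-yaw)>180.01 else w-yaw
        n=max(1,int(np.ceil(np.linalg.norm(np.array([x,y,z])-p)/st-1e-6)),int(np.ceil(abs(dw)/turn-1e-6)))
        t0,y0=p.copy(),yaw; out=[]
        for i in range(1,n+1):
            tgt=t0+(np.array([x,y,z])-t0)*i/n; c,s_=np.cos(np.radians(yaw)),np.sin(np.radians(yaw))
            M=np.array([[c,s_,0],[s_,-c,0],[0,0,-1]])
            d=np.clip(np.round(M.T@(tgt-p)/30,2),-1,1); a=np.clip(round(-np.radians(y0+dw*i/n-yaw)/.08,2),-1,1)
            p=p+M@(d*30); yaw-=np.degrees(a*.08); out.append([*d.tolist(),float(a)])
        J1=np.degrees(np.arctan2(p[1],p[0]))-5
        print(f"-> {p.round(1)} yaw {yaw:.1f} J6~{J1+90-yaw:.0f} rows {n}")
        i=0
        while i<n:
            j=i
            while j<n and out[j]==out[i]: j+=1
            print("  ",f"{j-i} x" if j-i>1 else "",out[i]); i=j
E
python3 - <<'E'
from plan import *
plan([(480,340,300,87)])
E
```

```text
at [264.4 538.1 244.3] [-179.9   -0.   153.8] t 0.1
-> [479.9 340.1 300.1] yaw 87.0 J6~33 rows 15
    [-0.62, -0.18, -0.12, 0.97]
    [-0.64, -0.14, -0.13, 0.97]
    [-0.65, -0.08, -0.12, 0.98]
    [-0.65, -0.04, -0.12, 0.97]
    [-0.65, 0.02, -0.13, 0.97]
    [-0.64, 0.06, -0.12, 0.97]
    [-0.64, 0.12, -0.13, 0.97]
    [-0.63, 0.17, -0.12, 0.98]
    [-0.62, 0.21, -0.12, 0.97]
    [-0.59, 0.26, -0.13, 0.97]
    [-0.58, 0.31, -0.12, 0.97]
    [-0.54, 0.35, -0.12, 0.97]
    [-0.52, 0.39, -0.13, 0.98]
    [-0.49, 0.44, -0.12, 0.97]
    [-0.45, 0.46, -0.13, 0.97]
```

Emit:
apply_moves(
  deltas=[
    [-0.62, -0.18, -0.12, 0, 0, 0.97, 1],
    [-0.64, -0.14, -0.13, 0, 0, 0.97, 1],
    [-0.65, -0.08, -0.12, 0, 0, 0.98, 1],
    [-0.65, -0.04, -0.12, 0, 0, 0.97, 1],
    [-0.65, 0.02, -0.13, 0, 0, 0.97, 1],
    [-0.64, 0.06, -0.12, 0, 0, 0.97, 1],
    [-0.64, 0.12, -0.13, 0, 0, 0.97, 1],
    [-0.63, 0.17, -0.12, 0, 0, 0.98, 1],
  ],
)

```text
time: 1.1
tool_pos: [379.9, 432.3, 274.5]
tcp_rot: [-179.9, 0.0, 118.0]
ft_force: [0.3, 0.4, -0.1]
finger_gap: 85.3
grip_force: 0.0
```

Emit:
apply_moves(
  deltas=[
    [-0.62, 0.21, -0.12, 0, 0, 0.97, 1],
    [-0.59, 0.26, -0.13, 0, 0, 0.97, 1],
    [-0.58, 0.31, -0.12, 0, 0, 0.97, 1],
    [-0.54, 0.35, -0.12, 0, 0, 0.97, 1],
    [-0.52, 0.39, -0.13, 0, 0, 0.98, 1],
    [-0.49, 0.44, -0.12, 0, 0, 0.97, 1],
    [-0.45, 0.46, -0.13, 0, 0, 0.97, 1],
    [0, 0, 0, 0, 0, 0, 1],
  ],
)

```text
time: 2.1
tool_pos: [480.8, 339.7, 300.9]
tcp_rot: [-180.0, 0.0, 86.9]
ft_force: [-0.3, 1.2, -0.3]
finger_gap: 85.6
grip_force: 0.0
```

```bash
python3 - <<'E'
from plan import *
im,C=take("wrist","w_tray"); print(C[3].round(1))
np.save("C_tray.npy",np.array([*C[:3],*C[3],*C[4].ravel()]))
plan([(500,-10,300,87),(419,-350,220,87)])
E
```

```text
[485.3 421.9 428.8]
at [480.2 340.2 300.7] [-180.    0.   87.] t 2.15
-> [500.1  -9.9 300.1] yaw 87.0 J6~-3 rows 12
    [-0.97, 0.11, 0.0, 0.0]
    [-0.97, 0.1, 0.0, 0.0]
    [-0.97, 0.11, 0.01, 0.0]
    [-0.96, 0.1, -0.0, 0.0]
    [-0.97, 0.11, -0.0, 0.0]
    [-0.97, 0.1, 0.0, 0.0]
    [-0.97, 0.11, 0.0, 0.0]
    [-0.97, 0.1, 0.0, 0.0]
    [-0.97, 0.11, 0.01, 0.0]
    [-0.97, 0.11, -0.0, 0.0]
    [-0.97, 0.1, 0.0, 0.0]
    [-0.96, 0.11, 0.0, 0.0]
-> [ 419.  -349.9  220. ] yaw 87.0 J6~-42 rows 12
    [-0.96, -0.18, 0.22, 0.0]
    [-0.95, -0.17, 0.22, 0.0]
    [-0.96, -0.18, 0.23, 0.0]
    [-0.95, -0.17, 0.22, 0.0]
    [-0.96, -0.18, 0.22, 0.0]
    [-0.95, -0.17, 0.22, 0.0]
    [-0.96, -0.18, 0.23, 0.0]
    [-0.95, -0.18, 0.22, 0.0]
    [-0.96, -0.17, 0.22, 0.0]
    [-0.95, -0.18, 0.22, 0.0]
    [-0.96, -0.17, 0.23, 0.0]
    [-0.95, -0.18, 0.22, 0.0]
```

View pics/w_tray.png

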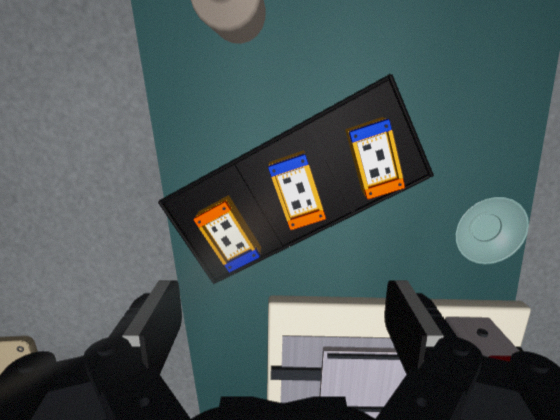

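Emit:
apply_moves(
  deltas=[
    [-0.97, 0.1, 0, 0, 0, 0, 1],
    [-0.97, 0.11, 0, 0, 0, 0, 1],
    [-0.97, 0.1, 0, 0, 0, 0, 1],
    [-0.97, 0.11, 0, 0, 0, 0, 1],
    [-0.97, 0.1, 0, 0, 0, 0, 1],
    [-0.97, 0.11, 0, 0, 0, 0, 1],
    [-0.97, 0.1, 0, 0, 0, 0, 1],
    [-0.97, 0.11, 0, 0, 0, 0, 1],
  ],
)

```text
time: 3.15
tool_pos: [492.6, 106.7, 300.7]
tcp_rot: [-180.0, -0.0, 87.2]
ft_force: [0.0, 0.1, 0.4]
finger_gap: 85.2
grip_force: 0.0
```

Emit:
apply_moves(
  deltas=[
    [-0.97, 0.1, 0, 0, 0, 0, 1],
    [-0.97, 0.11, 0, 0, 0, 0, 1],
    [-0.97, 0.1, 0, 0, 0, 0, 1],
    [-0.97, 0.11, 0, 0, 0, 0, 1],
    [0, 0, 0, 0, 0, 0, 0.8],
  ],
)

```text
time: 3.78
tool_pos: [499.3, -10.9, 300.6]
tcp_rot: [-180.0, 0.0, 87.0]
ft_force: [-0.1, 0.7, 0.7]
finger_gap: 69.7
grip_force: 0.0
```

```bash
cat > det.py <<'E'
from h import *
def modules(im,C,zb):
    """modules seen in im whose underside is at height zb: (x,y,heading of blue end)"""
    hsv=cv2.cvtColor(im,cv2.COLOR_RGB2HSV); z=zb+27
    white=((hsv[...,1]<60)&(hsv[...,2]>165)).astype(np.uint8)
    blue=((hsv[...,0]>108)&(hsv[...,0]<125)&(hsv[...,1]>150)&(hsv[...,2]>90)).astype(np.uint8)
    orange=((hsv[...,0]<14)&(hsv[...,1]>190)&(hsv[...,2]>170)).astype(np.uint8)
    white=cv2.morphologyEx(white,cv2.MORPH_CLOSE,np.ones((3,3),np.uint8))
    res=[]
    for c in cv2.findContours(white,cv2.RETR_EXTERNAL,cv2.CHAIN_APPROX_NONE)[0]:
        if cv2.contourArea(c)<150: continue
        W=p2w(C,cv2.convexHull(c)[:,0],z)[:,:2].astype(np.float32); (cx,cy),(w,h),a=cv2.minAreaRect(W)
        if not(28<max(w,h)<70 and 18<min(w,h)<44): continue
        if w<h: a+=90
        u=np.array([np.cos(np.radians(a)),np.sin(np.radians(a))]); ctr=np.array([cx,cy])
        sc=0
        for sgn in (1,-1):
            for d in (31,35,38):
              for l in (-12,-6,0,6,12):
                q=w2p(C,[*(ctr+sgn*d*u+l*np.array([-u[1],u[0]])),zb+30])[0].round().astype(int)
                if 0<=q[0]<560 and 0<=q[1]<420: sc+=sgn*(int(blue[q[1],q[0]])-int(orange[q[1],q[0]]))
        if abs(sc)<8: continue
        if sc<0: a+=180
        res.append((round(cx,1),round(cy,1),round((a+180)%360-180,1),round(w,1),round(h,1),sc))
    return res
E
python3 - <<'E'
from det import *
D=np.load("C_tray.npy"); C=(D[0],D[1],D[2],D[3:6],D[6:].reshape(3,3))
print(modules(cv2.cvtColor(cv2.imread("pics/w_tray.png"),cv2.COLOR_BGR2RGB),C,5))
im,C=take("wrist","w_stage"); print(sense()["tool_pos"]); np.save("C_stage.npy",np.array([*C[:3],*C[3],*C[4].ravel()]))
E
```

```text
[(410.0, 260.1, -64.0, 30.5, 48.7, -23), (495.2, 311.2, 105.7, 31.1, 50.6, 16), (584.8, 343.3, 105.3, 31.4, 49.3, 15)]
[499.33796797  -9.93714595 300.72465403]
```

Emit:
apply_moves(
  deltas=[
    [-0.95, -0.18, 0.22, 0, 0, 0, 0.8],
    [-0.95, -0.18, 0.22, 0, 0, 0, 0.8],
    [-0.95, -0.18, 0.22, 0, 0, 0, 0.8],
    [-0.95, -0.18, 0.22, 0, 0, 0, 0.8],
    [-0.95, -0.18, 0.22, 0, 0, 0, 0.8],
    [-0.95, -0.18, 0.22, 0, 0, 0, 0.8],
    [-0.95, -0.18, 0.22, 0, 0, 0, 0.8],
    [-0.95, -0.18, 0.22, 0, 0, 0, 0.8],
  ],
)

```text
time: 4.82
tool_pos: [444.8, -235.0, 248.0]
tcp_rot: [180.0, -0.0, 87.1]
ft_force: [-0.0, 0.1, 0.6]
finger_gap: 68.4
grip_force: 0.0
```

Emit:
apply_moves(
  deltas=[
    [-0.95, -0.18, 0.22, 0, 0, 0, 0.6],
    [-0.95, -0.18, 0.22, 0, 0, 0, 0.6],
    [-0.95, -0.18, 0.22, 0, 0, 0, 0.6],
    [-0.95, -0.18, 0.22, 0, 0, 0, 0.6],
    [0, 0, 0, 0, 0, 0, 0.6],
  ],
)

```text
time: 5.45
tool_pos: [416.9, -348.2, 220.9]
tcp_rot: [-179.9, -0.1, 87.0]
ft_force: [0.2, -0.2, -0.7]
finger_gap: 51.3
grip_force: 0.0
```

```bash
python3 - <<'E'
from h import *
im,C=take("wrist","w_dim"); print(sense()["tool_pos"]); np.save("C_dim.npy",np.array([*C[:3],*C[3],*C[4].ravel()]))
E
```

```text
[ 417.30714617 -347.46919206  221.32772886]
```

View pics/w_stage.png

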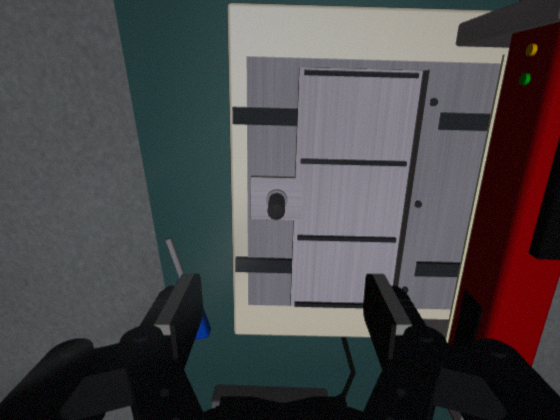

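View pics/w_dim.png

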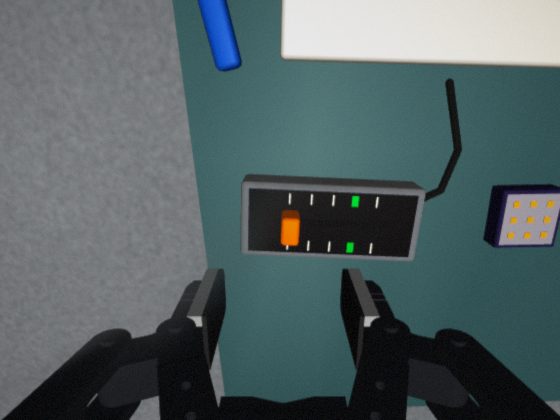

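```bash
python3 - <<'E'
from plan import *
def L(n):
    D=np.load(f"C_{n}.npy"); return (D[0],D[1],D[2],D[3:6],D[6:].reshape(3,3))
C=L("dim"); im=cv2.imread("pics/w_dim.png"); hsv=cv2.cvtColor(im,cv2.COLOR_BGR2HSV)
g=((hsv[...,0]>45)&(hsv[...,0]<75)&(hsv[...,1]>150)&(hsv[...,2]>120)).astype(np.uint8)
n,_,st,ce=cv2.connectedComponentsWithStats(g)
P=[p2w(C,ce[i],35)[0] for i in range(1,n) if st[i,4]>10]; print("green",np.round(P,1))
d=P[0]-P[1]; print("slot heading",np.degrees(np.arctan2(d[1],d[0]))-90, np.degrees(np.arctan2(d[1],d[0]))+90)
ht=p2w(C,[(290,199),(312,200),(333,200.5),(377,202),(287,245),(308,246),(329,246.5),(371,248)],35); print("ticks",ht.round(1))
o=((hsv[...,0]<14)&(hsv[...,1]>190)&(hsv[...,2]>200)).astype(np.uint8)
c=max(cv2.findContours(o,0,1)[0],key=cv2.contourArea); print("orange px",cv2.minAreaRect(c),cv2.boundingRect(c)); print(cv2.minAreaRect(p2w(C,c[:,0],62)[:,:2].astype(np.float32)))
C=L("stage"); im=cv2.imread("pics/w_stage.png")
print("strips left ends",p2w(C,[(304,74),(300,161),(297,238),(294,304)],45).round(1))
print("strips right ends",p2w(C,[(418,75),(406,163),(395,240)],45).round(1))
print("deck near corners",p2w(C,[(229,6),(235,334)],22).round(1),"post top",p2w(C,[(276,210),(276,212)],85).round(1),"post base",p2w(C,[(277,196)],40).round(1))
cv2.imwrite("pics/crop2.png",cv2.resize(im[160:250,235:325],None,fx=6,fy=6,interpolation=cv2.INTER_CUBIC))
E
```

```text
green [[ 481.8 -365.3   35. ]
 [ 477.2 -411.8   35. ]]
slot heading -5.727865160098602 174.2721348399014
ticks [[ 422.6 -360.5   35. ]
 [ 442.7 -362.5   35. ]
 [ 461.8 -364.    35. ]
 [ 502.1 -367.5   35. ]
 [ 417.7 -406.2   35. ]
 [ 437.6 -408.2   35. ]
 [ 457.7 -409.8   35. ]
 [ 497.8 -413.4   35. ]]
orange px ((282.3343811035156, 236.13693237304688), (17.72004508972168, 4.514660835266113), 73.61045837402344) (282, 227, 6, 18)
((414.32318115234375, -385.5412902832031), (3.955003023147583, 16.464632034301758), 12.348190307617188)
strips left ends [[ 525.3   85.2   45. ]
 [ 518.1   -2.3   45. ]
 [ 511.3  -92.1   45. ]
 [ 504.1 -180.4   45. ]]
strips right ends [[ 639.2   78.3   45. ]
 [ 632.4  -10.4   45. ]
 [ 624.8 -100.4   45. ]]
deck near corners [[ 453.5  153.8   22. ]
 [ 422.3 -238.4   22. ]] post top [[490.5 -43.3  85. ]
 [490.4 -45.4  85. ]] post base [[490.9 -41.7  40. ]]
```

View pics/crop2.png

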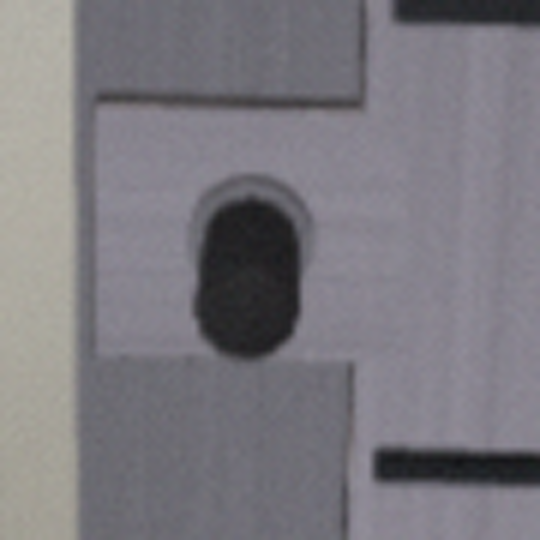

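```bash
python3 - <<'E'
from plan import *
plan([(420.2,-383.4,150,84.9),(420.2,-383.4,53,84.9)])
plan([(480,-388.7,53,84.9,10)],start=(420.2,-383.4,53,84.9))
E
```

```text
at [ 417.3 -347.5  221.3] [-1.8e+02 -1.0e-01  8.7e+01] t 5.5
-> [ 420.1 -383.4  149.9] yaw 84.9 J6~-42 rows 3
    [-0.4, 0.05, 0.79, 0.15]
    [-0.39, 0.06, 0.8, 0.16]
    [-0.4, 0.06, 0.79, 0.15]
-> [ 420.1 -383.4   53. ] yaw 84.9 J6~-42 rows 4
   2 x [0.0, 0.0, 0.81, 0.0]
    [0.0, 0.0, 0.8, 0.0]
    [0.0, 0.0, 0.81, 0.0]
-> [ 480.  -388.7   53. ] yaw 84.9 J6~-39 rows 7
    [0.0, 0.29, 0.0, -0.0]
    [0.0, 0.28, 0.0, -0.0]
    [0.0, 0.29, 0.0, -0.0]
    [0.0, 0.28, 0.0, -0.0]
   2 x [0.0, 0.29, 0.0, -0.0]
    [0.0, 0.28, 0.0, -0.0]
```

Emit:
apply_moves(
  deltas=[
    [-0.4, 0.05, 0.79, 0, 0, 0.15, 0.6],
    [-0.39, 0.06, 0.8, 0, 0, 0.16, 0.6],
    [-0.4, 0.06, 0.79, 0, 0, 0.15, 0.6],
    [0, 0, 0.8, 0, 0, 0, 0.6],
    [0, 0, 0.8, 0, 0, 0, 0.6],
    [0, 0, 0.8, 0, 0, 0, 0.6],
    [0, 0, 0.8, 0, 0, 0, 0.6],
    [0, 0, 0, 0, 0, 0, 0.6],
  ],
  grip_force=20,
)

```text
time: 6.5
tool_pos: [419.5, -381.5, 52.6]
tcp_rot: [-179.8, -0.2, 85.0]
ft_force: [-0.2, 0.9, 0.7]
finger_gap: 51.4
grip_force: 0.0
```

Emit:
apply_moves(
  deltas=[
    [0, 0, 0, 0, 0, 0, 0],
    [0, 0, 0, 0, 0, 0, 0],
    [0, 0, 0, 0, 0, 0, 0],
    [0, 0, 0, 0, 0, 0, 0],
  ],
)

```text
time: 7.0
tool_pos: [420.8, -384.9, 56.2]
tcp_rot: [179.9, 0.1, 84.9]
ft_force: [1.6, 2.4, 7.0]
finger_gap: 15.7
grip_force: 23.3
```

Emit:
apply_moves(
  deltas=[
    [0, 0, -0.15, 0, 0, 0, 0],
    [0, 0.29, 0, 0, 0, 0, 0],
    [0, 0.29, 0, 0, 0, 0, 0],
    [0, 0.28, 0, 0, 0, 0, 0],
    [0, 0.29, 0, 0, 0, 0, 0],
    [0, 0.28, 0, 0, 0, 0, 0],
    [0, 0.29, 0, 0, 0, 0, 0],
    [0, 0.28, 0, 0, 0, 0, 0],
  ],
)

```text
time: 8.0
tool_pos: [478.5, -389.9, 57.5]
tcp_rot: [-179.8, -0.0, 84.9]
ft_force: [-3.5, -5.7, -12.6]
finger_gap: 15.5
grip_force: 21.9
```

Emit:
apply_moves(
  deltas=[
    [0, 0, 0, 0, 0, 0, 0],
    [0, 0, 0, 0, 0, 0, 0],
  ],
)

```text
time: 8.25
tool_pos: [478.9, -390.0, 57.5]
tcp_rot: [-179.9, 0.0, 84.9]
ft_force: [0.6, -7.6, -14.5]
finger_gap: 15.1
grip_force: 21.7
```

Emit:
apply_moves(
  deltas=[
    [0, 0, 0, 0, 0, 0, 0.6],
    [0, 0, 0, 0, 0, 0, 0.6],
    [0, 0, 0, 0, 0, 0, 0.6],
    [0, 0, -0.9, 0, 0, 0, 0.6],
    [0.2, 0, -1, 0, 0, 0, 0.6],
    [0.3, -0.5, -1, 0, 0, 0, 0.6],
    [0.3, -0.8, -1, 0, 0, 0, 0.6],
    [0.2, -0.8, -1, 0, 0, 0, 0.6],
  ],
)

```text
time: 9.25
tool_pos: [419.1, -353.6, 207.4]
tcp_rot: [180.0, 0.0, 84.9]
ft_force: [0.1, 0.2, -0.0]
finger_gap: 51.3
grip_force: 0.0
```

Emit:
apply_moves(
  deltas=[
    [0, 0, -0.3, 0, 0, 0, 0.6],
    [0, 0, 0, 0, 0, 0, 0.6],
  ],
)

```text
time: 9.5
tool_pos: [420.1, -354.6, 216.0]
tcp_rot: [179.9, 0.1, 84.9]
ft_force: [1.0, -0.4, -0.1]
finger_gap: 51.1
grip_force: 0.0
```

```bash
python3 - <<'E'
from plan import *
im,C=take("wrist","w_dim2")
P=w2p(C,[[479.5,-388.6,45]])[0].round().astype(int); print(P)
y0,x0=max(P[1]-50,0),max(P[0]-75,0)
cv2.imwrite("pics/crop3.png",cv2.resize(cv2.cvtColor(im,cv2.COLOR_RGB2BGR)[y0:y0+100,x0:x0+150],None,fx=4,fy=4,interpolation=cv2.INTER_CUBIC)); print(x0,y0)
plan([(490.5,-44.1,150,85.6),(490.5,-44.1,68,85.6)])
E
```

```text
[352 221]
277 171
at [ 419.8 -354.2  214.7] [180.    0.   84.9] t 9.55
-> [490.6 -44.  149.9] yaw 85.6 J6~-6 rows 11
    [0.96, 0.13, 0.2, -0.01]
    [0.95, 0.13, 0.19, -0.02]
    [0.95, 0.13, 0.2, -0.01]
    [0.96, 0.13, 0.19, -0.02]
    [0.95, 0.14, 0.2, -0.01]
    [0.96, 0.13, 0.2, -0.01]
    [0.95, 0.14, 0.19, -0.02]
    [0.96, 0.14, 0.2, -0.01]
    [0.95, 0.14, 0.2, -0.02]
    [0.95, 0.14, 0.19, -0.01]
    [0.96, 0.14, 0.2, -0.01]
-> [490.6 -44.   68. ] yaw 85.6 J6~-6 rows 3
   3 x [-0.0, -0.0, 0.91, -0.0]
```

View pics/crop3.png

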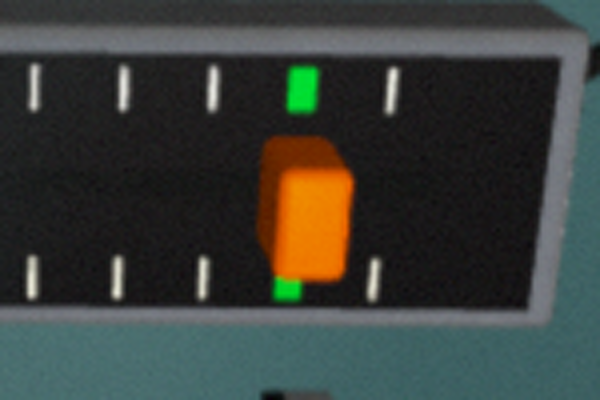

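Emit:
apply_moves(
  deltas=[
    [0.96, 0.13, 0.2, 0, 0, -0.01, 0.6],
    [0.95, 0.13, 0.19, 0, 0, -0.02, 0.6],
    [0.95, 0.13, 0.2, 0, 0, -0.01, 0.6],
    [0.96, 0.13, 0.19, 0, 0, -0.02, 0.6],
    [0.95, 0.14, 0.2, 0, 0, -0.01, 0.6],
    [0.96, 0.13, 0.2, 0, 0, -0.01, 0.6],
    [0.95, 0.14, 0.19, 0, 0, -0.02, 0.6],
    [0.96, 0.14, 0.2, 0, 0, -0.01, 0.6],
  ],
)

```text
time: 10.55
tool_pos: [470.7, -127.2, 166.0]
tcp_rot: [-179.9, -0.1, 85.4]
ft_force: [0.1, -0.7, -0.3]
finger_gap: 51.3
grip_force: 0.0
```

Emit:
apply_moves(
  deltas=[
    [0.95, 0.14, 0.2, 0, 0, -0.02, 0.6],
    [0.95, 0.14, 0.19, 0, 0, -0.01, 0.6],
    [0.96, 0.14, 0.2, 0, 0, -0.01, 0.6],
    [0, 0, 0, 0, 0, 0, 0.6],
    [0, 0, 0.91, 0, 0, 0, 0.6],
    [0, 0, 0.91, 0, 0, 0, 0.6],
    [0, 0, 0.91, 0, 0, 0, 0.6],
    [0, 0, 0, 0, 0, 0, 0.6],
  ],
)

```text
time: 11.55
tool_pos: [487.7, -44.1, 65.3]
tcp_rot: [-179.6, -0.0, 85.6]
ft_force: [-0.2, 0.3, 0.0]
finger_gap: 51.3
grip_force: 0.0
```

Emit:
apply_moves(
  deltas=[
    [0, 0, 0, 0, 0, 0, 0],
    [0, 0, 0, 0, 0, 0, 0],
    [0, 0, 0, 0, 0, 0, 0],
    [0, 0, 0, 0, 0, 0, 0],
  ],
  grip_force=40,
)

```text
time: 12.05
tool_pos: [491.2, -44.4, 69.8]
tcp_rot: [179.9, 0.0, 85.6]
ft_force: [-3.2, -1.8, 6.8]
finger_gap: 16.7
grip_force: 39.8
```

Emit:
apply_moves(
  deltas=[
    [0, -0.2, 0, 0, 0, 0, 0],
    [0, -0.3, 0, 0, 0, 0, 0],
    [0, -0.3, 0, 0, 0, 0, 0],
    [0, -0.3, 0, 0, 0, 0, 0],
    [0, -0.2, 0, 0, 0, 0, 0],
    [0, -0.1, 0, 0, 0, 0, 0],
    [0, 0, 0, 0, 0, 0, 0],
  ],
)

```text
time: 12.92
tool_pos: [450.6, -41.2, 69.8]
tcp_rot: [179.7, 0.0, 85.6]
ft_force: [6.1, -0.7, -2.3]
finger_gap: 16.7
grip_force: 40.4
```

Emit:
apply_moves(
  deltas=[
    [0, -0.05, 0, 0, 0, 0, 0],
    [0, 0, 0, 0, 0, 0, 0],
  ],
)

```text
time: 13.18
tool_pos: [449.5, -41.1, 69.9]
tcp_rot: [179.6, 0.0, 85.6]
ft_force: [10.0, -0.8, -3.3]
finger_gap: 16.8
grip_force: 40.3
```

Emit:
apply_moves(
  deltas=[
    [0, -0.05, 0, 0, 0, 0, 0],
    [0, 0, 0, 0, 0, 0, 0],
  ],
)

```text
time: 13.42
tool_pos: [448.0, -41.0, 69.8]
tcp_rot: [179.6, 0.0, 85.6]
ft_force: [8.9, -0.7, -3.3]
finger_gap: 16.5
grip_force: 40.3
```

Emit:
apply_moves(
  deltas=[
    [0, -0.07, 0, 0, 0, 0, 0],
    [0, 0, 0, 0, 0, 0, 0],
  ],
)

```text
time: 13.68
tool_pos: [445.8, -40.8, 69.8]
tcp_rot: [179.7, 0.0, 85.6]
ft_force: [9.0, -2.3, -3.2]
finger_gap: 16.8
grip_force: 40.3
```

Emit:
apply_moves(
  deltas=[
    [0, -0.07, 0, 0, 0, 0, 0],
    [0, 0, 0, 0, 0, 0, 0],
  ],
)

```text
time: 13.92
tool_pos: [445.5, -40.8, 69.9]
tcp_rot: [179.4, 0.0, 85.6]
ft_force: [20.7, -2.1, -15.7]
finger_gap: 16.9
grip_force: 39.9
```

Emit:
apply_moves(
  deltas=[
    [0, -0.07, 0, 0, 0, 0, 0],
    [0, 0, 0, 0, 0, 0, 0],
  ],
)

```text
time: 14.18
tool_pos: [445.4, -40.8, 70.0]
tcp_rot: [179.1, 0.0, 85.6]
ft_force: [34.1, -2.7, -28.8]
finger_gap: 16.7
grip_force: 39.9
```

```bash
python3 - <<'E'
from plan import *
plan([(446,-41,160,85.6),(480,320,250,95.6)])
E
```

```text
at [445.4 -40.8  70. ] [179.1   0.   85.6] t 14.18
-> [446.  -40.9 160. ] yaw 85.6 J6~-6 rows 3
    [-0.0, 0.01, -1.0, -0.0]
    [-0.0, 0.0, -1.0, -0.01]
    [-0.0, 0.01, -1.0, 0.0]
-> [480.1 320.  250. ] yaw 95.6 J6~23 rows 13
   2 x [0.93, 0.02, -0.23, -0.17]
    [0.93, 0.05, -0.23, -0.16]
    [0.92, 0.05, -0.23, -0.17]
    [0.93, 0.06, -0.23, -0.17]
    [0.93, 0.08, -0.23, -0.17]
    [0.92, 0.09, -0.24, -0.16]
    [0.93, 0.11, -0.23, -0.17]
    [0.92, 0.11, -0.23, -0.17]
    [0.92, 0.13, -0.23, -0.17]
    [0.92, 0.14, -0.23, -0.17]
    [0.92, 0.15, -0.23, -0.16]
    [0.91, 0.17, -0.23, -0.17]
```

Emit:
apply_moves(
  deltas=[
    [0, 0.14, 0, 0, 0, 0, 0],
    [0, 0, 0, 0, 0, 0, 0.6],
    [0, 0, 0, 0, 0, 0, 0.6],
    [0, 0, -0.5, 0, 0, 0, 0.6],
    [0, 0, -1, 0, 0, 0, 0.7],
    [0, 0, -1, 0, 0, 0, 0.7],
    [0.5, 0, -0.7, 0, 0, 0, 0.7],
    [0.93, 0.02, -0.23, 0, 0, -0.17, 0.7],
  ],
)

```text
time: 15.18
tool_pos: [448.4, 2.1, 174.3]
tcp_rot: [179.8, 0.0, 86.3]
ft_force: [0.4, -0.2, -0.7]
finger_gap: 59.6
grip_force: 0.0
```

Emit:
apply_moves(
  deltas=[
    [0.93, 0.02, -0.23, 0, 0, -0.17, 0.7],
    [0.93, 0.05, -0.23, 0, 0, -0.16, 0.7],
    [0.92, 0.05, -0.23, 0, 0, -0.17, 0.7],
    [0.93, 0.06, -0.23, 0, 0, -0.17, 0.7],
    [0.93, 0.08, -0.23, 0, 0, -0.17, 0.7],
    [0.92, 0.09, -0.23, 0, 0, -0.17, 0.7],
    [0.93, 0.11, -0.23, 0, 0, -0.17, 0.7],
    [0.92, 0.11, -0.23, 0, 0, -0.17, 0.7],
  ],
)

```text
time: 16.18
tool_pos: [468.0, 225.4, 227.9]
tcp_rot: [180.0, -0.0, 92.6]
ft_force: [-0.5, 0.1, 0.1]
finger_gap: 59.8
grip_force: 0.0
```

Emit:
apply_moves(
  deltas=[
    [0.92, 0.13, -0.2, 0, 0, -0.17, 0.7],
    [0.92, 0.14, 0, 0, 0, -0.17, 0.7],
    [0.92, 0.15, 0, 0, 0, -0.16, 0.7],
    [0, 0, 0, 0, 0, 0, 0.7],
  ],
)

```text
time: 16.68
tool_pos: [475.5, 309.3, 233.3]
tcp_rot: [180.0, -0.0, 95.0]
ft_force: [-0.9, 0.1, 0.3]
finger_gap: 59.9
grip_force: 0.0
```

```bash
python3 - <<'E'
from plan import *; from det import modules
im,C=take("wrist","w_tray2"); print(modules(im,C,5)); s=sense(); print(s["tool_pos"],s["tcp_rot"])
E
```

```text
[(409.9, 259.8, -64.2, 31.1, 49.2, -20), (495.0, 311.0, 105.5, 31.4, 51.2, 14), (584.2, 343.9, 105.2, 31.3, 51.1, 15)]
[475.5536393  308.29679675 233.12572925] [1.79989373e+02 4.27905615e-03 9.49143275e+01]
```

```bash
python3 - <<'E'
from plan import *
plan([(495,311,120,105.5),(495,311,28,105.5)])
E
```

```text
at [475.6 308.3 233.1] [180.    0.   94.9] t 16.73
-> [494.9 311.  120. ] yaw 105.5 J6~12 rows 4
    [0.01, 0.16, 0.94, -0.58]
    [-0.0, 0.17, 0.95, -0.57]
   2 x [-0.01, 0.16, 0.94, -0.58]
-> [494.9 311.   27.9] yaw 105.5 J6~12 rows 4
    [-0.0, 0.0, 0.77, 0.0]
    [-0.0, 0.0, 0.76, 0.0]
   2 x [-0.0, 0.0, 0.77, 0.0]
```

Emit:
apply_moves(
  deltas=[
    [0.01, 0.16, 0.94, 0, 0, -0.58, 0.7],
    [0, 0.17, 0.95, 0, 0, -0.57, 0.7],
    [-0.01, 0.16, 0.94, 0, 0, -0.58, 0.7],
    [-0.01, 0.16, 0.94, 0, 0, -0.58, 0.7],
    [0, 0, 0.77, 0, 0, 0, 0.7],
    [0, 0, 0.76, 0, 0, 0, 0.7],
    [0, 0, 0.77, 0, 0, 0, 0.7],
    [0, 0, 0.77, 0, 0, 0, 0.7],
  ],
)

```text
time: 17.73
tool_pos: [495.4, 309.5, 27.2]
tcp_rot: [180.0, 0.0, 105.4]
ft_force: [-0.9, 0.3, 0.0]
finger_gap: 59.8
grip_force: 0.0
```

Emit:
apply_moves(
  deltas=[
    [0, 0, 0, 0, 0, 0, 0.7],
    [0, 0, 0, 0, 0, 0, 0],
    [0, 0, 0, 0, 0, 0, 0],
    [0, 0, 0, 0, 0, 0, 0],
  ],
  grip_force=30,
)

```text
time: 18.23
tool_pos: [496.1, 310.8, 28.6]
tcp_rot: [179.9, -0.0, 105.4]
ft_force: [-1.2, -1.2, 4.9]
finger_gap: 43.4
grip_force: 33.2
```

```bash
python3 - <<'E'
from plan import *
s=sense(); print(s["finger_gap"],s["grip_force"],s["ft_force"])
plan([(495,311,110,105.5),(538,-10,130,-4.4),(542.5,-50,100,-4.4),(542.5,-50,64,-4.4)])
E
```

```text
43.37490401805785 33.210164308547974 [-1.15186166 -1.2271072   4.87069973]
at [496.1 310.8  28.6] [179.9  -0.  105.4] t 18.23
-> [495.  311.1 109.9] yaw 105.5 J6~12 rows 3
    [0.01, -0.01, -0.9, -0.01]
    [0.0, -0.01, -0.91, -0.0]
    [0.01, -0.01, -0.9, -0.01]
-> [537.9  -9.9 130. ] yaw -4.4 J6~88 rows 24
    [-0.45, -0.06, -0.03, 1.0]
    [-0.45, -0.03, -0.03, 1.0]
    [-0.44, 0.01, -0.02, 1.0]
    [-0.45, 0.05, -0.03, 1.0]
    [-0.45, 0.08, -0.03, 1.0]
    [-0.43, 0.12, -0.03, 1.0]
    [-0.42, 0.15, -0.03, 0.99]
    [-0.41, 0.18, -0.02, 1.0]
    [-0.4, 0.22, -0.03, 1.0]
    [-0.38, 0.25, -0.03, 1.0]
    [-0.35, 0.27, -0.03, 1.0]
    [-0.33, 0.31, -0.03, 1.0]
    [-0.31, 0.32, -0.02, 1.0]
    [-0.28, 0.36, -0.03, 1.0]
    [-0.25, 0.37, -0.03, 1.0]
    [-0.22, 0.39, -0.03, 1.0]
    [-0.19, 0.41, -0.02, 1.0]
    [-0.15, 0.43, -0.03, 1.0]
    [-0.12, 0.43, -0.03, 0.99]
    [-0.08, 0.44, -0.03, 1.0]
    [-0.05, 0.45, -0.03, 1.0]
    [-0.02, 0.45, -0.02, 1.0]
    [0.02, 0.45, -0.03, 1.0]
    [0.06, 0.44, -0.03, 1.0]
-> [542.6 -50.  100. ] yaw -4.4 J6~84 rows 2
   2 x [0.13, 0.66, 0.5, 0.0]
-> [542.6 -50.   64. ] yaw -4.4 J6~84 rows 2
   2 x [-0.0, 0.0, 0.6, 0.0]
```

Emit:
apply_moves(
  deltas=[
    [0, 0, -0.9, 0, 0, 0, 0],
    [0, 0, -0.9, 0, 0, 0, 0],
    [0, 0, -0.9, 0, 0, 0, 0],
    [-0.45, -0.06, -0.03, 0, 0, 1, 0],
    [-0.45, -0.03, -0.03, 0, 0, 1, 0],
    [-0.44, 0.01, -0.03, 0, 0, 1, 0],
    [-0.45, 0.05, -0.03, 0, 0, 1, 0],
    [-0.45, 0.08, -0.03, 0, 0, 1, 0],
  ],
)

```text
time: 19.23
tool_pos: [504.0, 243.1, 112.9]
tcp_rot: [180.0, -0.0, 82.4]
ft_force: [0.3, 1.2, -0.4]
finger_gap: 43.5
grip_force: 32.5
```

Emit:
apply_moves(
  deltas=[
    [-0.43, 0.12, -0.03, 0, 0, 1, 0],
    [-0.42, 0.15, -0.03, 0, 0, 0.99, 0],
    [-0.41, 0.18, -0.03, 0, 0, 1, 0],
    [-0.4, 0.22, -0.03, 0, 0, 1, 0],
    [-0.38, 0.25, -0.03, 0, 0, 1, 0],
    [-0.35, 0.27, -0.03, 0, 0, 1, 0],
    [-0.33, 0.31, -0.03, 0, 0, 1, 0],
    [-0.31, 0.32, -0.03, 0, 0, 1, 0],
  ],
)

```text
time: 20.23
tool_pos: [518.0, 136.3, 120.1]
tcp_rot: [180.0, -0.0, 45.7]
ft_force: [0.3, 0.5, -1.1]
finger_gap: 43.4
grip_force: 32.5
```

Emit:
apply_moves(
  deltas=[
    [-0.28, 0.36, -0.03, 0, 0, 1, 0],
    [-0.25, 0.37, -0.03, 0, 0, 1, 0],
    [-0.22, 0.39, -0.03, 0, 0, 1, 0],
    [-0.19, 0.41, -0.03, 0, 0, 1, 0],
    [-0.15, 0.43, -0.03, 0, 0, 1, 0],
    [-0.12, 0.43, -0.03, 0, 0, 0.99, 0],
    [-0.08, 0.44, -0.03, 0, 0, 1, 0],
    [-0.05, 0.45, -0.03, 0, 0, 1, 0],
  ],
)

```text
time: 21.22
tool_pos: [532.4, 29.1, 127.3]
tcp_rot: [-180.0, -0.0, 9.1]
ft_force: [-0.2, 0.3, -1.4]
finger_gap: 43.3
grip_force: 32.5
```

Emit:
apply_moves(
  deltas=[
    [-0.02, 0.45, -0.03, 0, 0, 1, 0],
    [0.02, 0.45, -0.03, 0, 0, 1, 0],
    [0.06, 0.44, 0, 0, 0, 1, 0],
    [0.13, 0.66, 0.4, 0, 0, 0, 0],
    [0.13, 0.66, 0.4, 0, 0, 0, 0],
    [0, 0, 0, 0, 0, 0, 0],
  ],
)

```text
time: 21.98
tool_pos: [540.9, -52.1, 102.7]
tcp_rot: [-180.0, 0.2, -4.5]
ft_force: [-0.3, -0.7, -2.1]
finger_gap: 42.9
grip_force: 32.5
```

```bash
python3 - <<'E'
from plan import *
s=sense(); print(s["finger_gap"],s["grip_force"],s["ft_force"])
plan([(542.2,-49.3,65,-4.4)])
E
```

```text
42.866114760868335 32.466466426849365 [-0.30265216 -0.70901306 -2.07050862]
at [540.9 -52.1 102.7] [-180.     0.2   -4.5] t 21.98
-> [542.3 -49.2  64.9] yaw -4.4 J6~84 rows 2
    [0.02, -0.05, 0.63, -0.02]
    [0.02, -0.05, 0.63, -0.01]
```

Emit:
apply_moves(
  deltas=[
    [0.02, -0.05, 0.63, 0, 0, -0.02, 0],
    [0.02, -0.05, 0.62, 0, 0, 0, 0],
    [0, 0, 0, 0, 0, 0, 0],
    [0.13, 0, 0, 0, 0, 0, 0],
    [0, 0, 0, 0, 0, 0, 0],
  ],
)

```text
time: 22.6
tool_pos: [548.2, -48.0, 68.0]
tcp_rot: [180.0, -0.1, -4.4]
ft_force: [0.6, 0.2, -1.6]
finger_gap: 43.4
grip_force: 32.6
```

Emit:
apply_moves(
  deltas=[
    [0.08, 0, 0, 0, 0, 0, 0],
    [0, 0, 0, 0, 0, 0, 0],
  ],
)

```text
time: 22.85
tool_pos: [550.2, -48.3, 67.7]
tcp_rot: [180.0, -0.0, -4.4]
ft_force: [0.1, 0.3, -0.4]
finger_gap: 43.7
grip_force: 32.6
```

Emit:
apply_moves(
  deltas=[
    [0.07, 0, 0, 0, 0, 0, 0],
    [0, 0, 0, 0, 0, 0, 0],
  ],
)

```text
time: 23.1
tool_pos: [551.6, -48.4, 67.3]
tcp_rot: [-180.0, 0.1, -4.4]
ft_force: [-3.6, -0.1, 0.5]
finger_gap: 43.1
grip_force: 32.8
```

Emit:
apply_moves(
  deltas=[
    [0, 0, 0.1, 0, 0, 0, 0],
    [0, 0, 0, 0, 0, 0, 0],
  ],
)

```text
time: 23.35
tool_pos: [551.6, -48.3, 63.9]
tcp_rot: [-180.0, 0.0, -4.4]
ft_force: [-2.7, 0.8, -2.0]
finger_gap: 43.4
grip_force: 32.5
```

Emit:
apply_moves(
  deltas=[
    [0.04, 0, 0.03, 0, 0, 0, 0],
    [0, 0, 0, 0, 0, 0, 0],
  ],
)

```text
time: 23.6
tool_pos: [552.3, -48.3, 63.4]
tcp_rot: [-180.0, 0.1, -4.4]
ft_force: [-7.5, 0.6, 5.1]
finger_gap: 43.5
grip_force: 33.4
```

```bash
python3 - <<'E'
from plan import *
plan([(552,-48,150,-4.4),(540,270,200,105.2)],start=(552.3,-48.3,63.4,-4.4))
E
```

```text
-> [552.  -48.  150.1] yaw -4.4 J6~84 rows 3
    [-0.0, -0.0, -0.96, -0.0]
    [-0.01, -0.01, -0.96, -0.0]
    [-0.0, 0.0, -0.97, -0.0]
-> [540.1 269.9 199.9] yaw 105.2 J6~6 rows 24
    [-0.05, -0.44, -0.07, -1.0]
    [-0.02, -0.44, -0.07, -0.99]
    [0.02, -0.44, -0.07, -1.0]
    [0.06, -0.44, -0.07, -1.0]
    [0.09, -0.43, -0.07, -0.99]
    [0.12, -0.43, -0.07, -1.0]
    [0.16, -0.41, -0.07, -0.99]
    [0.19, -0.4, -0.06, -1.0]
    [0.22, -0.38, -0.07, -1.0]
    [0.25, -0.37, -0.07, -0.99]
    [0.28, -0.34, -0.07, -1.0]
    [0.3, -0.32, -0.07, -1.0]
    [0.33, -0.29, -0.07, -0.99]
    [0.36, -0.27, -0.07, -1.0]
    [0.37, -0.24, -0.07, -0.99]
    [0.39, -0.21, -0.07, -1.0]
    [0.4, -0.17, -0.07, -1.0]
    [0.42, -0.15, -0.07, -0.99]
    [0.43, -0.11, -0.07, -1.0]
    [0.43, -0.07, -0.07, -1.0]
    [0.44, -0.04, -0.07, -0.99]
    [0.45, -0.01, -0.06, -1.0]
    [0.44, 0.03, -0.07, -0.99]
    [0.43, 0.07, -0.07, -1.0]
```

Emit:
apply_moves(
  deltas=[
    [0, 0, 0, 0, 0, 0, 0.7],
    [0, 0, 0, 0, 0, 0, 0.7],
    [0, 0, -0.3, 0, 0, 0, 0.7],
    [0, 0, -0.8, 0, 0, 0, 0.7],
    [0, 0, -1, 0, 0, 0, 0.7],
    [0, 0, -1, 0, 0, 0, 0.7],
    [-0.05, -0.44, -0.07, 0, 0, -1, 0.7],
    [-0.02, -0.44, -0.07, 0, 0, -0.99, 0.7],
  ],
)

```text
time: 24.6
tool_pos: [552.9, -21.9, 162.5]
tcp_rot: [180.0, -0.1, 4.8]
ft_force: [-0.2, 1.0, 0.8]
finger_gap: 59.8
grip_force: 0.0
```

Emit:
apply_moves(
  deltas=[
    [0.02, -0.44, -0.07, 0, 0, -1, 0.7],
    [0.06, -0.44, -0.07, 0, 0, -1, 0.7],
    [0.09, -0.43, -0.07, 0, 0, -0.99, 0.7],
    [0.12, -0.43, -0.07, 0, 0, -1, 0.7],
    [0.16, -0.41, -0.07, 0, 0, -0.99, 0.7],
    [0.19, -0.4, -0.07, 0, 0, -1, 0.7],
    [0.22, -0.38, -0.07, 0, 0, -1, 0.7],
    [0.25, -0.37, -0.07, 0, 0, -0.99, 0.7],
  ],
)

```text
time: 25.6
tool_pos: [548.5, 84.6, 178.5]
tcp_rot: [180.0, -0.1, 41.4]
ft_force: [-0.4, -0.3, -0.8]
finger_gap: 59.8
grip_force: 0.0
```

Emit:
apply_moves(
  deltas=[
    [0.28, -0.34, -0.07, 0, 0, -1, 0.7],
    [0.3, -0.32, -0.07, 0, 0, -1, 0.7],
    [0.33, -0.29, -0.07, 0, 0, -0.99, 0.7],
    [0.36, -0.27, -0.07, 0, 0, -1, 0.7],
    [0.37, -0.24, -0.07, 0, 0, -0.99, 0.7],
    [0.39, -0.21, -0.07, 0, 0, -1, 0.7],
    [0.4, -0.17, -0.07, 0, 0, -1, 0.7],
    [0.42, -0.15, -0.07, 0, 0, -0.99, 0.7],
  ],
)

```text
time: 26.6
tool_pos: [544.4, 190.5, 195.3]
tcp_rot: [179.9, -0.0, 77.9]
ft_force: [0.2, -0.1, -0.1]
finger_gap: 59.8
grip_force: 0.0
```

Emit:
apply_moves(
  deltas=[
    [0.43, -0.11, -0.07, 0, 0, -1, 0.7],
    [0.43, -0.07, -0.07, 0, 0, -1, 0.7],
    [0.44, -0.04, -0.07, 0, 0, -0.99, 0.7],
    [0.45, -0.01, -0.06, 0, 0, -1, 0.7],
    [0.44, 0.03, -0.07, 0, 0, -0.99, 0.7],
    [0.43, 0.07, -0.07, 0, 0, -1, 0.7],
    [0, 0, 0, 0, 0, 0, 0.7],
  ],
)

```text
time: 27.48
tool_pos: [541.5, 270.2, 207.6]
tcp_rot: [179.9, -0.0, 105.2]
ft_force: [0.8, 0.3, 0.5]
finger_gap: 59.9
grip_force: 0.0
```

```bash
python3 - <<'E'
from plan import *; from det import modules
im,C=take("wrist","w_tray3"); print(modules(im,C,5)); im,C=take("top","top2"); print(modules(im,C,40),modules(im,C,5))
plan([(584.2,343.9,120,105.2),(584.2,343.9,28.5,105.2)])
E
```

```text
[(410.5, 258.9, -64.1, 30.3, 49.1, -22), (585.0, 342.5, 105.3, 31.6, 48.1, 15)]
[] []
at [541.4 269.2 207. ] [180.    0.  105.1] t 27.57
-> [584.3 343.9 120. ] yaw 105.2 J6~10 rows 5
    [0.41, 0.41, 0.58, -0.0]
    [0.4, 0.4, 0.58, -0.01]
    [0.41, 0.41, 0.58, -0.0]
    [0.4, 0.4, 0.58, -0.01]
    [0.41, 0.41, 0.58, -0.0]
-> [584.3 343.9  28.5] yaw 105.2 J6~10 rows 4
   2 x [0.0, -0.0, 0.76, -0.0]
    [0.0, -0.0, 0.77, -0.0]
    [0.0, -0.0, 0.76, -0.0]
```

Emit:
apply_moves(
  deltas=[
    [0.41, 0.41, 0.58, 0, 0, 0, 0.7],
    [0.41, 0.41, 0.58, 0, 0, 0, 0.7],
    [0.4, 0.4, 0.58, 0, 0, 0, 0.7],
    [0.41, 0.41, 0.58, 0, 0, 0, 0.7],
    [0.4, 0.4, 0.58, 0, 0, 0, 0.7],
    [0, 0, 0.76, 0, 0, 0, 0.7],
    [0, 0, 0.76, 0, 0, 0, 0.7],
    [0, 0, 0.76, 0, 0, 0, 0.7],
  ],
)

```text
time: 28.58
tool_pos: [583.6, 343.2, 49.4]
tcp_rot: [-180.0, 0.0, 105.1]
ft_force: [-0.0, 0.0, 0.3]
finger_gap: 59.9
grip_force: 0.0
```

Emit:
apply_moves(
  deltas=[
    [0, 0, 0.76, 0, 0, 0, 0.7],
    [0, 0, 0, 0, 0, 0, 0.7],
    [0, 0, 0, 0, 0, 0, 0],
    [0, 0, 0, 0, 0, 0, 0],
    [0, 0, 0, 0, 0, 0, 0],
    [0, 0, 0, 0, 0, 0, 0],
  ],
)

```text
time: 29.32
tool_pos: [584.4, 344.3, 29.0]
tcp_rot: [180.0, -0.0, 105.2]
ft_force: [-1.0, 0.1, 0.9]
finger_gap: 43.0
grip_force: 31.7
```

```bash
python3 - <<'E'
from plan import *
s=sense(); print(s["finger_gap"],s["grip_force"],s["ft_force"])
plan([(584.3,343.5,110,105.2),(550.5,42.0,102,-4.4)])
E
```

```text
43.03338794817167 31.69628620147705 [-0.95110128  0.09114234  0.91235298]
at [584.4 344.3  29. ] [180.   -0.  105.2] t 29.32
-> [584.3 343.4 110. ] yaw 105.2 J6~10 rows 3
    [-0.01, -0.0, -0.9, -0.0]
    [-0.01, -0.01, -0.9, -0.0]
    [-0.01, 0.0, -0.9, -0.0]
-> [550.6  42.  101.9] yaw -4.4 J6~94 rows 24
    [-0.39, -0.16, 0.01, 1.0]
    [-0.4, -0.12, 0.01, 0.99]
    [-0.42, -0.09, 0.01, 1.0]
    [-0.41, -0.06, 0.01, 1.0]
    [-0.42, -0.02, 0.02, 0.99]
    [-0.42, 0.01, 0.01, 1.0]
    [-0.42, 0.04, 0.01, 0.99]
    [-0.42, 0.08, 0.01, 1.0]
    [-0.4, 0.11, 0.01, 1.0]
    [-0.4, 0.14, 0.01, 0.99]
    [-0.39, 0.17, 0.01, 1.0]
    [-0.37, 0.2, 0.01, 1.0]
    [-0.35, 0.23, 0.02, 0.99]
    [-0.33, 0.26, 0.01, 1.0]
    [-0.31, 0.28, 0.01, 0.99]
    [-0.29, 0.31, 0.01, 1.0]
    [-0.26, 0.33, 0.01, 1.0]
    [-0.24, 0.35, 0.01, 0.99]
    [-0.21, 0.37, 0.01, 1.0]
    [-0.17, 0.38, 0.01, 1.0]
    [-0.15, 0.39, 0.01, 0.99]
    [-0.11, 0.41, 0.02, 1.0]
    [-0.08, 0.41, 0.01, 0.99]
    [-0.05, 0.42, 0.01, 1.0]
```

Emit:
apply_moves(
  deltas=[
    [0, 0, -0.9, 0, 0, 0, 0],
    [0, 0, -0.9, 0, 0, 0, 0],
    [0, 0, -0.9, 0, 0, 0, 0],
    [-0.39, -0.16, 0.01, 0, 0, 1, 0],
    [-0.4, -0.12, 0.01, 0, 0, 0.99, 0],
    [-0.42, -0.09, 0.01, 0, 0, 1, 0],
    [-0.41, -0.06, 0.01, 0, 0, 1, 0],
    [-0.42, -0.02, 0.02, 0, 0, 0.99, 0],
  ],
)

```text
time: 30.32
tool_pos: [576.9, 281.0, 107.7]
tcp_rot: [180.0, -0.0, 82.2]
ft_force: [-0.2, -0.9, -2.7]
finger_gap: 43.3
grip_force: 31.5
```

Emit:
apply_moves(
  deltas=[
    [-0.42, 0.01, 0.01, 0, 0, 1, 0],
    [-0.42, 0.04, 0.01, 0, 0, 0.99, 0],
    [-0.42, 0.08, 0.01, 0, 0, 1, 0],
    [-0.4, 0.11, 0.01, 0, 0, 1, 0],
    [-0.4, 0.14, 0.01, 0, 0, 0.99, 0],
    [-0.39, 0.17, 0.01, 0, 0, 1, 0],
    [-0.37, 0.2, 0.01, 0, 0, 1, 0],
    [-0.35, 0.23, 0.02, 0, 0, 0.99, 0],
  ],
)

```text
time: 31.32
tool_pos: [565.6, 180.5, 105.0]
tcp_rot: [180.0, -0.0, 45.7]
ft_force: [0.2, -0.4, -1.3]
finger_gap: 43.5
grip_force: 31.5
```

Emit:
apply_moves(
  deltas=[
    [-0.33, 0.26, 0.01, 0, 0, 1, 0],
    [-0.31, 0.28, 0.01, 0, 0, 0.99, 0],
    [-0.29, 0.31, 0.01, 0, 0, 1, 0],
    [-0.26, 0.33, 0.01, 0, 0, 1, 0],
    [-0.24, 0.35, 0.01, 0, 0, 0.99, 0],
    [-0.21, 0.37, 0.01, 0, 0, 1, 0],
    [-0.17, 0.38, 0.01, 0, 0, 1, 0],
    [-0.15, 0.39, 0.01, 0, 0, 0.99, 0],
  ],
)

```text
time: 32.33
tool_pos: [554.3, 80.1, 102.6]
tcp_rot: [180.0, -0.0, 9.2]
ft_force: [0.2, 0.4, -1.9]
finger_gap: 43.5
grip_force: 31.5
```

Emit:
apply_moves(
  deltas=[
    [-0.11, 0.41, 0.02, 0, 0, 1, 0],
    [-0.08, 0.41, 0.01, 0, 0, 0.99, 0],
    [-0.05, 0.42, 0.01, 0, 0, 1, 0],
    [0, 0, 0, 0, 0, 0, 0],
    [0, 0, 0.57, 0, 0, 0, 0],
    [0, 0, 0.57, 0, 0, 0, 0],
    [0, 0, 0, 0, 0, 0, 0],
  ],
)

```text
time: 33.2
tool_pos: [548.9, 43.2, 64.7]
tcp_rot: [180.0, 0.2, -4.3]
ft_force: [-0.5, -0.0, -1.2]
finger_gap: 43.2
grip_force: 31.8
```

```bash
python3 - <<'E'
from plan import *
s=sense(); print(s["finger_gap"],s["grip_force"],s["ft_force"])
plan([(557,41.5,66,-4.4)])
E
```

```text
43.17815252254906 31.807528138160706 [-0.5070812  -0.01832574 -1.2402053 ]
at [548.9  43.2  64.7] [180.    0.2  -4.3] t 33.2
-> [556.9  41.4  65.9] yaw -4.4 J6~94 rows 1
    [0.27, 0.04, -0.04, 0.01]
```

Emit:
apply_moves(
  deltas=[
    [0.12, 0.02, -0.03, 0, 0, 0.02, 0],
    [0.12, 0.02, 0, 0, 0, 0, 0],
    [0, 0, 0, 0, 0, 0, 0],
  ],
)

```text
time: 33.58
tool_pos: [557.9, 40.9, 68.3]
tcp_rot: [-180.0, -0.0, -4.5]
ft_force: [0.5, 0.1, -0.9]
finger_gap: 43.2
grip_force: 31.8
```

Emit:
apply_moves(
  deltas=[
    [0.07, 0, 0, 0, 0, 0, 0],
    [0, 0, 0, 0, 0, 0, 0],
  ],
)

```text
time: 33.83
tool_pos: [559.6, 40.8, 68.1]
tcp_rot: [-180.0, -0.0, -4.5]
ft_force: [0.9, 0.2, -2.4]
finger_gap: 43.4
grip_force: 31.8
```

Emit:
apply_moves(
  deltas=[
    [0.05, 0, 0, 0, 0, 0, 0],
    [0, 0, 0, 0, 0, 0, 0],
  ],
)

```text
time: 34.08
tool_pos: [560.4, 40.8, 67.8]
tcp_rot: [180.0, 0.1, -4.5]
ft_force: [-4.6, -0.1, 0.9]
finger_gap: 43.1
grip_force: 32.1
```

Emit:
apply_moves(
  deltas=[
    [0, 0, 0.12, 0, 0, 0, 0],
    [0, 0, 0, 0, 0, 0, 0],
  ],
)

```text
time: 34.33
tool_pos: [560.5, 40.8, 63.9]
tcp_rot: [180.0, 0.1, -4.5]
ft_force: [-1.9, 0.3, -2.7]
finger_gap: 43.3
grip_force: 31.7
```

Emit:
apply_moves(
  deltas=[
    [0.04, 0, 0.03, 0, 0, 0, 0],
    [0, 0, 0, 0, 0, 0, 0],
  ],
)

```text
time: 34.58
tool_pos: [561.4, 40.7, 63.7]
tcp_rot: [180.0, 0.1, -4.5]
ft_force: [-7.8, 0.3, 5.8]
finger_gap: 43.0
grip_force: 32.7
```

```bash
python3 - <<'E'
from plan import *
s=sense(); p=s["tool_pos"]; print(s["ft_force"])
plan([(*p[:2],150,-4.4),(430,225,200,115.9)])
E
```

```text
[-7.81968325  0.26622393  5.81696641]
at [561.4  40.7  63.7] [ 1.8e+02  1.0e-01 -4.5e+00] t 34.58
-> [561.4  40.7 150.1] yaw -4.4 J6~94 rows 3
    [0.0, 0.0, -0.96, -0.01]
    [0.0, 0.0, -0.96, -0.0]
    [0.0, 0.0, -0.96, -0.01]
-> [430.  225.  199.9] yaw 115.9 J6~-3 rows 27
    [-0.18, -0.21, -0.06, -0.97]
    [-0.16, -0.23, -0.06, -0.97]
    [-0.14, -0.24, -0.06, -0.98]
    [-0.13, -0.25, -0.07, -0.97]
    [-0.1, -0.26, -0.06, -0.97]
    [-0.09, -0.27, -0.06, -0.97]
    [-0.06, -0.27, -0.06, -0.97]
    [-0.04, -0.28, -0.06, -0.98]
    [-0.03, -0.27, -0.06, -0.97]
    [0.01, -0.28, -0.07, -0.97]
    [0.02, -0.28, -0.06, -0.97]
    [0.04, -0.28, -0.06, -0.97]
    [0.07, -0.27, -0.06, -0.98]
    [0.09, -0.27, -0.06, -0.97]
    [0.1, -0.25, -0.06, -0.97]
    [0.13, -0.25, -0.07, -0.97]
    [0.14, -0.24, -0.06, -0.97]
    [0.17, -0.23, -0.06, -0.98]
    [0.18, -0.21, -0.06, -0.97]
    [0.2, -0.2, -0.06, -0.97]
    [0.21, -0.18, -0.06, -0.97]
    [0.22, -0.17, -0.07, -0.97]
    [0.24, -0.15, -0.06, -0.98]
    [0.25, -0.12, -0.06, -0.97]
    [0.26, -0.11, -0.06, -0.97]
    [0.26, -0.09, -0.06, -0.97]
    [0.27, -0.07, -0.06, -0.98]
```

Emit:
apply_moves(
  deltas=[
    [0, 0, 0, 0, 0, 0, 0.7],
    [0, 0, 0, 0, 0, 0, 0.7],
    [0, 0, -0.3, 0, 0, 0, 0.7],
    [0, 0, -0.8, 0, 0, 0, 0.7],
    [0, 0, -1, 0, 0, 0, 0.7],
    [0, 0, -0.8, 0, 0, 0, 0.7],
    [-0.18, -0.21, -0.06, 0, 0, -0.97, 0.7],
    [-0.16, -0.23, -0.06, 0, 0, -0.97, 0.7],
  ],
)

```text
time: 35.58
tool_pos: [553.1, 54.3, 155.7]
tcp_rot: [180.0, -0.1, 4.5]
ft_force: [-0.6, -0.4, -0.4]
finger_gap: 59.5
grip_force: 0.0
```

Emit:
apply_moves(
  deltas=[
    [-0.14, -0.24, -0.06, 0, 0, -0.98, 0.7],
    [-0.13, -0.25, -0.07, 0, 0, -0.97, 0.7],
    [-0.1, -0.26, -0.06, 0, 0, -0.97, 0.7],
    [-0.09, -0.27, -0.06, 0, 0, -0.97, 0.7],
    [-0.06, -0.27, -0.06, 0, 0, -0.97, 0.7],
    [-0.04, -0.28, -0.06, 0, 0, -0.98, 0.7],
    [-0.03, -0.27, -0.06, 0, 0, -0.97, 0.7],
    [0.01, -0.28, -0.07, 0, 0, -0.97, 0.7],
  ],
)

```text
time: 36.58
tool_pos: [514.0, 109.2, 170.1]
tcp_rot: [180.0, -0.1, 40.2]
ft_force: [-0.1, 0.1, -1.2]
finger_gap: 59.6
grip_force: 0.0
```

Emit:
apply_moves(
  deltas=[
    [0.02, -0.28, -0.06, 0, 0, -0.97, 0.7],
    [0.04, -0.28, -0.06, 0, 0, -0.97, 0.7],
    [0.07, -0.27, -0.06, 0, 0, -0.98, 0.7],
    [0.09, -0.27, -0.06, 0, 0, -0.97, 0.7],
    [0.1, -0.25, -0.06, 0, 0, -0.97, 0.7],
    [0.13, -0.25, -0.07, 0, 0, -0.97, 0.7],
    [0.14, -0.24, -0.06, 0, 0, -0.97, 0.7],
    [0.17, -0.23, -0.06, 0, 0, -0.98, 0.7],
  ],
)

```text
time: 37.58
tool_pos: [474.9, 164.0, 184.8]
tcp_rot: [179.9, -0.0, 75.9]
ft_force: [-0.4, 0.0, 0.6]
finger_gap: 59.5
grip_force: 0.0
```

Emit:
apply_moves(
  deltas=[
    [0.18, -0.21, -0.06, 0, 0, -0.97, 0.7],
    [0.2, -0.2, -0.06, 0, 0, -0.97, 0.7],
    [0.21, -0.18, -0.06, 0, 0, -0.97, 0.7],
    [0.22, -0.17, -0.07, 0, 0, -0.97, 0.7],
    [0.24, -0.15, -0.06, 0, 0, -0.98, 0.7],
    [0.25, -0.12, -0.06, 0, 0, -0.97, 0.7],
    [0.26, -0.11, -0.06, 0, 0, -0.97, 0.7],
    [0.26, -0.09, -0.06, 0, 0, -0.97, 0.7],
  ],
)

```text
time: 38.58
tool_pos: [436.2, 218.7, 199.5]
tcp_rot: [179.9, 0.0, 111.5]
ft_force: [1.0, -0.4, -0.5]
finger_gap: 59.5
grip_force: 0.0
```

Emit:
apply_moves(
  deltas=[
    [0.27, -0.07, -0.06, 0, 0, -0.98, 0.7],
    [0, 0, 0, 0, 0, 0, 0.7],
  ],
)

```text
time: 38.83
tool_pos: [431.3, 225.5, 201.3]
tcp_rot: [179.9, 0.0, 115.8]
ft_force: [0.2, -0.4, 0.5]
finger_gap: 59.9
grip_force: 0.0
```

```bash
python3 - <<'E'
from plan import *; from det import modules
im,C=take("wrist","w_tray4"); r=modules(im,C,5); print(r)
m=r[0]; plan([(m[0],m[1],120,m[2]+180),(m[0],m[1],28.5,m[2]+180)])
E
```

```text
[(409.1, 258.3, -64.1, 31.5, 48.3, -15)]
at [431.4 225.2 201. ] [179.9   0.  115.8] t 38.88
-> [409.  258.4 120. ] yaw 115.9 J6~1 rows 4
    [0.33, -0.05, 0.67, -0.01]
    [0.33, -0.04, 0.68, -0.0]
    [0.33, -0.05, 0.67, -0.01]
    [0.33, -0.05, 0.68, -0.01]
-> [409.  258.4  28.5] yaw 115.9 J6~1 rows 4
   2 x [-0.0, 0.0, 0.76, 0.0]
    [-0.0, 0.0, 0.77, 0.0]
    [-0.0, 0.0, 0.76, 0.0]
```

Emit:
apply_moves(
  deltas=[
    [0.34, -0.04, 0.67, 0, 0, 0, 0.7],
    [0.34, -0.04, 0.68, 0, 0, 0, 0.7],
    [0.34, -0.04, 0.67, 0, 0, 0, 0.7],
    [0.33, -0.04, 0.68, 0, 0, 0, 0.7],
    [0, 0, 0.76, 0, 0, 0, 0.7],
    [0, 0, 0.76, 0, 0, 0, 0.7],
    [0, 0, 0.77, 0, 0, 0, 0.7],
    [0, 0, 0.76, 0, 0, 0, 0.7],
  ],
)

```text
time: 39.88
tool_pos: [409.6, 259.2, 27.3]
tcp_rot: [180.0, 0.0, 115.7]
ft_force: [0.8, 0.3, 0.9]
finger_gap: 59.7
grip_force: 0.0
```

Emit:
apply_moves(
  deltas=[
    [0, 0, 0, 0, 0, 0, 0.7],
    [0, 0, 0, 0, 0, 0, 0],
    [0, 0, 0, 0, 0, 0, 0],
    [0, 0, 0, 0, 0, 0, 0],
    [0, 0, 0, 0, 0, 0, 0],
  ],
)

```text
time: 40.5
tool_pos: [409.9, 259.7, 28.8]
tcp_rot: [179.9, 0.0, 115.8]
ft_force: [0.6, -1.0, 6.4]
finger_gap: 43.3
grip_force: 33.7
```

```bash
python3 - <<'E'
from plan import *
s=sense(); print(s["finger_gap"],s["grip_force"],s["ft_force"]); p=s["tool_pos"]
plan([(*p[:2],120,115.9),(534.7,-137.2,110,175.6)])
E
```

```text
43.34556821451966 33.687774538993835 [ 0.64351851 -0.95898489  6.43865735]
at [409.9 259.7  28.8] [179.9   0.  115.8] t 40.5
-> [409.9 259.7 120. ] yaw 115.9 J6~1 rows 4
    [0.0, 0.0, -0.76, -0.0]
    [0.0, 0.0, -0.76, -0.01]
    [0.0, 0.0, -0.76, -0.0]
    [0.0, 0.0, -0.76, -0.01]
-> [ 534.7 -137.1  110.1] yaw 175.6 J6~-105 rows 14
    [-0.98, -0.15, 0.02, -0.93]
    [-0.97, -0.21, 0.03, -0.93]
    [-0.94, -0.29, 0.02, -0.93]
    [-0.93, -0.36, 0.02, -0.93]
    [-0.89, -0.43, 0.03, -0.93]
    [-0.86, -0.49, 0.02, -0.93]
    [-0.82, -0.56, 0.03, -0.93]
    [-0.78, -0.61, 0.02, -0.93]
    [-0.73, -0.67, 0.02, -0.93]
    [-0.68, -0.72, 0.03, -0.93]
    [-0.62, -0.77, 0.02, -0.93]
    [-0.56, -0.82, 0.02, -0.93]
    [-0.5, -0.85, 0.03, -0.93]
    [-0.44, -0.89, 0.02, -0.93]
```

Emit:
apply_moves(
  deltas=[
    [0, 0, -0.76, 0, 0, 0, 0],
    [0, 0, -0.76, 0, 0, 0, 0],
    [0, 0, -0.76, 0, 0, 0, 0],
    [0, 0, -0.76, 0, 0, 0, 0],
    [-0.98, -0.15, 0.02, 0, 0, -0.93, 0],
    [-0.97, -0.21, 0.03, 0, 0, -0.93, 0],
    [-0.94, -0.29, 0.02, 0, 0, -0.93, 0],
    [-0.93, -0.36, 0.02, 0, 0, -0.93, 0],
  ],
)

```text
time: 41.5
tool_pos: [444.6, 145.1, 116.0]
tcp_rot: [-180.0, -0.0, 133.0]
ft_force: [0.6, 0.1, -2.3]
finger_gap: 43.5
grip_force: 32.8
```

Emit:
apply_moves(
  deltas=[
    [-0.89, -0.43, 0.03, 0, 0, -0.93, 0],
    [-0.86, -0.49, 0.02, 0, 0, -0.93, 0],
    [-0.82, -0.56, 0.03, 0, 0, -0.93, 0],
    [-0.78, -0.61, 0.02, 0, 0, -0.93, 0],
    [-0.73, -0.67, 0.02, 0, 0, -0.93, 0],
    [-0.68, -0.72, 0.03, 0, 0, -0.93, 0],
    [-0.62, -0.77, 0.02, 0, 0, -0.93, 0],
    [-0.56, -0.82, 0.02, 0, 0, -0.93, 0],
  ],
)

```text
time: 42.5
tool_pos: [515.4, -81.8, 110.2]
tcp_rot: [180.0, -0.0, 167.1]
ft_force: [-0.1, -0.3, -2.0]
finger_gap: 43.3
grip_force: 32.8
```

Emit:
apply_moves(
  deltas=[
    [-0.5, -0.85, 0.03, 0, 0, -0.93, 0],
    [-0.44, -0.89, 0.02, 0, 0, -0.93, 0],
    [0, 0, 0, 0, 0, 0, 0],
    [0, 0, 0, 0, 0, 0, 0],
    [0, 0, 0.7, 0, 0, 0, 0],
    [0, 0, 0.7, 0, 0, 0, 0],
    [0, 0, 0, 0, 0, 0, 0],
  ],
)

```text
time: 43.38
tool_pos: [532.1, -136.2, 65.7]
tcp_rot: [179.9, -0.2, 175.5]
ft_force: [-0.6, -0.2, -1.8]
finger_gap: 43.6
grip_force: 32.8
```

Emit:
apply_moves(
  deltas=[
    [0, 0, 0, 0, 0, 0, 0],
  ],
)

```text
time: 43.5
tool_pos: [533.5, -137.0, 67.7]
tcp_rot: [180.0, 0.0, 175.5]
ft_force: [-0.2, 0.1, -1.1]
finger_gap: 43.4
grip_force: 32.8
```

Emit:
apply_moves(
  deltas=[
    [-0.15, 0, 0, 0, 0, 0, 0],
    [-0.15, 0, 0, 0, 0, 0, 0],
    [0, 0, 0, 0, 0, 0, 0],
    [0, 0, 0, 0, 0, 0, 0],
  ],
)

```text
time: 44.0
tool_pos: [542.4, -138.3, 67.1]
tcp_rot: [180.0, 0.0, 175.5]
ft_force: [0.1, -0.8, -1.5]
finger_gap: 43.2
grip_force: 32.8
```

Emit:
apply_moves(
  deltas=[
    [-0.06, 0, 0, 0, 0, 0, 0],
    [0, 0, 0, 0, 0, 0, 0],
  ],
)

```text
time: 44.25
tool_pos: [543.4, -138.4, 66.8]
tcp_rot: [180.0, -0.1, 175.5]
ft_force: [-4.4, 0.9, 0.5]
finger_gap: 43.2
grip_force: 33.0
```

Emit:
apply_moves(
  deltas=[
    [-0.05, 0, 0, 0, 0, 0, 0],
    [0, 0, 0, 0, 0, 0, 0],
  ],
)

```text
time: 44.5
tool_pos: [544.3, -138.4, 66.7]
tcp_rot: [180.0, -0.2, 175.5]
ft_force: [-9.3, 0.7, 2.1]
finger_gap: 43.1
grip_force: 33.3
```

Emit:
apply_moves(
  deltas=[
    [0, 0, 0.1, 0, 0, 0, 0],
    [-0.02, 0, 0, 0, 0, 0, 0],
    [0, 0, 0, 0, 0, 0, 0],
  ],
)

```text
time: 44.88
tool_pos: [544.8, -138.5, 63.8]
tcp_rot: [180.0, -0.2, 175.5]
ft_force: [-9.2, -0.4, 4.2]
finger_gap: 43.4
grip_force: 33.4
```

Emit:
apply_moves(
  deltas=[
    [0, 0, 0, 0, 0, 0, 0.7],
    [0, 0, 0, 0, 0, 0, 0.7],
    [0, 0, -0.3, 0, 0, 0, 0.7],
    [0, 0, -0.8, 0, 0, 0, 0.7],
    [0.5, 0.5, -1, 0, 0, 0, 0.7],
    [0.5, 0.8, -1, 0, 0, 0, 0.7],
    [0.5, 0.8, -1, 0, 0, 0, 0.7],
    [0.3, 0.6, -1, 0, 0, 0, 0.7],
  ],
)

```text
time: 45.88
tool_pos: [498.4, -52.7, 219.0]
tcp_rot: [180.0, 0.1, 175.5]
ft_force: [0.2, 0.7, -0.4]
finger_gap: 59.8
grip_force: 0.0
```

Emit:
apply_moves(
  deltas=[
    [0, 0, 0, 0, 0, 0, 0.7],
    [0, 0, 0, 0, 0, 0, 0.7],
  ],
)

```text
time: 46.12
tool_pos: [498.9, -53.8, 217.2]
tcp_rot: [-180.0, 0.0, 175.5]
ft_force: [-0.0, 0.5, 0.3]
finger_gap: 59.3
grip_force: 0.0
```

```bash
python3 - <<'E'
from plan import *; from det import modules
im,C=take("wrist","w_st1"); r=modules(im,C,40); print(r)
u=np.array([np.cos(np.radians(-4.4)),np.sin(np.radians(-4.4))]); F=np.array([590,-53])
for m in r: print("fence coords",((np.array(m[:2])-F)@u).round(1),((np.array(m[:2])-F)@[-u[1],u[0]]).round(1),m[2]+4.4)
plan([(446,-41.5,150,85.6),(446,-41.5,68,85.6)])
E
```

```text
[]
at [498.5 -53.9 216.3] [-1.800e+02 -1.000e-01  1.755e+02] t 46.17
-> [446.1 -41.6 150. ] yaw 85.6 J6~-6 rows 20
   2 x [0.09, 0.01, 0.11, 0.98]
    [0.09, 0.0, 0.11, 0.98]
   2 x [0.09, -0.01, 0.11, 0.98]
    [0.08, -0.02, 0.11, 0.98]
    [0.09, -0.03, 0.11, 0.98]
    [0.08, -0.03, 0.11, 0.99]
    [0.08, -0.05, 0.12, 0.98]
    [0.08, -0.04, 0.11, 0.98]
    [0.07, -0.06, 0.11, 0.98]
    [0.07, -0.05, 0.11, 0.98]
   2 x [0.06, -0.07, 0.11, 0.98]
    [0.05, -0.07, 0.11, 0.98]
    [0.05, -0.08, 0.11, 0.98]
   2 x [0.04, -0.08, 0.11, 0.98]
    [0.02, -0.09, 0.11, 0.98]
    [0.02, -0.08, 0.11, 0.98]
-> [446.1 -41.6  68.1] yaw 85.6 J6~-6 rows 3
   3 x [0.0, -0.0, 0.91, 0.0]
```

View pics/w_st1.png

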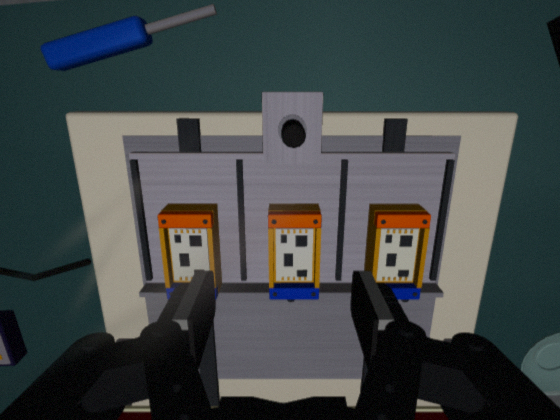

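```bash
python3 - <<'E'
from det import *
im=cv2.cvtColor(cv2.imread("pics/w_st1.png"),cv2.COLOR_BGR2RGB); C=cam("wrist")
hsv=cv2.cvtColor(im,cv2.COLOR_RGB2HSV)
print(im[250,276:320:6].tolist(), hsv[294,270:320:10].tolist(), hsv[218,270:320:10].tolist())
for v in (299,298,297): print("blue far edge z70",p2w(C,(294,v),70)[0].round(1))
for v in (283,288,292): print("fence z58",p2w(C,(230,v),58)[0].round(1))
print("orange near edge",p2w(C,(294,213),70).round(1))
g=im[200:310:2,255].astype(int).mean(1).round(); print(g.tolist())
for u0,u1,vv in ((160,217,215),(268,321,215),(374,428,215)): 
  a=p2w(C,[(u0,vv),(u1,vv)],70); print(a.mean(0).round(1))
E
```

```text
[[157, 150, 139], [159, 157, 153], [160, 161, 157], [161, 159, 155], [164, 161, 157], [161, 162, 156], [161, 149, 123], [151, 106, 13]] [[114, 225, 128], [113, 245, 127], [112, 255, 128], [114, 240, 133], [113, 247, 123]] [[12, 217, 160], [12, 228, 160], [14, 236, 165], [13, 255, 164], [13, 255, 164]]
blue far edge z70 [590.7 -51.   70. ]
blue far edge z70 [589.7 -51.   70. ]
blue far edge z70 [588.7 -50.9  70. ]
fence z58 [ 577.3 -107.8   58. ]
fence z58 [ 582.4 -108.4   58. ]
fence z58 [ 586.5 -108.9   58. ]
orange near edge [[510.9 -45.6  70. ]]
[125.0, 124.0, 125.0, 124.0, 122.0, 124.0, 124.0, 123.0, 125.0, 122.0, 124.0, 124.0, 122.0, 122.0, 120.0, 122.0, 122.0, 128.0, 125.0, 124.0, 122.0, 116.0, 121.0, 123.0, 122.0, 122.0, 124.0, 125.0, 127.0, 125.0, 123.0, 120.0, 123.0, 125.0, 126.0, 122.0, 127.0, 121.0, 126.0, 126.0, 126.0, 96.0, 41.0, 40.0, 34.0, 34.0, 62.0, 92.0, 95.0, 98.0, 95.0, 97.0, 98.0, 99.0, 101.0]
[ 505.9 -131.    70. ]
[512.6 -45.3  70. ]
[519.3  40.8  70. ]
```

```bash
sed -i 's/hsv\[...,2\]>165/hsv[...,2]>143/; s/<14)&(hsv\[...,1\]>190)&(hsv\[...,2\]>170)/<16)\&(hsv[...,1]>180)\&(hsv[...,2]>130)/' det.py; cat >> det.py <<'E'
def fence(r,F=(590,-53),a=-4.4):
    u=np.array([np.cos(np.radians(a)),np.sin(np.radians(a))])
    return [(((np.array(m[:2])-F)@u).round(1),((np.array(m[:2])-F)@[-u[1],u[0]]).round(1),round(m[2]-a,1)) for m in r]
E
python3 - <<'E'
from det import *
im=cv2.cvtColor(cv2.imread("pics/w_st1.png"),cv2.COLOR_BGR2RGB); C=cam("wrist")
r=modules(im,C,40); print(r,fence(r))
E
```

```text
[(556.6, 39.1, -4.5, 30.8, 47.8, -17), (549.8, -48.2, -4.8, 30.5, 48.0, -25), (542.3, -136.9, -4.5, 30.8, 46.8, -10)] [(np.float64(-40.4), np.float64(89.3), -0.1), (np.float64(-40.4), np.float64(1.7), -0.4), (np.float64(-41.1), np.float64(-87.3), -0.1)]
```

Emit:
apply_moves(
  deltas=[
    [0.09, 0.01, 0.11, 0, 0, 0.98, 0.6],
    [0.09, 0.01, 0.11, 0, 0, 0.98, 0.6],
    [0.09, 0, 0.11, 0, 0, 0.98, 0.6],
    [0.09, -0.01, 0.11, 0, 0, 0.98, 0.6],
    [0.09, -0.01, 0.11, 0, 0, 0.98, 0.6],
    [0.08, -0.02, 0.11, 0, 0, 0.98, 0.6],
    [0.09, -0.03, 0.11, 0, 0, 0.98, 0.6],
    [0.08, -0.03, 0.11, 0, 0, 0.99, 0.6],
  ],
)

```text
time: 47.18
tool_pos: [477.1, -49.1, 189.0]
tcp_rot: [-179.9, -0.1, 139.3]
ft_force: [0.2, 0.2, -0.0]
finger_gap: 51.4
grip_force: 0.0
```

Emit:
apply_moves(
  deltas=[
    [0.08, -0.05, 0.12, 0, 0, 0.98, 0.6],
    [0.08, -0.04, 0.11, 0, 0, 0.98, 0.6],
    [0.07, -0.06, 0.11, 0, 0, 0.98, 0.6],
    [0.07, -0.05, 0.11, 0, 0, 0.98, 0.6],
    [0.06, -0.07, 0.11, 0, 0, 0.98, 0.6],
    [0.06, -0.07, 0.11, 0, 0, 0.98, 0.6],
    [0.05, -0.07, 0.11, 0, 0, 0.98, 0.6],
    [0.05, -0.08, 0.11, 0, 0, 0.98, 0.6],
  ],
)

```text
time: 48.18
tool_pos: [455.9, -44.2, 162.4]
tcp_rot: [-179.9, -0.1, 103.4]
ft_force: [-0.3, -0.1, -0.2]
finger_gap: 51.6
grip_force: 0.0
```

Emit:
apply_moves(
  deltas=[
    [0.04, -0.08, 0.11, 0, 0, 0.98, 0.6],
    [0.04, -0.08, 0.11, 0, 0, 0.98, 0.6],
    [0.02, -0.09, 0.11, 0, 0, 0.98, 0.6],
    [0.02, -0.08, 0.11, 0, 0, 0.98, 0.6],
    [0, 0, 0, 0, 0, 0, 0.6],
    [0, 0, 0, 0, 0, 0, 0.6],
  ],
)

```text
time: 48.92
tool_pos: [446.1, -41.6, 150.3]
tcp_rot: [-179.9, -0.0, 85.7]
ft_force: [-0.2, 0.1, -0.6]
finger_gap: 51.3
grip_force: 0.0
```

```bash
python3 - <<'E'
from plan import *; from det import *
plan([(446,-42.5,69,85.6)])
im,C=take("wrist","w_st2"); r=modules(im,C,40); print(r,fence(r))
E
```

```text
at [446.1 -41.6 150.3] [-179.9   -0.    85.7] t 48.92
-> [446.1 -42.5  69. ] yaw 85.6 J6~-6 rows 3
    [-0.01, -0.0, 0.9, 0.01]
    [-0.01, -0.0, 0.91, 0.0]
    [-0.01, -0.0, 0.9, 0.01]
[(550.7, -46.4, -4.2, 30.2, 48.7, -26), (557.6, 41.0, -4.3, 30.9, 48.8, -25)] [(np.float64(-39.7), np.float64(3.6), 0.2), (np.float64(-39.5), np.float64(91.2), 0.1)]
```

Emit:
apply_moves(
  deltas=[
    [0, 0, 0.9, 0, 0, 0, 0.6],
    [0, 0, 0.9, 0, 0, 0, 0.6],
    [0, 0, 0.9, 0, 0, 0, 0.6],
    [0, 0, 0, 0, 0, 0, 0.6],
    [0, 0, 0, 0, 0, 0, 0],
    [0, 0, 0, 0, 0, 0, 0],
    [0, 0, 0, 0, 0, 0, 0],
    [0, 0, 0, 0, 0, 0, 0],
  ],
  grip_force=40,
)

```text
time: 49.98
tool_pos: [447.9, -41.7, 71.5]
tcp_rot: [179.8, 0.0, 85.6]
ft_force: [0.3, -0.2, 6.9]
finger_gap: 16.4
grip_force: 39.3
```

Emit:
apply_moves(
  deltas=[
    [0, 0.1, 0, 0, 0, 0, 0],
    [0, 0.2, 0, 0, 0, 0, 0],
    [0, 0.3, 0, 0, 0, 0, 0],
    [0, 0.4, 0, 0, 0, 0, 0],
    [0, 0.4, 0, 0, 0, 0, 0],
    [0, 0.4, 0, 0, 0, 0, 0],
    [0, 0.4, 0, 0, 0, 0, 0],
    [0, 0.4, 0, 0, 0, 0, 0],
  ],
)

```text
time: 50.98
tool_pos: [524.2, -47.7, 71.5]
tcp_rot: [-179.9, 0.0, 85.6]
ft_force: [-10.7, 0.5, 16.9]
finger_gap: 16.8
grip_force: 40.6
```

Emit:
apply_moves(
  deltas=[
    [0, 0.4, 0, 0, 0, 0, 0],
    [0, 0.4, 0, 0, 0, 0, 0],
    [0, 0.4, 0, 0, 0, 0, 0],
    [0, 0.4, 0, 0, 0, 0, 0],
    [0, 0.3, 0, 0, 0, 0, 0],
    [0, 0.2, 0, 0, 0, 0, 0],
    [0, 0.1, 0, 0, 0, 0, 0],
    [0, 0, 0, 0, 0, 0, 0],
  ],
)

```text
time: 51.98
tool_pos: [590.1, -52.9, 71.5]
tcp_rot: [-180.0, 0.0, 85.6]
ft_force: [-6.8, -1.0, 12.2]
finger_gap: 16.6
grip_force: 40.1
```

Emit:
apply_moves(
  deltas=[
    [0, 0.1, 0, 0, 0, 0, 0],
    [0, 0, 0, 0, 0, 0, 0],
  ],
)

```text
time: 52.22
tool_pos: [592.9, -53.1, 71.5]
tcp_rot: [-180.0, 0.0, 85.6]
ft_force: [-8.1, -0.8, 13.4]
finger_gap: 17.0
grip_force: 40.2
```

Emit:
apply_moves(
  deltas=[
    [0, 0.08, 0, 0, 0, 0, 0],
    [0, 0, 0, 0, 0, 0, 0],
  ],
)

```text
time: 52.48
tool_pos: [595.2, -53.2, 71.5]
tcp_rot: [-180.0, 0.0, 85.6]
ft_force: [-9.0, -1.3, 12.8]
finger_gap: 16.8
grip_force: 40.2
```

Emit:
apply_moves(
  deltas=[
    [0, 0.08, 0, 0, 0, 0, 0],
    [0, 0, 0, 0, 0, 0, 0],
  ],
)

```text
time: 52.72
tool_pos: [595.4, -53.3, 71.5]
tcp_rot: [-179.7, 0.0, 85.6]
ft_force: [-22.1, -0.5, 23.8]
finger_gap: 16.7
grip_force: 41.6
```

Emit:
apply_moves(
  deltas=[
    [0, 0.06, 0, 0, 0, 0, 0],
    [0, 0, 0, 0, 0, 0, 0],
  ],
)

```text
time: 52.98
tool_pos: [595.4, -53.3, 71.4]
tcp_rot: [-179.5, 0.0, 85.6]
ft_force: [-32.7, 1.0, 32.0]
finger_gap: 17.0
grip_force: 43.0
```

Emit:
apply_moves(
  deltas=[
    [0, -0.2, 0, 0, 0, 0, 0],
    [0, -0.2, 0, 0, 0, 0, 0],
    [0, -0.3, 0, 0, 0, 0, 0],
    [0, -0.4, 0, 0, 0, 0, 0],
    [0, -0.4, 0, 0, 0, 0, 0],
    [0, -0.4, 0, 0, 0, 0, 0],
    [0, -0.4, 0, 0, 0, 0, 0],
    [0, -0.4, 0, 0, 0, 0, 0],
  ],
)

```text
time: 53.98
tool_pos: [521.4, -47.4, 71.6]
tcp_rot: [179.6, 0.0, 85.6]
ft_force: [10.3, -0.7, -0.2]
finger_gap: 16.9
grip_force: 39.8
```

Emit:
apply_moves(
  deltas=[
    [0, -0.4, 0, 0, 0, 0, 0],
    [0, -0.4, 0, 0, 0, 0, 0],
    [0, -0.4, 0, 0, 0, 0, 0],
    [0, -0.4, 0, 0, 0, 0, 0],
    [0, -0.3, 0, 0, 0, 0, 0],
    [0, -0.2, 0, 0, 0, 0, 0],
    [0, -0.15, 0, 0, 0, 0, 0],
    [0, 0, 0, 0, 0, 0, 0],
  ],
)

```text
time: 54.98
tool_pos: [453.7, -42.1, 71.6]
tcp_rot: [179.7, 0.0, 85.6]
ft_force: [5.0, -0.5, 2.4]
finger_gap: 16.6
grip_force: 40.2
```

Emit:
apply_moves(
  deltas=[
    [0, -0.1, 0, 0, 0, 0, 0],
    [0, 0, 0, 0, 0, 0, 0],
  ],
)

```text
time: 55.22
tool_pos: [451.0, -41.9, 71.6]
tcp_rot: [179.7, 0.0, 85.6]
ft_force: [6.9, -0.5, 1.9]
finger_gap: 17.0
grip_force: 40.1
```

Emit:
apply_moves(
  deltas=[
    [0, -0.08, 0, 0, 0, 0, 0],
    [0, 0, 0, 0, 0, 0, 0],
  ],
)

```text
time: 55.48
tool_pos: [448.7, -41.7, 71.6]
tcp_rot: [179.6, 0.0, 85.6]
ft_force: [7.6, -0.3, 1.3]
finger_gap: 16.6
grip_force: 40.0
```

Emit:
apply_moves(
  deltas=[
    [0, -0.1, 0, 0, 0, 0, 0],
    [0, 0, 0, 0, 0, 0, 0],
  ],
)

```text
time: 55.72
tool_pos: [445.6, -41.5, 71.6]
tcp_rot: [179.7, 0.0, 85.6]
ft_force: [8.5, 0.4, 1.1]
finger_gap: 16.8
grip_force: 40.1
```

Emit:
apply_moves(
  deltas=[
    [0, -0.08, 0, 0, 0, 0, 0],
    [0, 0, 0, 0, 0, 0, 0],
  ],
)

```text
time: 55.98
tool_pos: [445.4, -41.5, 71.6]
tcp_rot: [179.3, 0.0, 85.6]
ft_force: [24.1, -1.1, -14.2]
finger_gap: 16.8
grip_force: 39.7
```

```bash
python3 - <<'E'
from plan import *
plan([(510,-50,220,10),(510,-50,220,-4.4)],start=(445.4,-41.3,160,85.6))
plan([(510,-50,220,160),(510,-50,220,175.6)],start=(445.4,-41.3,160,85.6))
E
```

```text
-> [510.1 -50.1 220. ] yaw 10.0 J6~69 rows 17
    [-0.01, 0.13, -0.12, 0.97]
    [0.01, 0.13, -0.12, 0.97]
    [0.01, 0.12, -0.11, 0.97]
    [0.02, 0.13, -0.12, 0.97]
    [0.03, 0.12, -0.12, 0.97]
    [0.04, 0.12, -0.12, 0.97]
    [0.05, 0.12, -0.11, 0.97]
    [0.06, 0.11, -0.12, 0.97]
    [0.07, 0.11, -0.12, 0.97]
    [0.08, 0.1, -0.12, 0.97]
    [0.08, 0.1, -0.11, 0.97]
    [0.09, 0.09, -0.12, 0.97]
    [0.1, 0.08, -0.12, 0.97]
    [0.11, 0.07, -0.12, 0.97]
    [0.11, 0.07, -0.11, 0.97]
    [0.11, 0.06, -0.12, 0.97]
    [0.12, 0.05, -0.12, 0.97]
-> [510.1 -50.1 220. ] yaw -4.4 J6~84 rows 4
    [-0.0, -0.0, 0.0, 0.79]
    [-0.0, -0.0, -0.0, 0.78]
    [-0.0, -0.0, -0.0, 0.79]
    [-0.0, -0.0, -0.0, 0.78]
-> [509.9 -49.9 220. ] yaw 160.0 J6~-81 rows 17
    [-0.01, 0.13, -0.12, -0.95]
    [-0.01, 0.12, -0.12, -0.96]
    [-0.03, 0.13, -0.11, -0.95]
    [-0.04, 0.12, -0.12, -0.96]
    [-0.04, 0.12, -0.12, -0.95]
    [-0.06, 0.12, -0.12, -0.96]
    [-0.06, 0.11, -0.11, -0.95]
    [-0.07, 0.1, -0.12, -0.96]
    [-0.08, 0.1, -0.12, -0.95]
    [-0.09, 0.1, -0.12, -0.96]
    [-0.09, 0.09, -0.11, -0.95]
    [-0.1, 0.08, -0.12, -0.96]
    [-0.11, 0.07, -0.12, -0.95]
    [-0.11, 0.06, -0.12, -0.96]
    [-0.11, 0.06, -0.11, -0.95]
    [-0.12, 0.04, -0.12, -0.96]
    [-0.12, 0.04, -0.12, -0.95]
-> [509.9 -49.9 220. ] yaw 175.6 J6~-96 rows 4
   4 x [-0.0, -0.0, 0.0, -0.85]
```

Emit:
apply_moves(
  deltas=[
    [0, 0.08, 0, 0, 0, 0, 0],
    [0, 0, 0, 0, 0, 0, 0.6],
    [0, 0, 0, 0, 0, 0, 0.6],
    [0, 0, -0.5, 0, 0, 0, 0.6],
    [0, 0, -1, 0, 0, 0, 0.7],
    [0, 0, -1, 0, 0, 0, 0.7],
    [0, 0.13, -0.6, 0, 0, -0.95, 0.7],
    [0, 0.12, -0.12, 0, 0, -0.96, 0.7],
  ],
)

```text
time: 56.98
tool_pos: [451.7, -41.7, 169.3]
tcp_rot: [179.8, 0.1, 94.5]
ft_force: [-0.5, -0.8, -0.6]
finger_gap: 59.8
grip_force: 0.0
```

Emit:
apply_moves(
  deltas=[
    [-0.03, 0.13, -0.11, 0, 0, -0.95, 0.7],
    [-0.04, 0.12, -0.12, 0, 0, -0.96, 0.7],
    [-0.04, 0.12, -0.12, 0, 0, -0.95, 0.7],
    [-0.06, 0.12, -0.12, 0, 0, -0.96, 0.7],
    [-0.06, 0.11, -0.11, 0, 0, -0.95, 0.7],
    [-0.07, 0.1, -0.12, 0, 0, -0.96, 0.7],
    [-0.08, 0.1, -0.12, 0, 0, -0.95, 0.7],
    [-0.09, 0.1, -0.12, 0, 0, -0.96, 0.7],
  ],
)

```text
time: 57.98
tool_pos: [481.2, -45.7, 195.7]
tcp_rot: [180.0, 0.0, 129.5]
ft_force: [-0.3, 0.3, 0.3]
finger_gap: 60.0
grip_force: 0.0
```

Emit:
apply_moves(
  deltas=[
    [-0.09, 0.09, -0.1, 0, 0, -0.95, 0.7],
    [-0.1, 0.08, -0.1, 0, 0, -0.96, 0.7],
    [-0.11, 0.07, -0.1, 0, 0, -0.95, 0.7],
    [-0.11, 0.06, -0.1, 0, 0, -0.96, 0.7],
    [-0.11, 0.06, -0.1, 0, 0, -0.95, 0.7],
    [-0.12, 0.04, -0.1, 0, 0, -0.96, 0.7],
    [0, 0, 0, 0, 0, -0.95, 0.7],
    [0, 0, 0, 0, 0, -0.9, 0.7],
  ],
)

```text
time: 58.98
tool_pos: [503.8, -48.8, 213.7]
tcp_rot: [-180.0, 0.0, 164.3]
ft_force: [-0.5, -0.3, -0.0]
finger_gap: 59.9
grip_force: 0.0
```

Emit:
apply_moves(
  deltas=[
    [0, 0, 0, 0, 0, -0.9, 0.7],
    [0, 0, 0, 0, 0, -0.85, 0.7],
    [0, 0, 0, 0, 0, 0, 0.7],
    [0, 0, 0, 0, 0, 0, 0.7],
  ],
)

```text
time: 59.48
tool_pos: [503.8, -48.7, 213.1]
tcp_rot: [-180.0, 0.0, 172.1]
ft_force: [0.1, 0.8, -0.1]
finger_gap: 60.0
grip_force: 0.0
```

```bash
python3 - <<'E'
from plan import *; from det import *
im,C=take("wrist","w_st3"); r=modules(im,C,40); print(r,fence(r))
for m in r:
  if m[1]<-100: plan([(m[0],m[1],110,m[2]+180),(m[0],m[1],63.5,m[2]+180)])
E
```

```text
[(539.4, -157.9, -4.6, 30.5, 48.1, -21), (547.8, -47.9, -4.1, 31.0, 48.0, -25), (554.7, 39.6, -4.4, 31.0, 48.2, -24)] [(np.float64(-42.4), np.float64(-108.5), -0.2), (np.float64(-42.5), np.float64(1.8), 0.3), (np.float64(-42.3), np.float64(89.6), 0.0)]
at [503.8 -48.8 212.9] [-180.     0.   172.1] t 59.52
-> [ 539.3 -157.9  110. ] yaw 175.4 J6~-107 rows 6
    [-0.28, -0.57, 0.57, -0.12]
    [-0.27, -0.58, 0.57, -0.12]
    [-0.27, -0.58, 0.58, -0.12]
   2 x [-0.26, -0.58, 0.57, -0.12]
    [-0.25, -0.59, 0.57, -0.12]
-> [ 539.3 -157.9   63.5] yaw 175.4 J6~-107 rows 2
    [-0.0, 0.0, 0.78, -0.0]
    [-0.0, 0.0, 0.77, -0.0]
```

Emit:
apply_moves(
  deltas=[
    [-0.28, -0.57, 0.57, 0, 0, -0.12, 0.7],
    [-0.27, -0.58, 0.57, 0, 0, -0.12, 0.7],
    [-0.27, -0.58, 0.58, 0, 0, -0.12, 0.7],
    [-0.26, -0.58, 0.57, 0, 0, -0.12, 0.7],
    [-0.26, -0.58, 0.57, 0, 0, -0.12, 0.7],
    [-0.25, -0.59, 0.57, 0, 0, -0.12, 0.7],
    [0, 0, 0, 0, 0, 0, 0.7],
    [0, 0, 0, 0, 0, 0, 0.7],
  ],
  grip_force=30,
)

```text
time: 60.52
tool_pos: [539.5, -157.5, 110.1]
tcp_rot: [180.0, 0.0, 175.4]
ft_force: [1.2, 0.3, -0.3]
finger_gap: 60.0
grip_force: 0.0
```

Emit:
apply_moves(
  deltas=[
    [0, 0, 0.77, 0, 0, 0, 0.7],
    [0, 0, 0.77, 0, 0, 0, 0.7],
    [0, 0, 0, 0, 0, 0, 0.7],
    [0, 0, 0, 0, 0, 0, 0],
    [0, 0, 0, 0, 0, 0, 0],
    [0, 0, 0, 0, 0, 0, 0],
    [0, 0, 0, 0, 0, 0, 0],
  ],
)

```text
time: 61.4
tool_pos: [540.2, -157.9, 65.1]
tcp_rot: [-180.0, 0.1, 175.5]
ft_force: [-4.3, 2.4, 7.0]
finger_gap: 43.5
grip_force: 31.9
```

```bash
python3 - <<'E'
from plan import *
s=sense(); print(s["finger_gap"],s["grip_force"],s["ft_force"]); p=s["tool_pos"]
plan([(*p[:2],120,175.6),(533.5,-137.5,120,175.6)])
E
```

```text
43.45098216856135 31.9250625371933 [-4.30931148  2.39886173  7.01622416]
at [ 540.2 -157.9   65.1] [-1.800e+02  1.000e-01  1.755e+02] t 61.4
-> [ 540.2 -157.9  120. ] yaw 175.6 J6~-107 rows 2
    [0.0, 0.0, -0.91, -0.01]
    [0.0, 0.0, -0.92, -0.02]
-> [ 533.6 -137.5  120. ] yaw 175.6 J6~-105 rows 1
    [0.27, 0.66, 0.0, 0.0]
```

Emit:
apply_moves(
  deltas=[
    [0, 0, -0.91, 0, 0, 0, 0],
    [0, 0, -0.92, 0, 0, 0, 0],
    [0.27, 0.66, 0, 0, 0, 0, 0],
    [0, 0, 0, 0, 0, 1, 0],
    [0, 0, 0, 0, 0, 1, 0],
    [0, 0, 0, 0, 0, 1, 0],
    [0, 0, 0, 0, 0, 1, 0],
    [0, 0, 0, 0, 0, 1, 0],
  ],
)

```text
time: 62.4
tool_pos: [532.0, -136.0, 117.0]
tcp_rot: [180.0, -0.1, 152.4]
ft_force: [-0.3, -0.5, -1.9]
finger_gap: 43.2
grip_force: 31.3
```

Emit:
apply_moves(
  deltas=[
    [0, 0, 0, 0, 0, 1, 0],
    [0, 0, 0, 0, 0, 1, 0],
    [0, 0, 0, 0, 0, 1, 0],
    [0, 0, 0, 0, 0, 1, 0],
    [0, 0, 0, 0, 0, 1, 0],
    [0, 0, 0, 0, 0, 1, 0],
    [0, 0, 0, 0, 0, 1, 0],
    [0, 0, 0, 0, 0, 1, 0],
  ],
)

```text
time: 63.4
tool_pos: [532.0, -136.0, 117.0]
tcp_rot: [-179.9, -0.1, 115.7]
ft_force: [-0.6, -0.1, -1.5]
finger_gap: 43.4
grip_force: 31.3
```

Emit:
apply_moves(
  deltas=[
    [0, 0, 0, 0, 0, 1, 0],
    [0, 0, 0, 0, 0, 1, 0],
    [0, 0, 0, 0, 0, 1, 0],
    [0, 0, 0, 0, 0, 1, 0],
    [0, 0, 0, 0, 0, 1, 0],
    [0, 0, 0, 0, 0, 1, 0],
    [0, 0, 0, 0, 0, 1, 0],
    [0, 0, 0, 0, 0, 1, 0],
  ],
)

```text
time: 64.4
tool_pos: [532.0, -136.0, 117.0]
tcp_rot: [-179.9, -0.0, 79.1]
ft_force: [0.4, -0.0, -2.4]
finger_gap: 43.5
grip_force: 31.3
```

Emit:
apply_moves(
  deltas=[
    [0, 0, 0, 0, 0, 1, 0],
    [0, 0, 0, 0, 0, 1, 0],
    [0, 0, 0, 0, 0, 1, 0],
    [0, 0, 0, 0, 0, 1, 0],
    [0, 0, 0, 0, 0, 1, 0],
    [0, 0, 0, 0, 0, 1, 0],
    [0, 0, 0, 0, 0, 1, 0],
    [0, 0, 0, 0, 0, 1, 0],
  ],
)

```text
time: 65.4
tool_pos: [532.0, -136.0, 117.0]
tcp_rot: [-179.9, 0.0, 42.4]
ft_force: [-0.6, -0.4, -1.8]
finger_gap: 43.3
grip_force: 31.3
```

Emit:
apply_moves(
  deltas=[
    [0, 0, 0, 0, 0, 1, 0],
    [0, 0, 0, 0, 0, 1, 0],
    [0, 0, 0, 0, 0, 1, 0],
    [0, 0, 0, 0, 0, 1, 0],
    [0, 0, 0, 0, 0, 1, 0],
    [0, 0, 0, 0, 0, 1, 0],
    [0, 0, 0, 0, 0, 1, 0],
    [0, 0, 0, 0, 0, 1, 0],
  ],
)

```text
time: 66.4
tool_pos: [532.0, -136.0, 117.0]
tcp_rot: [-179.9, 0.1, 5.7]
ft_force: [-0.7, -0.4, -2.7]
finger_gap: 43.1
grip_force: 31.3
```

Emit:
apply_moves(
  deltas=[
    [0, 0, 0, 0, 0, 1, 0],
    [0, 0, 0, 0, 0, 1, 0],
    [0, 0, 0, 0, 0, 0.25, 0],
    [0, 0, 0, 0, 0, 0, 0],
    [0, 0, 0.88, 0, 0, 0, 0],
    [0, 0, 0.82, 0, 0, 0, 0],
    [0, 0, 0, 0, 0, 0, 0],
    [0, 0, 0, 0, 0, 0, 0],
  ],
)

```text
time: 67.4
tool_pos: [532.9, -137.3, 67.6]
tcp_rot: [-180.0, 0.0, -4.4]
ft_force: [0.4, 0.1, -1.2]
finger_gap: 43.5
grip_force: 32.3
```

Emit:
apply_moves(
  deltas=[
    [0.13, 0, 0, 0, 0, 0, 0],
    [0.12, 0, 0, 0, 0, 0, 0],
    [0, 0, 0, 0, 0, 0, 0],
  ],
)

```text
time: 67.78
tool_pos: [541.0, -138.1, 67.7]
tcp_rot: [180.0, -0.0, -4.4]
ft_force: [-0.5, -0.6, -2.1]
finger_gap: 43.5
grip_force: 32.3
```

Emit:
apply_moves(
  deltas=[
    [0.07, 0, 0, 0, 0, 0, 0],
    [0, 0, 0, 0, 0, 0, 0],
  ],
)

```text
time: 68.03
tool_pos: [542.6, -138.2, 67.4]
tcp_rot: [-180.0, -0.0, -4.4]
ft_force: [-0.1, -0.9, -1.8]
finger_gap: 43.2
grip_force: 32.3
```

Emit:
apply_moves(
  deltas=[
    [0.06, 0, 0, 0, 0, 0, 0],
    [0, 0, 0, 0, 0, 0, 0],
  ],
)

```text
time: 68.28
tool_pos: [544.4, -138.4, 67.3]
tcp_rot: [180.0, 0.0, -4.4]
ft_force: [-0.1, 1.3, -2.1]
finger_gap: 43.2
grip_force: 32.3
```

Emit:
apply_moves(
  deltas=[
    [0.06, 0, 0, 0, 0, 0, 0],
    [0, 0, 0, 0, 0, 0, 0],
  ],
)

```text
time: 68.53
tool_pos: [544.8, -138.4, 67.0]
tcp_rot: [-180.0, 0.2, -4.4]
ft_force: [-6.3, 0.1, 3.0]
finger_gap: 43.2
grip_force: 32.8
```

Emit:
apply_moves(
  deltas=[
    [0.05, 0, 0.06, 0, 0, 0, 0],
    [0, 0, 0, 0, 0, 0, 0],
  ],
)

```text
time: 68.78
tool_pos: [546.0, -138.4, 65.0]
tcp_rot: [-180.0, 0.2, -4.4]
ft_force: [-8.0, 0.3, 1.7]
finger_gap: 43.3
grip_force: 32.7
```

Emit:
apply_moves(
  deltas=[
    [0.02, 0, 0.04, 0, 0, 0, 0],
    [0, 0, 0, 0, 0, 0, 0],
  ],
)

```text
time: 69.03
tool_pos: [546.8, -138.5, 64.3]
tcp_rot: [-180.0, 0.2, -4.5]
ft_force: [-9.0, 1.7, 5.7]
finger_gap: 43.5
grip_force: 33.2
```

Emit:
apply_moves(
  deltas=[
    [0, 0, 0, 0, 0, 0, 0.7],
    [0, 0, 0, 0, 0, 0, 0.7],
    [0, 0, -0.3, 0, 0, 0, 0.7],
    [0, 0, -0.8, 0, 0, 0, 0.7],
    [0, -0.5, -1, 0, 0, 0, 0.7],
    [0, -0.8, -1, 0, 0, 0, 0.7],
    [0, -0.8, -1, 0, 0, 0, 0.7],
    [0, -0.8, -0.6, 0, 0, 0, 0.7],
  ],
)

```text
time: 70.03
tool_pos: [556.0, -51.4, 208.4]
tcp_rot: [180.0, -0.2, -4.5]
ft_force: [0.9, -0.2, 0.4]
finger_gap: 59.9
grip_force: 0.0
```

Emit:
apply_moves(
  deltas=[
    [0, 0, 0, 0, 0, 0, 0.7],
    [0, 0, 0, 0, 0, 0, 0.7],
  ],
)

```text
time: 70.28
tool_pos: [554.8, -52.3, 205.1]
tcp_rot: [180.0, 0.0, -4.4]
ft_force: [-0.3, -0.7, -0.3]
finger_gap: 60.0
grip_force: 0.0
```

```bash
python3 - <<'E'
from plan import *; from det import *
im,C=take("wrist","w_st4"); r=modules(im,C,40); print(r,fence(r))
for m in r:
  if -90<m[1]<0: plan([(m[0],m[1],110,m[2]),(m[0],m[1],64.5,m[2])])
E
```

```text
[(547.4, -137.0, 175.6, 31.2, 48.0, 25), (554.2, -48.6, -4.8, 30.9, 48.2, -25), (561.0, 39.1, -4.5, 31.0, 48.1, -30)] [(np.float64(-36.0), np.float64(-87.0), 180.0), (np.float64(-36.0), np.float64(1.6), -0.4), (np.float64(-36.0), np.float64(89.6), -0.1)]
at [554.5 -52.5 204.5] [ 1.8e+02  1.0e-01 -4.5e+00] t 70.33
-> [554.2 -48.5 110. ] yaw -4.8 J6~85 rows 4
    [-0.0, -0.03, 0.79, 0.02]
    [-0.01, -0.03, 0.79, 0.02]
    [-0.0, -0.04, 0.78, 0.01]
    [-0.01, -0.03, 0.79, 0.02]
-> [554.2 -48.5  64.4] yaw -4.8 J6~85 rows 2
   2 x [0.0, 0.0, 0.76, 0.0]
```

Emit:
apply_moves(
  deltas=[
    [-0.02, -0.03, 0.79, 0, 0, 0, 0.7],
    [-0.02, -0.03, 0.79, 0, 0, 0, 0.7],
    [-0.01, -0.04, 0.78, 0, 0, 0, 0.7],
    [-0.01, -0.03, 0.79, 0, 0, 0, 0.7],
    [0, 0, 0, 0, 0, 0, 0.7],
    [0, 0, 0.76, 0, 0, 0, 0.7],
    [0, 0, 0.76, 0, 0, 0, 0.7],
    [0, 0, 0, 0, 0, 0, 0.7],
  ],
)

```text
time: 71.32
tool_pos: [552.1, -48.1, 64.1]
tcp_rot: [-180.0, 0.2, -4.5]
ft_force: [-0.5, -0.0, -0.3]
finger_gap: 59.5
grip_force: 0.0
```

Emit:
apply_moves(
  deltas=[
    [0, 0, 0, 0, 0, 0, 0],
    [0, 0, 0, 0, 0, 0, 0],
    [0, 0, 0, 0, 0, 0, 0],
    [0, 0, 0, 0, 0, 0, 0],
  ],
)

```text
time: 71.82
tool_pos: [554.2, -48.2, 66.7]
tcp_rot: [180.0, -0.1, -4.5]
ft_force: [-3.0, -0.9, 6.6]
finger_gap: 43.3
grip_force: 32.9
```

Emit:
apply_moves(
  deltas=[
    [-0.1, 0, -0.91, 0, 0, 0, 0],
    [-0.15, 0, -0.92, 0, 0, 0, 0],
    [-0.15, 0, 0, 0, 0, -1, 0],
    [0, 0, 0, 0, 0, -1, 0],
    [0, 0, 0, 0, 0, -1, 0],
    [0, 0, 0, 0, 0, -1, 0],
    [0, 0, 0, 0, 0, -1, 0],
    [0, 0, 0, 0, 0, -1, 0],
  ],
)

```text
time: 72.82
tool_pos: [541.7, -46.9, 120.4]
tcp_rot: [180.0, -0.0, 23.2]
ft_force: [0.0, -0.1, -1.3]
finger_gap: 43.0
grip_force: 31.9
```

Emit:
apply_moves(
  deltas=[
    [0, 0, 0, 0, 0, -1, 0],
    [0, 0, 0, 0, 0, -1, 0],
    [0, 0, 0, 0, 0, -1, 0],
    [0, 0, 0, 0, 0, -1, 0],
    [0, 0, 0, 0, 0, -1, 0],
    [0, 0, 0, 0, 0, -1, 0],
    [0, 0, 0, 0, 0, -1, 0],
    [0, 0, 0, 0, 0, -1, 0],
  ],
)

```text
time: 73.82
tool_pos: [541.7, -46.9, 120.4]
tcp_rot: [180.0, -0.0, 59.9]
ft_force: [0.8, 0.6, -2.8]
finger_gap: 43.6
grip_force: 31.9
```

Emit:
apply_moves(
  deltas=[
    [0, 0, 0, 0, 0, -1, 0],
    [0, 0, 0, 0, 0, -1, 0],
    [0, 0, 0, 0, 0, -1, 0],
    [0, 0, 0, 0, 0, -1, 0],
    [0, 0, 0, 0, 0, -1, 0],
    [0, 0, 0, 0, 0, -1, 0],
    [0, 0, 0, 0, 0, -1, 0],
    [0, 0, 0, 0, 0, -1, 0],
  ],
)

```text
time: 74.82
tool_pos: [541.7, -46.8, 120.4]
tcp_rot: [180.0, -0.0, 96.6]
ft_force: [0.2, -0.1, -1.9]
finger_gap: 43.5
grip_force: 31.9
```

Emit:
apply_moves(
  deltas=[
    [0, 0, 0, 0, 0, -1, 0],
    [0, 0, 0, 0, 0, -1, 0],
    [0, 0, 0, 0, 0, -1, 0],
    [0, 0, 0, 0, 0, -1, 0],
    [0, 0, 0, 0, 0, -1, 0],
    [0, 0, 0, 0, 0, -1, 0],
    [0, 0, 0, 0, 0, -1, 0],
    [0, 0, 0, 0, 0, -1, 0],
  ],
)

```text
time: 75.82
tool_pos: [541.7, -46.9, 120.4]
tcp_rot: [180.0, 0.0, 133.2]
ft_force: [-0.6, -0.1, -1.7]
finger_gap: 43.3
grip_force: 31.9
```

Emit:
apply_moves(
  deltas=[
    [0, 0, 0, 0, 0, -1, 0],
    [0, 0, 0, 0, 0, -1, 0],
    [0, 0, 0, 0, 0, -1, 0],
    [0, 0, 0, 0, 0, -1, 0],
    [0, 0, 0, 0, 0, -1, 0],
    [0, 0, 0, 0, 0, -1, 0],
    [0, 0, 0, 0, 0, -1, 0],
    [0, 0, 0, 0, 0, -1, 0],
  ],
)

```text
time: 76.82
tool_pos: [541.7, -46.9, 120.4]
tcp_rot: [180.0, 0.0, 169.9]
ft_force: [0.3, -0.1, -1.2]
finger_gap: 43.2
grip_force: 31.9
```

Emit:
apply_moves(
  deltas=[
    [0, 0, 0, 0, 0, -1, 0],
    [0, 0, 0, 0, 0, -0.25, 0],
    [0, 0, 0, 0, 0, 0, 0],
    [0, 0, 0.88, 0, 0, 0, 0],
    [0, 0, 0.82, 0, 0, 0, 0],
    [0, 0, 0, 0, 0, 0, 0],
    [0, 0, 0, 0, 0, 0, 0],
  ],
)

```text
time: 77.7
tool_pos: [541.7, -47.0, 69.6]
tcp_rot: [180.0, 0.0, 175.4]
ft_force: [-0.4, -0.4, -0.8]
finger_gap: 43.6
grip_force: 32.6
```

Emit:
apply_moves(
  deltas=[
    [-0.12, 0, 0, 0, 0, 0, 0],
    [-0.12, 0, 0, 0, 0, 0, 0],
    [0, 0, 0, 0, 0, 0, 0],
  ],
)

```text
time: 78.08
tool_pos: [549.3, -47.6, 69.5]
tcp_rot: [-180.0, 0.0, 175.5]
ft_force: [0.5, -0.5, -1.6]
finger_gap: 43.2
grip_force: 32.6
```

Emit:
apply_moves(
  deltas=[
    [-0.07, 0, 0, 0, 0, 0, 0],
    [0, 0, 0, 0, 0, 0, 0],
  ],
)

```text
time: 78.32
tool_pos: [550.6, -47.7, 69.0]
tcp_rot: [180.0, -0.0, 175.5]
ft_force: [-0.7, -0.6, -1.4]
finger_gap: 43.3
grip_force: 32.6
```

Emit:
apply_moves(
  deltas=[
    [-0.06, 0, 0, 0, 0, 0, 0],
    [0, 0, 0, 0, 0, 0, 0],
  ],
)

```text
time: 78.58
tool_pos: [551.1, -47.7, 68.7]
tcp_rot: [180.0, -0.2, 175.5]
ft_force: [-7.5, 1.1, 4.1]
finger_gap: 42.9
grip_force: 33.2
```

Emit:
apply_moves(
  deltas=[
    [0, 0, 0.07, 0, 0, 0, 0],
    [-0.02, 0, 0.02, 0, 0, 0, 0],
    [0, 0, 0, 0, 0, 0, 0],
  ],
)

```text
time: 78.95
tool_pos: [551.7, -47.7, 66.2]
tcp_rot: [180.0, -0.2, 175.5]
ft_force: [-9.0, 0.5, 4.9]
finger_gap: 43.6
grip_force: 33.3
```

Emit:
apply_moves(
  deltas=[
    [0, 0, 0, 0, 0, 0, 0.7],
    [0, 0, 0, 0, 0, 0, 0.7],
    [0, 0, -0.3, 0, 0, 0, 0.7],
    [0, 0, -0.8, 0, 0, 0, 0.7],
    [0.6, 0.5, -1, 0, 0, 0, 0.7],
    [0.6, 0.8, -1, 0, 0, 0, 0.7],
    [0, 0.8, -1, 0, 0, 0, 0.7],
    [0, 0.4, -0.6, 0, 0, 0, 0.7],
  ],
)

```text
time: 79.95
tool_pos: [524.2, 30.6, 210.2]
tcp_rot: [180.0, 0.2, 175.5]
ft_force: [-0.0, -0.5, 0.6]
finger_gap: 59.6
grip_force: 0.0
```

Emit:
apply_moves(
  deltas=[
    [0, 0, 0, 0, 0, 0, 0.7],
    [0, 0, 0, 0, 0, 0, 0.7],
  ],
)

```text
time: 80.2
tool_pos: [522.8, 29.2, 206.2]
tcp_rot: [-180.0, -0.1, 175.5]
ft_force: [0.0, -0.3, 0.2]
finger_gap: 60.1
grip_force: 0.0
```

```bash
python3 - <<'E'
from plan import *; from det import *
im,C=take("wrist","w_st5"); r=modules(im,C,40); print(r,fence(r))
for m in r:
  if m[1]>10: plan([(m[0],m[1],110,m[2]+180),(m[0],m[1],64,m[2]+180)])
E
```

```text
[(544.4, -136.3, 175.5, 29.0, 47.6, 30), (558.0, 41.1, -4.5, 30.4, 48.4, -25), (551.1, -46.3, 175.5, 31.0, 48.4, 13)] [(np.float64(-39.1), np.float64(-86.6), 179.9), (np.float64(-39.1), np.float64(91.4), -0.1), (np.float64(-39.3), np.float64(3.7), 179.9)]
at [522.5  29.1 205.8] [-1.800e+02 -1.000e-01  1.754e+02] t 80.25
-> [558.1  41.  110.1] yaw 175.5 J6~-86 rows 4
    [-0.29, 0.12, 0.8, -0.0]
    [-0.28, 0.13, 0.8, -0.01]
    [-0.29, 0.12, 0.8, -0.0]
    [-0.29, 0.12, 0.79, -0.0]
-> [558.1  41.   63.9] yaw 175.5 J6~-86 rows 2
   2 x [0.0, 0.0, 0.77, -0.0]
```

Emit:
apply_moves(
  deltas=[
    [-0.29, 0.12, 0.8, 0, 0, 0, 0.7],
    [-0.29, 0.12, 0.8, 0, 0, 0, 0.7],
    [-0.29, 0.12, 0.8, 0, 0, 0, 0.7],
    [-0.29, 0.12, 0.79, 0, 0, 0, 0.7],
    [0, 0, 0, 0, 0, 0, 0.7],
    [0, 0, 0.77, 0, 0, 0, 0.7],
    [0, 0, 0.77, 0, 0, 0, 0.7],
    [0, 0, 0, 0, 0, 0, 0.7],
  ],
)

```text
time: 81.25
tool_pos: [557.2, 40.9, 64.1]
tcp_rot: [-180.0, -0.2, 175.4]
ft_force: [0.3, -1.3, -0.3]
finger_gap: 60.0
grip_force: 0.0
```

Emit:
apply_moves(
  deltas=[
    [0, 0, 0, 0, 0, 0, 0],
    [0, 0, 0, 0, 0, 0, 0],
    [0, 0, 0, 0, 0, 0, 0],
    [0, 0, 0, 0, 0, 0, 0],
  ],
)

```text
time: 81.75
tool_pos: [559.6, 41.1, 66.9]
tcp_rot: [-180.0, 0.1, 175.5]
ft_force: [-4.7, -1.3, 6.7]
finger_gap: 43.0
grip_force: 32.3
```

Emit:
apply_moves(
  deltas=[
    [0.1, 0, -0.91, 0, 0, 0, 0],
    [0.15, 0, -0.92, 0, 0, 0, 0],
    [0.15, 0, 0, 0, 0, 1, 0],
    [0, 0, 0, 0, 0, 1, 0],
    [0, 0, 0, 0, 0, 1, 0],
    [0, 0, 0, 0, 0, 1, 0],
    [0, 0, 0, 0, 0, 1, 0],
    [0, 0, 0, 0, 0, 1, 0],
  ],
)

```text
time: 82.75
tool_pos: [547.4, 42.4, 120.8]
tcp_rot: [180.0, 0.0, 147.8]
ft_force: [0.3, 0.5, -2.3]
finger_gap: 42.8
grip_force: 31.4
```

Emit:
apply_moves(
  deltas=[
    [0, 0, 0, 0, 0, 1, 0],
    [0, 0, 0, 0, 0, 1, 0],
    [0, 0, 0, 0, 0, 1, 0],
    [0, 0, 0, 0, 0, 1, 0],
    [0, 0, 0, 0, 0, 1, 0],
    [0, 0, 0, 0, 0, 1, 0],
    [0, 0, 0, 0, 0, 1, 0],
    [0, 0, 0, 0, 0, 1, 0],
  ],
)

```text
time: 83.75
tool_pos: [547.3, 42.4, 120.8]
tcp_rot: [180.0, 0.0, 111.1]
ft_force: [-0.7, 0.7, -1.3]
finger_gap: 43.7
grip_force: 31.4
```

Emit:
apply_moves(
  deltas=[
    [0, 0, 0, 0, 0, 1, 0],
    [0, 0, 0, 0, 0, 1, 0],
    [0, 0, 0, 0, 0, 1, 0],
    [0, 0, 0, 0, 0, 1, 0],
    [0, 0, 0, 0, 0, 1, 0],
    [0, 0, 0, 0, 0, 1, 0],
    [0, 0, 0, 0, 0, 1, 0],
    [0, 0, 0, 0, 0, 1, 0],
  ],
)

```text
time: 84.75
tool_pos: [547.4, 42.4, 120.8]
tcp_rot: [180.0, -0.0, 74.5]
ft_force: [-0.5, 0.2, -1.9]
finger_gap: 42.8
grip_force: 31.4
```

Emit:
apply_moves(
  deltas=[
    [0, 0, 0, 0, 0, 1, 0],
    [0, 0, 0, 0, 0, 1, 0],
    [0, 0, 0, 0, 0, 1, 0],
    [0, 0, 0, 0, 0, 1, 0],
    [0, 0, 0, 0, 0, 1, 0],
    [0, 0, 0, 0, 0, 1, 0],
    [0, 0, 0, 0, 0, 1, 0],
    [0, 0, 0, 0, 0, 1, 0],
  ],
)

```text
time: 85.75
tool_pos: [547.4, 42.4, 120.8]
tcp_rot: [180.0, -0.0, 37.8]
ft_force: [-0.1, -0.0, -2.1]
finger_gap: 43.1
grip_force: 31.4
```

Emit:
apply_moves(
  deltas=[
    [0, 0, 0, 0, 0, 1, 0],
    [0, 0, 0, 0, 0, 1, 0],
    [0, 0, 0, 0, 0, 1, 0],
    [0, 0, 0, 0, 0, 1, 0],
    [0, 0, 0, 0, 0, 1, 0],
    [0, 0, 0, 0, 0, 1, 0],
    [0, 0, 0, 0, 0, 1, 0],
    [0, 0, 0, 0, 0, 1, 0],
  ],
)

```text
time: 86.75
tool_pos: [547.3, 42.4, 120.8]
tcp_rot: [-180.0, -0.0, 1.1]
ft_force: [-0.5, 0.1, -1.2]
finger_gap: 43.2
grip_force: 31.4
```

Emit:
apply_moves(
  deltas=[
    [0, 0, 0, 0, 0, 1, 0],
    [0, 0, 0, 0, 0, 0.25, 0],
    [0, 0, 0, 0, 0, 0, 0],
    [0, 0, 0.88, 0, 0, 0, 0],
    [0, 0, 0.82, 0, 0, 0, 0],
    [0, 0, 0, 0, 0, 0, 0],
    [0, 0, 0, 0, 0, 0, 0],
  ],
)

```text
time: 87.62
tool_pos: [547.3, 42.3, 69.9]
tcp_rot: [180.0, -0.0, -4.4]
ft_force: [0.4, -0.2, -2.5]
finger_gap: 43.3
grip_force: 32.0
```

Emit:
apply_moves(
  deltas=[
    [0.13, 0, 0, 0, 0, 0, 0],
    [0.13, 0, 0, 0, 0, 0, 0],
    [0, 0, 0, 0, 0, 0, 0],
  ],
)

```text
time: 88.0
tool_pos: [555.5, 41.6, 69.9]
tcp_rot: [-180.0, -0.0, -4.4]
ft_force: [-0.1, 0.1, -2.3]
finger_gap: 43.2
grip_force: 32.0
```

Emit:
apply_moves(
  deltas=[
    [0.07, 0, 0, 0, 0, 0, 0],
    [0, 0, 0, 0, 0, 0, 0],
  ],
)

```text
time: 88.25
tool_pos: [557.1, 41.5, 69.5]
tcp_rot: [-180.0, -0.0, -4.4]
ft_force: [0.2, -0.1, -1.5]
finger_gap: 43.4
grip_force: 32.0
```

Emit:
apply_moves(
  deltas=[
    [0.06, 0, 0, 0, 0, 0, 0],
    [0, 0, 0, 0, 0, 0, 0],
  ],
)

```text
time: 88.5
tool_pos: [558.9, 41.4, 69.5]
tcp_rot: [-180.0, -0.0, -4.4]
ft_force: [0.6, -0.1, -1.9]
finger_gap: 43.8
grip_force: 32.0
```

Emit:
apply_moves(
  deltas=[
    [0.06, 0, 0, 0, 0, 0, 0],
    [0, 0, 0, 0, 0, 0, 0],
  ],
)

```text
time: 88.75
tool_pos: [560.7, 41.2, 69.5]
tcp_rot: [-180.0, -0.0, -4.4]
ft_force: [-0.2, -0.6, -1.5]
finger_gap: 43.2
grip_force: 32.0
```

Emit:
apply_moves(
  deltas=[
    [0.05, 0, 0, 0, 0, 0, 0],
    [0, 0, 0, 0, 0, 0, 0],
  ],
)

```text
time: 89.0
tool_pos: [561.0, 41.2, 69.2]
tcp_rot: [180.0, 0.1, -4.4]
ft_force: [-5.3, 0.7, 1.4]
finger_gap: 43.3
grip_force: 32.4
```

Emit:
apply_moves(
  deltas=[
    [0.02, 0, 0.08, 0, 0, 0, 0],
    [0.02, 0, 0.02, 0, 0, 0, 0],
    [0, 0, 0, 0, 0, 0, 0],
  ],
)

```text
time: 89.38
tool_pos: [561.8, 41.2, 66.4]
tcp_rot: [180.0, 0.2, -4.4]
ft_force: [-8.7, -0.7, 6.1]
finger_gap: 43.4
grip_force: 32.9
```

Emit:
apply_moves(
  deltas=[
    [0, 0, 0, 0, 0, 0, 0.7],
    [0, 0, 0, 0, 0, 0, 0.7],
    [0, 0, -0.3, 0, 0, 0, 0.7],
    [0, 0, -0.8, 0, 0, 0, 0.7],
    [0, 0.5, -1, 0, 0, 0, 0.7],
    [0, 0.8, -1, 0, 0, 0, 0.7],
    [0, 0.8, -1, 0, 0, 0, 0.7],
    [0, 0.8, -0.6, 0, 0, 0, 0.7],
  ],
)

```text
time: 90.38
tool_pos: [557.4, -46.6, 210.5]
tcp_rot: [180.0, -0.2, -4.4]
ft_force: [-0.6, -1.1, -0.3]
finger_gap: 59.9
grip_force: 0.0
```

Emit:
apply_moves(
  deltas=[
    [0, 0, 0, 0, 0, 0, 0.7],
    [0, 0, 0, 0, 0, 0, 0.7],
  ],
)

```text
time: 90.62
tool_pos: [556.4, -45.3, 207.2]
tcp_rot: [-180.0, 0.0, -4.5]
ft_force: [-0.9, -0.0, -0.6]
finger_gap: 60.1
grip_force: 0.0
```

```bash
python3 - <<'E'
from plan import *; from det import *
im,C=take("wrist","w_st6"); r=modules(im,C,40); print(r,fence(r))
plan([(446.5,-42,150,85.6)])
E
```

```text
[(548.6, -137.1, 175.6, 31.1, 48.3, 30), (555.5, -48.0, 175.6, 31.1, 48.3, 30), (562.3, 39.7, 175.6, 31.0, 48.3, 30)] [(np.float64(-34.8), np.float64(-87.0), 180.0), (np.float64(-34.8), np.float64(2.3), 180.0), (np.float64(-34.7), np.float64(90.3), 180.0)]
at [556.1 -45.  206.7] [-1.8e+02  1.0e-01 -4.4e+00] t 90.67
-> [446.5 -41.9 150. ] yaw 85.6 J6~-6 rows 20
    [-0.18, 0.01, 0.09, -0.98]
    [-0.19, -0.01, 0.1, -0.98]
    [-0.18, -0.02, 0.09, -0.99]
    [-0.18, -0.03, 0.1, -0.98]
    [-0.17, -0.05, 0.09, -0.98]
    [-0.18, -0.06, 0.1, -0.98]
    [-0.16, -0.07, 0.09, -0.98]
    [-0.16, -0.09, 0.1, -0.99]
    [-0.16, -0.1, 0.09, -0.98]
    [-0.14, -0.11, 0.09, -0.98]
    [-0.14, -0.12, 0.1, -0.98]
    [-0.12, -0.14, 0.09, -0.98]
    [-0.12, -0.14, 0.1, -0.99]
    [-0.1, -0.15, 0.09, -0.98]
    [-0.09, -0.16, 0.1, -0.98]
    [-0.08, -0.16, 0.09, -0.98]
    [-0.06, -0.17, 0.1, -0.98]
    [-0.05, -0.18, 0.09, -0.99]
    [-0.04, -0.18, 0.09, -0.98]
    [-0.02, -0.18, 0.1, -0.98]
```

View pics/w_st6.png

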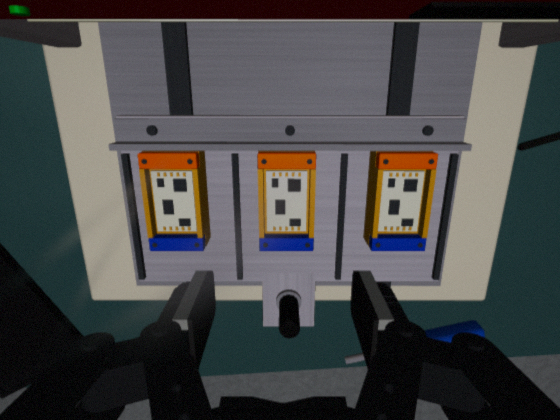

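Emit:
apply_moves(
  deltas=[
    [-0.18, 0.01, 0.09, 0, 0, -0.98, 0.6],
    [-0.19, -0.01, 0.1, 0, 0, -0.98, 0.6],
    [-0.18, -0.02, 0.09, 0, 0, -0.99, 0.6],
    [-0.18, -0.03, 0.1, 0, 0, -0.98, 0.6],
    [-0.17, -0.05, 0.09, 0, 0, -0.98, 0.6],
    [-0.18, -0.06, 0.1, 0, 0, -0.98, 0.6],
    [-0.16, -0.07, 0.09, 0, 0, -0.98, 0.6],
    [-0.16, -0.09, 0.1, 0, 0, -0.99, 0.6],
  ],
)

```text
time: 91.68
tool_pos: [512.0, -43.4, 183.4]
tcp_rot: [-179.9, 0.1, 31.8]
ft_force: [0.0, 0.7, 0.6]
finger_gap: 51.3
grip_force: 0.0
```

Emit:
apply_moves(
  deltas=[
    [-0.16, -0.1, 0.09, 0, 0, -0.98, 0.6],
    [-0.14, -0.11, 0.09, 0, 0, -0.98, 0.6],
    [-0.14, -0.12, 0.1, 0, 0, -0.98, 0.6],
    [-0.12, -0.14, 0.09, 0, 0, -0.98, 0.6],
    [-0.12, -0.14, 0.1, 0, 0, -0.99, 0.6],
    [-0.1, -0.15, 0.09, 0, 0, -0.98, 0.6],
    [-0.09, -0.16, 0.1, 0, 0, -0.98, 0.6],
    [-0.08, -0.16, 0.09, 0, 0, -0.98, 0.6],
  ],
)

```text
time: 92.68
tool_pos: [468.1, -42.4, 161.0]
tcp_rot: [-179.9, 0.0, 67.8]
ft_force: [-0.9, -0.7, -0.8]
finger_gap: 51.4
grip_force: 0.0
```

Emit:
apply_moves(
  deltas=[
    [-0.06, -0.17, 0.1, 0, 0, -0.98, 0.6],
    [-0.05, -0.18, 0.09, 0, 0, -0.99, 0.6],
    [-0.04, -0.18, 0.09, 0, 0, -0.98, 0.6],
    [-0.02, -0.18, 0.1, 0, 0, -0.98, 0.6],
    [0, 0, 0, 0, 0, 0, 0.6],
    [0, 0, 0, 0, 0, 0, 0.6],
  ],
)

```text
time: 93.42
tool_pos: [446.8, -42.1, 150.4]
tcp_rot: [-180.0, -0.0, 85.5]
ft_force: [0.7, 0.2, -0.5]
finger_gap: 51.2
grip_force: 0.0
```

```bash
python3 - <<'E'
from plan import *; from det import *
im,C=take("wrist","w_st7"); r=modules(im,C,40); print(r,fence(r))
plan([(447.5,-42,69,85.6)])
E
```

```text
[(551.4, -46.0, 175.6, 30.1, 48.6, 25), (558.3, 41.6, 175.6, 30.3, 48.6, 27)] [(np.float64(-39.0), np.float64(4.0), 180.0), (np.float64(-38.9), np.float64(91.9), 180.0)]
at [447.  -42.2 150.6] [-180.    -0.    85.5] t 93.47
-> [447.6 -42.   69. ] yaw 85.6 J6~-6 rows 3
    [0.0, 0.01, 0.91, -0.01]
    [0.01, 0.0, 0.9, -0.0]
    [-0.0, 0.01, 0.91, -0.01]
```

Emit:
apply_moves(
  deltas=[
    [0, 0, 0.9, 0, 0, 0, 0.6],
    [0, 0, 0.9, 0, 0, 0, 0.6],
    [0, 0, 0.9, 0, 0, 0, 0.6],
    [0, 0, 0, 0, 0, 0, 0.6],
    [0, 0, 0, 0, 0, 0, 0],
    [0, 0, 0, 0, 0, 0, 0],
    [0, 0, 0, 0, 0, 0, 0],
    [0, 0, 0, 0, 0, 0, 0],
  ],
  grip_force=40,
)

```text
time: 94.48
tool_pos: [448.5, -42.8, 71.5]
tcp_rot: [179.8, 0.0, 85.6]
ft_force: [1.8, 1.0, 6.5]
finger_gap: 16.5
grip_force: 39.3
```

Emit:
apply_moves(
  deltas=[
    [0, 0.1, 0, 0, 0, 0, 0],
    [0, 0.2, 0, 0, 0, 0, 0],
    [0, 0.3, 0, 0, 0, 0, 0],
    [0, 0.4, 0, 0, 0, 0, 0],
    [0, 0.4, 0, 0, 0, 0, 0],
    [0, 0.4, 0, 0, 0, 0, 0],
    [0, 0.4, 0, 0, 0, 0, 0],
    [0, 0.4, 0, 0, 0, 0, 0],
  ],
)

```text
time: 95.48
tool_pos: [524.7, -48.8, 71.5]
tcp_rot: [-179.9, 0.0, 85.6]
ft_force: [-10.2, -0.5, 17.8]
finger_gap: 16.6
grip_force: 40.6
```

Emit:
apply_moves(
  deltas=[
    [0, 0.4, 0, 0, 0, 0, 0],
    [0, 0.4, 0, 0, 0, 0, 0],
    [0, 0.4, 0, 0, 0, 0, 0],
    [0, 0.4, 0, 0, 0, 0, 0],
    [0, 0.25, 0, 0, 0, 0, 0],
    [0, 0.2, 0, 0, 0, 0, 0],
    [0, 0.1, 0, 0, 0, 0, 0],
    [0, 0, 0, 0, 0, 0, 0],
  ],
)

```text
time: 96.48
tool_pos: [589.2, -53.8, 71.5]
tcp_rot: [-180.0, 0.0, 85.6]
ft_force: [-6.5, -0.6, 12.9]
finger_gap: 16.7
grip_force: 40.2
```

Emit:
apply_moves(
  deltas=[
    [0, 0.1, 0, 0, 0, 0, 0],
    [0, 0, 0, 0, 0, 0, 0],
  ],
)

```text
time: 96.72
tool_pos: [591.9, -54.1, 71.5]
tcp_rot: [-180.0, 0.0, 85.6]
ft_force: [-7.5, -0.7, 13.6]
finger_gap: 16.8
grip_force: 40.2
```

Emit:
apply_moves(
  deltas=[
    [0, 0.08, 0, 0, 0, 0, 0],
    [0, 0, 0, 0, 0, 0, 0],
  ],
)

```text
time: 96.98
tool_pos: [594.2, -54.3, 71.6]
tcp_rot: [-180.0, 0.0, 85.6]
ft_force: [-9.0, 0.1, 13.0]
finger_gap: 16.6
grip_force: 40.3
```

Emit:
apply_moves(
  deltas=[
    [0, 0.08, 0, 0, 0, 0, 0],
    [0, 0, 0, 0, 0, 0, 0],
  ],
)

```text
time: 97.22
tool_pos: [595.2, -54.3, 71.5]
tcp_rot: [-179.8, 0.0, 85.6]
ft_force: [-16.2, 0.2, 19.2]
finger_gap: 16.8
grip_force: 41.1
```

Emit:
apply_moves(
  deltas=[
    [0, 0.08, 0, 0, 0, 0, 0],
    [0, 0, 0, 0, 0, 0, 0],
  ],
)

```text
time: 97.48
tool_pos: [595.3, -54.3, 71.4]
tcp_rot: [-179.5, 0.0, 85.6]
ft_force: [-30.3, 1.3, 30.8]
finger_gap: 16.9
grip_force: 42.8
```

```bash
python3 - <<'E'
from h import *
im,C=take("wrist","w_far"); take("top","top_far")
cv2.imwrite("pics/far.png",np.hstack([cv2.resize(cv2.imread("pics/w_far.png"),(400,300)),cv2.resize(cv2.imread("pics/top_far.png")[90:270,200:440],(400,300))]))
E
```

```text
(no output)
```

View pics/far.png

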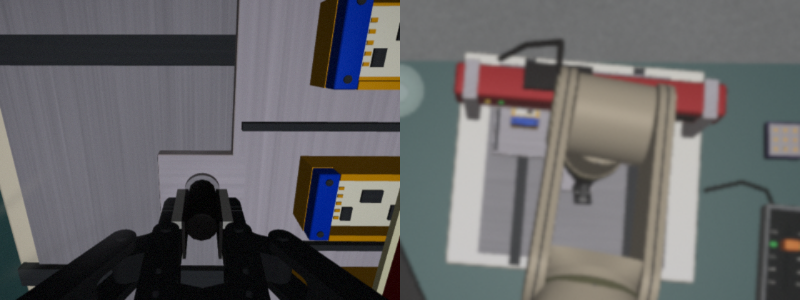

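Emit:
apply_moves(
  deltas=[
    [0, -0.2, 0, 0, 0, 0, 0],
    [0, -0.2, 0, 0, 0, 0, 0],
    [0, -0.3, 0, 0, 0, 0, 0],
    [0, -0.4, 0, 0, 0, 0, 0],
    [0, -0.4, 0, 0, 0, 0, 0],
    [0, -0.4, 0, 0, 0, 0, 0],
    [0, -0.4, 0, 0, 0, 0, 0],
    [0, -0.4, 0, 0, 0, 0, 0],
  ],
)

```text
time: 98.58
tool_pos: [521.0, -48.5, 71.6]
tcp_rot: [179.6, 0.0, 85.6]
ft_force: [10.6, -0.3, -0.6]
finger_gap: 16.9
grip_force: 39.8
```

Emit:
apply_moves(
  deltas=[
    [0, -0.4, 0, 0, 0, 0, 0],
    [0, -0.4, 0, 0, 0, 0, 0],
    [0, -0.4, 0, 0, 0, 0, 0],
    [0, -0.4, 0, 0, 0, 0, 0],
    [0, -0.3, 0, 0, 0, 0, 0],
    [0, -0.2, 0, 0, 0, 0, 0],
    [0, -0.15, 0, 0, 0, 0, 0],
    [0, 0, 0, 0, 0, 0, 0],
  ],
)

```text
time: 99.58
tool_pos: [453.3, -43.2, 71.6]
tcp_rot: [179.7, 0.0, 85.6]
ft_force: [6.6, 0.5, 2.4]
finger_gap: 16.8
grip_force: 40.2
```

Emit:
apply_moves(
  deltas=[
    [0, -0.15, 0, 0, 0, 0, 0],
    [0, -0.1, 0, 0, 0, 0, 0],
    [0, 0, 0, 0, 0, 0, 0],
  ],
)

```text
time: 99.95
tool_pos: [446.1, -42.6, 71.6]
tcp_rot: [179.7, 0.0, 85.6]
ft_force: [6.6, -0.4, 0.3]
finger_gap: 17.1
grip_force: 40.3
```

Emit:
apply_moves(
  deltas=[
    [0, -0.08, 0, 0, 0, 0, 0],
    [0, 0, 0, 0, 0, 0, 0],
  ],
)

```text
time: 100.2
tool_pos: [445.4, -42.6, 71.6]
tcp_rot: [179.4, 0.0, 85.6]
ft_force: [19.6, -0.6, -10.8]
finger_gap: 16.8
grip_force: 39.9
```

```bash
python3 - <<'E'
from plan import *
D=np.load("C_tray.npy"); C=(D[0],D[1],D[2],D[3:6],D[6:].reshape(3,3))
P=p2w(C,[(392,75),(433,175),(214,282),(160,202)],12)[:,:2]; print(P.round(1)); c=P.mean(0)
a=[np.degrees(np.arctan2(*(p-q)[::-1])) for p,q in((P[0],P[3]),(P[1],P[2]))]; b=[np.degrees(np.arctan2(*(p-q)[::-1])) for p,q in((P[0],P[1]),(P[3],P[2]))]
print(c,a,b,[np.linalg.norm(P[i]-P[(i+1)%4]) for i in range(4)])
u=np.array([np.cos(np.radians(np.mean(a))),np.sin(np.radians(np.mean(a)))])
for k in(-100,0,100): print(k,(c+k*u).round(1))
plan([(500,-52,210,175.6)],start=(445.4,-42.5,160,85.6))
E
```

```text
[[604.5 430.7]
 [658.  316.6]
 [381.9 187.3]
 [328.8 300.5]]
[493.29281104 308.77833937] [np.float64(25.282132514058418), np.float64(25.098164996851544)] [np.float64(115.12384130297497), np.float64(115.10936973884353)] [np.float64(126.03351506980424), np.float64(304.96793916235947), np.float64(125.05440134684724), np.float64(304.93748646524017)]
-100 [402.8 266.2]
0 [493.3 308.8]
100 [583.8 351.3]
-> [499.9 -52.  210.1] yaw 175.6 J6~-97 rows 20
    [-0.01, 0.09, -0.08, -0.98]
    [-0.01, 0.09, -0.09, -0.98]
    [-0.03, 0.09, -0.08, -0.99]
    [-0.03, 0.09, -0.08, -0.98]
    [-0.04, 0.08, -0.09, -0.98]
    [-0.04, 0.09, -0.08, -0.98]
    [-0.05, 0.07, -0.08, -0.98]
    [-0.05, 0.08, -0.09, -0.98]
    [-0.07, 0.07, -0.08, -0.99]
    [-0.06, 0.06, -0.08, -0.98]
    [-0.07, 0.06, -0.09, -0.98]
   2 x [-0.08, 0.05, -0.08, -0.98]
    [-0.08, 0.04, -0.09, -0.98]
    [-0.09, 0.03, -0.08, -0.99]
    [-0.09, 0.03, -0.08, -0.98]
    [-0.09, 0.02, -0.09, -0.98]
    [-0.09, 0.02, -0.08, -0.98]
    [-0.09, 0.0, -0.08, -0.98]
    [-0.09, -0.0, -0.09, -0.98]
```

Emit:
apply_moves(
  deltas=[
    [0, 0.06, 0, 0, 0, 0, 0],
    [0, 0, 0, 0, 0, 0, 0.6],
    [0, 0, 0, 0, 0, 0, 0.6],
    [0, 0, -0.5, 0, 0, 0, 0.6],
    [0, 0, -1, 0, 0, 0, 0.7],
    [0, 0, -1, 0, 0, 0, 0.7],
    [0, 0.09, -0.6, 0, 0, -0.98, 0.7],
    [-0.01, 0.09, -0.09, 0, 0, -0.98, 0.7],
  ],
)

```text
time: 101.2
tool_pos: [449.6, -43.0, 168.5]
tcp_rot: [179.8, 0.1, 94.7]
ft_force: [0.3, 0.3, 0.3]
finger_gap: 59.9
grip_force: 0.0
```

Emit:
apply_moves(
  deltas=[
    [-0.03, 0.09, -0.08, 0, 0, -0.99, 0.7],
    [-0.03, 0.09, -0.08, 0, 0, -0.98, 0.7],
    [-0.04, 0.08, -0.09, 0, 0, -0.98, 0.7],
    [-0.04, 0.09, -0.08, 0, 0, -0.98, 0.7],
    [-0.05, 0.07, -0.08, 0, 0, -0.98, 0.7],
    [-0.05, 0.08, -0.09, 0, 0, -0.98, 0.7],
    [-0.07, 0.07, -0.08, 0, 0, -0.99, 0.7],
    [-0.06, 0.06, -0.08, 0, 0, -0.98, 0.7],
  ],
)

```text
time: 102.2
tool_pos: [470.3, -46.7, 186.4]
tcp_rot: [180.0, 0.0, 130.7]
ft_force: [-0.6, 1.1, 0.7]
finger_gap: 59.8
grip_force: 0.0
```

Emit:
apply_moves(
  deltas=[
    [-0.07, 0.06, -0.09, 0, 0, -0.98, 0.7],
    [-0.08, 0.05, -0.08, 0, 0, -0.98, 0.7],
    [-0.08, 0.05, -0.08, 0, 0, -0.98, 0.7],
    [-0.08, 0.04, -0.09, 0, 0, -0.98, 0.7],
    [-0.09, 0.03, -0.08, 0, 0, -0.99, 0.7],
    [-0.09, 0.03, -0.08, 0, 0, -0.98, 0.7],
    [-0.09, 0.02, -0.09, 0, 0, -0.98, 0.7],
    [-0.09, 0.02, -0.08, 0, 0, -0.98, 0.7],
  ],
)

```text
time: 103.2
tool_pos: [492.3, -50.4, 206.5]
tcp_rot: [-180.0, 0.0, 166.7]
ft_force: [0.0, -0.1, 0.6]
finger_gap: 60.2
grip_force: 0.0
```

Emit:
apply_moves(
  deltas=[
    [-0.09, 0, -0.08, 0, 0, -0.98, 0.7],
    [-0.09, 0, 0, 0, 0, -0.98, 0.7],
    [0, 0, 0, 0, 0, 0, 0.7],
    [0, 0, 0, 0, 0, 0, 0.7],
  ],
)

```text
time: 103.7
tool_pos: [497.5, -51.4, 208.2]
tcp_rot: [-180.0, 0.0, 175.5]
ft_force: [-0.2, -0.5, -0.3]
finger_gap: 59.9
grip_force: 0.0
```

```bash
python3 - <<'E'
from plan import *; from det import *
im,C=take("wrist","w_st8"); r=modules(im,C,40); print(r,fence(r))
m=max(r,key=lambda m:m[1]); plan([(m[0],m[1],110,175.6),(m[0],m[1],63.5,175.6)])
plan([(m[0]-6,m[1],120,175.6),(583.8,351.3,110,115.1),(583.8,351.3,34,115.1)],start=(m[0],m[1],65.5,175.6))
E
```

```text
[(554.6, 40.1, 175.6, 30.8, 46.7, 17), (547.7, -47.2, 175.1, 30.6, 46.9, 25), (541.1, -136.6, 175.5, 30.9, 47.7, 15)] [(np.float64(-42.4), np.float64(90.1), 180.0), (np.float64(-42.6), np.float64(2.5), 179.5), (np.float64(-42.3), np.float64(-87.1), 179.9)]
at [497.5 -51.4 208.1] [-180.     0.   175.5] t 103.75
-> [554.6  40.1 110. ] yaw 175.6 J6~-86 rows 5
    [-0.33, 0.64, 0.65, -0.01]
    [-0.33, 0.64, 0.66, -0.0]
    [-0.34, 0.63, 0.65, -0.01]
    [-0.33, 0.64, 0.66, -0.0]
    [-0.33, 0.64, 0.65, -0.01]
-> [554.6  40.1  63.5] yaw 175.6 J6~-86 rows 2
    [-0.0, 0.0, 0.77, 0.0]
    [-0.0, 0.0, 0.78, 0.0]
-> [548.6  40.  120.1] yaw 175.6 J6~-86 rows 2
   2 x [0.1, -0.01, -0.91, -0.0]
-> [583.9 351.2 109.9] yaw 115.1 J6~1 rows 14
    [-0.03, 0.75, 0.02, 0.94]
    [0.03, 0.74, 0.03, 0.95]
    [0.09, 0.74, 0.02, 0.94]
    [0.14, 0.73, 0.03, 0.94]
    [0.2, 0.72, 0.02, 0.94]
    [0.25, 0.71, 0.02, 0.95]
    [0.3, 0.68, 0.03, 0.94]
    [0.35, 0.66, 0.02, 0.94]
    [0.4, 0.63, 0.03, 0.95]
    [0.45, 0.59, 0.02, 0.94]
    [0.49, 0.57, 0.02, 0.94]
    [0.53, 0.52, 0.03, 0.94]
    [0.57, 0.48, 0.02, 0.95]
    [0.6, 0.44, 0.03, 0.94]
-> [583.9 351.2  34. ] yaw 115.1 J6~1 rows 3
    [0.0, -0.0, 0.84, -0.0]
    [0.0, -0.0, 0.85, -0.0]
    [0.0, -0.0, 0.84, -0.0]
```

Emit:
apply_moves(
  deltas=[
    [-0.33, 0.64, 0.65, 0, 0, 0, 0.7],
    [-0.33, 0.64, 0.66, 0, 0, 0, 0.7],
    [-0.34, 0.63, 0.65, 0, 0, 0, 0.7],
    [-0.33, 0.64, 0.66, 0, 0, 0, 0.7],
    [-0.33, 0.64, 0.65, 0, 0, 0, 0.7],
    [0, 0, 0, 0, 0, 0, 0.7],
    [0, 0, 0.77, 0, 0, 0, 0.7],
    [0, 0, 0.77, 0, 0, 0, 0.7],
  ],
  grip_force=30,
)

```text
time: 104.75
tool_pos: [555.3, 39.4, 64.4]
tcp_rot: [-180.0, 0.1, 175.5]
ft_force: [-0.0, -0.5, -0.6]
finger_gap: 59.8
grip_force: 0.0
```

Emit:
apply_moves(
  deltas=[
    [0, 0, 0, 0, 0, 0, 0.7],
    [0, 0, 0, 0, 0, 0, 0],
    [0, 0, 0, 0, 0, 0, 0],
    [0, 0, 0, 0, 0, 0, 0],
    [0, 0, 0, 0, 0, 0, 0],
  ],
)

```text
time: 105.38
tool_pos: [555.3, 39.9, 65.1]
tcp_rot: [-180.0, 0.1, 175.5]
ft_force: [-5.0, -0.3, 7.9]
finger_gap: 43.3
grip_force: 32.0
```

Emit:
apply_moves(
  deltas=[
    [0.1, 0, -0.91, 0, 0, 0, 0],
    [0.1, 0, -0.91, 0, 0, 0, 0],
    [-0.03, 0.75, 0.02, 0, 0, 0.94, 0],
    [0.03, 0.74, 0.03, 0, 0, 0.95, 0],
    [0.09, 0.74, 0.02, 0, 0, 0.94, 0],
    [0.14, 0.73, 0.03, 0, 0, 0.94, 0],
    [0.2, 0.72, 0.02, 0, 0, 0.94, 0],
    [0.25, 0.71, 0.02, 0, 0, 0.95, 0],
  ],
)

```text
time: 106.38
tool_pos: [564.2, 174.8, 114.5]
tcp_rot: [180.0, 0.0, 149.5]
ft_force: [-0.5, 0.2, -2.0]
finger_gap: 43.2
grip_force: 31.4
```

Emit:
apply_moves(
  deltas=[
    [0.3, 0.68, 0.03, 0, 0, 0.94, 0],
    [0.35, 0.66, 0.02, 0, 0, 0.94, 0],
    [0.4, 0.63, 0.03, 0, 0, 0.95, 0],
    [0.45, 0.59, 0.02, 0, 0, 0.94, 0],
    [0.49, 0.57, 0.02, 0, 0, 0.94, 0],
    [0.53, 0.52, 0.03, 0, 0, 0.94, 0],
    [0.57, 0.48, 0.02, 0, 0, 0.95, 0],
    [0.6, 0.44, 0.03, 0, 0, 0.94, 0],
  ],
)

```text
time: 107.38
tool_pos: [584.7, 352.6, 108.4]
tcp_rot: [179.9, 0.0, 114.9]
ft_force: [0.2, -0.6, -0.8]
finger_gap: 43.5
grip_force: 31.4
```

Emit:
apply_moves(
  deltas=[
    [0, 0, 0, 0, 0, 0, 0],
    [0, 0, 0, 0, 0, 0, 0],
  ],
)

```text
time: 107.62
tool_pos: [584.4, 351.3, 108.0]
tcp_rot: [-180.0, 0.0, 115.1]
ft_force: [-0.5, -0.6, -2.4]
finger_gap: 43.3
grip_force: 31.4
```

```bash
python3 - <<'E'
from plan import *
plan([(583.8,351.3,33,115.1)])
plan([(583.8,351.3,130,115.1),(540.7,-47.5,160,175.6)],start=(583.8,351.3,32,115.1))
E
```

```text
at [584.4 351.3 108. ] [-180.     0.   115.1] t 107.62
-> [583.7 351.4  33. ] yaw 115.1 J6~1 rows 3
    [0.0, -0.01, 0.83, 0.0]
    [0.0, -0.0, 0.84, 0.0]
    [0.01, -0.01, 0.83, 0.01]
-> [583.8 351.3 130.1] yaw 115.1 J6~1 rows 4
    [0.0, 0.0, -0.82, -0.0]
    [0.0, 0.0, -0.81, -0.0]
   2 x [0.0, 0.0, -0.82, -0.0]
-> [540.6 -47.5 160.1] yaw 175.6 J6~-96 rows 14
    [-0.82, -0.5, -0.07, -0.94]
    [-0.77, -0.55, -0.07, -0.95]
    [-0.74, -0.61, -0.07, -0.94]
    [-0.68, -0.67, -0.07, -0.94]
    [-0.63, -0.72, -0.08, -0.94]
    [-0.58, -0.76, -0.07, -0.95]
    [-0.52, -0.8, -0.07, -0.94]
    [-0.45, -0.84, -0.07, -0.94]
    [-0.39, -0.87, -0.07, -0.95]
    [-0.33, -0.9, -0.07, -0.94]
    [-0.25, -0.92, -0.07, -0.94]
    [-0.19, -0.94, -0.07, -0.94]
    [-0.11, -0.94, -0.08, -0.95]
    [-0.04, -0.96, -0.07, -0.94]
```

Emit:
apply_moves(
  deltas=[
    [0, -0.01, 0.84, 0, 0, 0, 0],
    [0, 0, 0.84, 0, 0, 0, 0],
    [0, 0, 0.84, 0, 0, 0, 0],
    [0, 0, 0, 0, 0, 0, 0],
    [0, 0, 0.05, 0, 0, 0, 0],
    [0, 0, 0, 0, 0, 0, 0],
  ],
)

```text
time: 108.38
tool_pos: [584.2, 351.4, 31.3]
tcp_rot: [180.0, 0.0, 115.0]
ft_force: [0.6, 0.9, -1.4]
finger_gap: 43.2
grip_force: 32.5
```

Emit:
apply_moves(
  deltas=[
    [0, 0, 0.03, 0, 0, 0, 0],
    [0, 0, 0, 0, 0, 0, 0],
  ],
)

```text
time: 108.62
tool_pos: [584.1, 351.7, 30.0]
tcp_rot: [180.0, 0.0, 115.1]
ft_force: [0.5, 0.5, -2.4]
finger_gap: 42.6
grip_force: 32.5
```

Emit:
apply_moves(
  deltas=[
    [0, 0, 0.03, 0, 0, 0, 0],
    [0, 0, 0, 0, 0, 0, 0],
    [0, 0, 0, 0, 0, 0, 0.7],
    [0, 0, 0, 0, 0, 0, 0.7],
    [0, 0, -0.3, 0, 0, 0, 0.7],
    [0, 0, -0.9, 0, 0, 0, 0.7],
    [0, 0, -1, 0, 0, 0, 0.7],
    [0, 0, -1, 0, 0, 0, 0.7],
  ],
)

```text
time: 109.62
tool_pos: [584.2, 351.7, 126.7]
tcp_rot: [180.0, -0.0, 115.0]
ft_force: [0.9, 0.4, 0.3]
finger_gap: 59.8
grip_force: 0.0
```

Emit:
apply_moves(
  deltas=[
    [-0.82, -0.5, -0.14, 0, 0, -0.94, 0.7],
    [-0.77, -0.55, -0.14, 0, 0, -0.95, 0.7],
    [-0.74, -0.61, -0.14, 0, 0, -0.94, 0.7],
    [-0.68, -0.67, -0.14, 0, 0, -0.94, 0.7],
    [-0.63, -0.72, -0.14, 0, 0, -0.94, 0.7],
    [-0.58, -0.76, -0.14, 0, 0, -0.95, 0.7],
    [-0.52, -0.8, -0.14, 0, 0, -0.94, 0.7],
    [-0.45, -0.84, -0.14, 0, 0, -0.94, 0.7],
  ],
)

```text
time: 110.62
tool_pos: [559.3, 122.9, 159.7]
tcp_rot: [180.0, 0.1, 149.8]
ft_force: [0.6, 0.1, -0.8]
finger_gap: 59.7
grip_force: 0.0
```

Emit:
apply_moves(
  deltas=[
    [-0.39, -0.87, -0.14, 0, 0, -0.95, 0.7],
    [-0.33, -0.9, -0.14, 0, 0, -0.94, 0.7],
    [-0.15, -0.92, -0.14, 0, 0, -0.94, 0.7],
    [0, -0.94, -0.14, 0, 0, -0.94, 0.7],
    [0.1, -0.94, -0.08, 0, 0, -0.95, 0.7],
    [0.2, -0.96, -0.07, 0, 0, -0.94, 0.7],
    [0, 0, 0, 0, 0, 0, 0.7],
    [0, 0, 0, 0, 0, 0, 0.7],
  ],
)

```text
time: 111.62
tool_pos: [519.3, -41.5, 180.4]
tcp_rot: [180.0, 0.1, 175.5]
ft_force: [0.9, 1.0, 0.2]
finger_gap: 59.5
grip_force: 0.0
```

```bash
python3 - <<'E'
from plan import *; from det import *
im,C=take("wrist","w_st9"); r=modules(im,C,40); print(r,fence(r))
m=[m for m in r if -90<m[1]<0][0]; plan([(m[0],m[1],110,175.6),(m[0],m[1],63.5,175.6)])
plan([(m[0]-6,m[1],120,175.6),(493.3,308.8,110,115.1)],start=(m[0],m[1],65.5,175.6))
E
```

```text
[(548.0, -47.3, 175.5, 31.1, 47.6, 25), (540.9, -136.4, 175.5, 30.7, 47.6, 22)] [(np.float64(-42.3), np.float64(2.5), 179.9), (np.float64(-42.6), np.float64(-86.9), 179.9)]
at [519.3 -41.2 180.3] [180.    0.  175.5] t 111.67
-> [548.  -47.3 110.1] yaw 175.6 J6~-96 rows 3
    [-0.32, -0.04, 0.78, -0.01]
    [-0.33, -0.05, 0.78, -0.0]
    [-0.32, -0.04, 0.78, -0.01]
-> [548.  -47.3  63.6] yaw 175.6 J6~-96 rows 2
    [0.0, 0.0, 0.78, 0.0]
    [0.0, 0.0, 0.77, 0.0]
-> [542.  -47.4 120.1] yaw 175.6 J6~-96 rows 2
   2 x [0.1, -0.01, -0.91, -0.0]
-> [493.4 308.7 109.9] yaw 115.1 J6~2 rows 14
    [0.18, 0.84, 0.02, 0.94]
    [0.24, 0.82, 0.03, 0.95]
    [0.31, 0.8, 0.02, 0.94]
    [0.36, 0.77, 0.03, 0.94]
    [0.42, 0.75, 0.02, 0.94]
    [0.48, 0.71, 0.02, 0.95]
    [0.53, 0.67, 0.03, 0.94]
    [0.57, 0.63, 0.02, 0.94]
    [0.63, 0.59, 0.03, 0.95]
    [0.66, 0.54, 0.02, 0.94]
    [0.71, 0.48, 0.02, 0.94]
    [0.74, 0.44, 0.03, 0.94]
    [0.77, 0.37, 0.02, 0.95]
    [0.79, 0.32, 0.03, 0.94]
```

Emit:
apply_moves(
  deltas=[
    [-0.32, -0.04, 0.78, 0, 0, 0, 0.7],
    [-0.33, -0.05, 0.78, 0, 0, 0, 0.7],
    [-0.32, -0.04, 0.78, 0, 0, 0, 0.7],
    [0, 0, 0, 0, 0, 0, 0.7],
    [0, 0, 0.77, 0, 0, 0, 0.7],
    [0, 0, 0.77, 0, 0, 0, 0.7],
    [0, 0, 0, 0, 0, 0, 0.7],
    [0, 0, 0, 0, 0, 0, 0.7],
  ],
)

```text
time: 112.68
tool_pos: [548.5, -47.7, 65.1]
tcp_rot: [-180.0, 0.1, 175.6]
ft_force: [0.7, -0.3, 0.6]
finger_gap: 59.9
grip_force: 0.0
```

Emit:
apply_moves(
  deltas=[
    [0, 0, 0, 0, 0, 0, 0],
    [0, 0, 0, 0, 0, 0, 0],
    [0, 0, 0, 0, 0, 0, 0],
    [0, 0, 0, 0, 0, 0, 0],
  ],
)

```text
time: 113.18
tool_pos: [549.0, -48.0, 65.4]
tcp_rot: [-180.0, 0.2, 175.6]
ft_force: [-1.4, 0.4, 7.0]
finger_gap: 43.6
grip_force: 31.7
```

Emit:
apply_moves(
  deltas=[
    [0.1, 0, -0.91, 0, 0, 0, 0],
    [0.1, 0, -0.91, 0, 0, 0, 0],
    [0.18, 0.84, 0.02, 0, 0, 0.94, 0],
    [0.24, 0.82, 0.03, 0, 0, 0.95, 0],
    [0.31, 0.8, 0.02, 0, 0, 0.94, 0],
    [0.36, 0.77, 0.03, 0, 0, 0.94, 0],
    [0.42, 0.75, 0.02, 0, 0, 0.94, 0],
    [0.48, 0.71, 0.02, 0, 0, 0.95, 0],
  ],
)

```text
time: 114.18
tool_pos: [520.9, 106.1, 114.4]
tcp_rot: [180.0, 0.0, 149.5]
ft_force: [0.4, 0.2, -2.0]
finger_gap: 43.1
grip_force: 31.2
```

Emit:
apply_moves(
  deltas=[
    [0.53, 0.67, 0.03, 0, 0, 0.94, 0],
    [0.57, 0.63, 0.02, 0, 0, 0.94, 0],
    [0.63, 0.59, 0.03, 0, 0, 0.95, 0],
    [0.66, 0.54, 0.02, 0, 0, 0.94, 0],
    [0.71, 0.48, 0.02, 0, 0, 0.94, 0],
    [0.74, 0.44, 0.03, 0, 0, 0.94, 0],
    [0.77, 0.37, 0.02, 0, 0, 0.95, 0],
    [0.79, 0.32, 0.03, 0, 0, 0.94, 0],
  ],
)

```text
time: 115.18
tool_pos: [493.4, 309.6, 108.4]
tcp_rot: [180.0, 0.0, 114.9]
ft_force: [0.4, -0.5, -1.3]
finger_gap: 43.2
grip_force: 31.2
```

Emit:
apply_moves(
  deltas=[
    [0, 0, 0, 0, 0, 0, 0],
    [0, 0, 0, 0, 0, 0, 0],
  ],
)

```text
time: 115.42
tool_pos: [493.5, 308.3, 108.0]
tcp_rot: [-180.0, 0.0, 115.1]
ft_force: [-0.8, 0.0, -0.7]
finger_gap: 43.7
grip_force: 31.2
```

Emit:
apply_moves(
  deltas=[
    [0, 0, 0.84, 0, 0, 0, 0],
    [0, 0, 0.84, 0, 0, 0, 0],
    [0, 0, 0.84, 0, 0, 0, 0],
    [0, 0, 0, 0, 0, 0, 0],
    [0, 0, 0.06, 0, 0, 0, 0],
    [0, 0, 0.03, 0, 0, 0, 0],
    [0, 0, 0, 0, 0, 0, 0],
  ],
)

```text
time: 116.3
tool_pos: [493.6, 308.7, 30.0]
tcp_rot: [180.0, -0.0, 115.1]
ft_force: [0.2, 0.2, -1.3]
finger_gap: 43.6
grip_force: 32.5
```

```bash
python3 - <<'E'
from plan import *
plan([(510,-137,180,175.6)],start=(493.5,308.3,126,115.1))
E
```

```text
-> [ 510.  -136.9  180. ] yaw 175.6 J6~-106 rows 15
    [-0.91, -0.39, -0.12, -0.88]
    [-0.88, -0.45, -0.12, -0.88]
    [-0.85, -0.51, -0.12, -0.88]
    [-0.81, -0.57, -0.12, -0.88]
    [-0.77, -0.62, -0.12, -0.88]
    [-0.72, -0.68, -0.12, -0.88]
    [-0.68, -0.73, -0.12, -0.88]
    [-0.62, -0.77, -0.12, -0.88]
    [-0.56, -0.81, -0.12, -0.88]
    [-0.51, -0.85, -0.12, -0.88]
    [-0.44, -0.89, -0.12, -0.88]
    [-0.38, -0.91, -0.12, -0.88]
    [-0.32, -0.94, -0.12, -0.88]
    [-0.25, -0.96, -0.12, -0.88]
    [-0.18, -0.97, -0.12, -0.88]
```

Emit:
apply_moves(
  deltas=[
    [0, 0, 0.03, 0, 0, 0, 0],
    [0, 0, 0, 0, 0, 0, 0],
    [0, 0, 0, 0, 0, 0, 0.7],
    [0, 0, 0, 0, 0, 0, 0.7],
    [0, 0, -0.3, 0, 0, 0, 0.7],
    [0, 0, -0.9, 0, 0, 0, 0.7],
    [0, 0, -1, 0, 0, 0, 0.7],
    [0, 0, -1, 0, 0, 0, 0.7],
  ],
)

```text
time: 117.3
tool_pos: [493.6, 308.8, 126.2]
tcp_rot: [180.0, -0.0, 115.1]
ft_force: [0.6, 0.4, -0.7]
finger_gap: 59.5
grip_force: 0.0
```

Emit:
apply_moves(
  deltas=[
    [-0.91, -0.39, -0.12, 0, 0, -0.88, 0.7],
    [-0.88, -0.45, -0.12, 0, 0, -0.88, 0.7],
    [-0.85, -0.51, -0.12, 0, 0, -0.88, 0.7],
    [-0.81, -0.57, -0.12, 0, 0, -0.88, 0.7],
    [-0.77, -0.62, -0.12, 0, 0, -0.88, 0.7],
    [-0.72, -0.68, -0.12, 0, 0, -0.88, 0.7],
    [-0.68, -0.73, -0.12, 0, 0, -0.88, 0.7],
    [-0.62, -0.77, -0.12, 0, 0, -0.88, 0.7],
  ],
)

```text
time: 118.3
tool_pos: [502.2, 70.2, 154.4]
tcp_rot: [180.0, 0.0, 147.5]
ft_force: [-0.1, -0.1, -0.5]
finger_gap: 59.6
grip_force: 0.0
```

Emit:
apply_moves(
  deltas=[
    [-0.56, -0.81, -0.12, 0, 0, -0.88, 0.7],
    [-0.51, -0.85, -0.12, 0, 0, -0.88, 0.7],
    [-0.44, -0.89, -0.12, 0, 0, -0.88, 0.7],
    [-0.38, -0.91, -0.12, 0, 0, -0.88, 0.7],
    [-0.32, -0.94, -0.12, 0, 0, -0.88, 0.7],
    [-0.25, -0.96, -0.12, 0, 0, -0.88, 0.7],
    [-0.18, -0.97, -0.12, 0, 0, -0.88, 0.7],
    [0, 0, 0, 0, 0, 0, 0.7],
  ],
)

```text
time: 119.3
tool_pos: [509.8, -138.3, 179.7]
tcp_rot: [-180.0, 0.1, 175.4]
ft_force: [-0.3, 0.8, -0.3]
finger_gap: 60.1
grip_force: 0.0
```

Emit:
apply_moves(
  deltas=[
    [0, 0, 0, 0, 0, 0, 0.7],
  ],
)

```text
time: 119.42
tool_pos: [509.5, -136.1, 178.9]
tcp_rot: [180.0, 0.0, 175.5]
ft_force: [-0.6, -0.1, 0.4]
finger_gap: 60.0
grip_force: 0.0
```

```bash
python3 - <<'E'
from plan import *; from det import *
im,C=take("wrist","w_st10"); r=modules(im,C,40); print(r,fence(r))
m=[m for m in r if m[1]<-90][0]; plan([(m[0],m[1],110,175.6)])
plan([(m[0]-6,m[1],120,175.6),(402.8,266.2,110,115.1)],start=(m[0],m[1],65.5,175.6))
E
```

```text
[(540.9, -138.0, 175.5, 31.0, 47.7, 25)] [(np.float64(-42.4), np.float64(-88.5), 179.9)]
at [ 509.5 -135.8  178.7] [180.   -0.  175.5] t 119.47
-> [ 540.9 -137.9  110. ] yaw 175.6 J6~-105 rows 3
    [-0.35, 0.0, 0.76, -0.01]
    [-0.35, 0.01, 0.77, -0.0]
    [-0.35, -0.0, 0.76, -0.01]
-> [ 534.9 -138.1  120.1] yaw 175.6 J6~-105 rows 2
   2 x [0.1, -0.01, -0.91, -0.0]
-> [402.6 266.3 109.9] yaw 115.1 J6~3 rows 15
    [0.36, 0.87, 0.02, 0.88]
    [0.42, 0.85, 0.02, 0.88]
    [0.48, 0.81, 0.03, 0.88]
    [0.54, 0.78, 0.02, 0.88]
    [0.59, 0.74, 0.02, 0.88]
    [0.64, 0.69, 0.02, 0.88]
    [0.69, 0.65, 0.03, 0.88]
    [0.73, 0.6, 0.02, 0.88]
    [0.77, 0.55, 0.02, 0.88]
    [0.81, 0.49, 0.02, 0.88]
    [0.84, 0.43, 0.03, 0.88]
    [0.87, 0.37, 0.02, 0.88]
    [0.89, 0.31, 0.02, 0.88]
    [0.92, 0.24, 0.02, 0.88]
    [0.93, 0.18, 0.03, 0.88]
```

Emit:
apply_moves(
  deltas=[
    [-0.35, 0, 0.76, 0, 0, 0, 0.7],
    [-0.35, 0, 0.77, 0, 0, 0, 0.7],
    [-0.35, 0, 0.76, 0, 0, 0, 0.7],
    [0, 0, 0, 0, 0, 0, 0.7],
    [0, 0, 0.77, 0, 0, 0, 0.7],
    [0, 0, 0.77, 0, 0, 0, 0.7],
    [0, 0, 0, 0, 0, 0, 0.7],
    [0, 0, 0, 0, 0, 0, 0.7],
  ],
)

```text
time: 120.48
tool_pos: [541.6, -138.9, 65.4]
tcp_rot: [-180.0, 0.1, 175.6]
ft_force: [0.1, -0.7, 0.1]
finger_gap: 59.8
grip_force: 0.0
```

Emit:
apply_moves(
  deltas=[
    [0, 0, 0, 0, 0, 0, 0],
    [0, 0, 0, 0, 0, 0, 0],
    [0, 0, 0, 0, 0, 0, 0],
    [0, 0, 0, 0, 0, 0, 0],
  ],
)

```text
time: 120.98
tool_pos: [542.1, -139.2, 65.8]
tcp_rot: [-180.0, 0.1, 175.6]
ft_force: [-2.0, 1.5, 6.8]
finger_gap: 43.5
grip_force: 31.6
```

Emit:
apply_moves(
  deltas=[
    [0.1, 0, -0.91, 0, 0, 0, 0],
    [0.1, 0, -0.91, 0, 0, 0, 0],
    [0.36, 0.87, 0.02, 0, 0, 0.88, 0],
    [0.42, 0.85, 0.02, 0, 0, 0.88, 0],
    [0.48, 0.81, 0.03, 0, 0, 0.88, 0],
    [0.54, 0.78, 0.02, 0, 0, 0.88, 0],
    [0.59, 0.74, 0.02, 0, 0, 0.88, 0],
    [0.64, 0.69, 0.02, 0, 0, 0.88, 0],
  ],
)

```text
time: 121.98
tool_pos: [482.1, 24.0, 115.0]
tcp_rot: [180.0, 0.0, 151.2]
ft_force: [0.2, 0.6, -1.2]
finger_gap: 43.0
grip_force: 31.4
```

Emit:
apply_moves(
  deltas=[
    [0.69, 0.65, 0.03, 0, 0, 0.88, 0],
    [0.73, 0.6, 0.02, 0, 0, 0.88, 0],
    [0.77, 0.55, 0.02, 0, 0, 0.88, 0],
    [0.81, 0.49, 0.02, 0, 0, 0.88, 0],
    [0.84, 0.43, 0.03, 0, 0, 0.88, 0],
    [0.87, 0.37, 0.02, 0, 0, 0.88, 0],
    [0.89, 0.31, 0.02, 0, 0, 0.88, 0],
    [0.92, 0.24, 0.02, 0, 0, 0.88, 0],
  ],
)

```text
time: 122.98
tool_pos: [411.7, 239.9, 109.7]
tcp_rot: [179.9, 0.0, 118.9]
ft_force: [0.9, -0.3, -1.9]
finger_gap: 43.3
grip_force: 31.4
```

Emit:
apply_moves(
  deltas=[
    [0.93, 0.18, 0.03, 0, 0, 0.88, 0],
    [0, 0, 0, 0, 0, 0, 0],
    [0, 0, 0, 0, 0, 0, 0],
  ],
)

```text
time: 123.35
tool_pos: [403.2, 265.8, 108.4]
tcp_rot: [180.0, 0.0, 115.1]
ft_force: [-0.6, -0.1, -1.9]
finger_gap: 43.5
grip_force: 31.4
```

Emit:
apply_moves(
  deltas=[
    [0, 0, 0.84, 0, 0, 0, 0],
    [0, 0, 0.84, 0, 0, 0, 0],
    [0, 0, 0.84, 0, 0, 0, 0],
    [0, 0, 0, 0, 0, 0, 0],
    [0, 0, 0.06, 0, 0, 0, 0],
    [0, 0, 0.03, 0, 0, 0, 0],
    [0, 0, 0.02, 0, 0, 0, 0],
    [0, 0, 0, 0, 0, 0, 0],
  ],
)

```text
time: 124.35
tool_pos: [403.3, 266.0, 29.9]
tcp_rot: [180.0, 0.0, 115.1]
ft_force: [-2.7, -2.5, 6.6]
finger_gap: 43.4
grip_force: 33.2
```

Emit:
apply_moves(
  deltas=[
    [0, 0, 0, 0, 0, 0, 0.7],
    [0, 0, 0, 0, 0, 0, 0.7],
    [0, 0, -0.3, 0, 0, 0, 0.7],
    [0, 0, -0.9, 0, 0, 0, 0.7],
    [0, 0.5, -1, 0, 0, 0, 0.7],
    [0, 0.8, -1, 0, 0, 0, 0.7],
    [0, 0.8, -1, 0, 0, 0, 0.7],
    [0, 0.5, -1, 0, 0, 0, 0.7],
  ],
)

```text
time: 125.35
tool_pos: [474.6, 299.5, 187.1]
tcp_rot: [179.9, -0.0, 115.0]
ft_force: [0.4, -0.0, -0.1]
finger_gap: 59.7
grip_force: 0.0
```

Emit:
apply_moves(
  deltas=[
    [0, 0, -0.7, 0, 0, 0, 0.7],
    [0, 0, 0, 0, 0, 0, 0.7],
    [0, 0, 0, 0, 0, 0, 0.7],
  ],
)

```text
time: 125.72
tool_pos: [473.2, 298.8, 205.4]
tcp_rot: [-179.9, 0.0, 115.1]
ft_force: [0.4, -0.1, -0.6]
finger_gap: 59.9
grip_force: 0.0
```

```bash
python3 - <<'E'
from plan import *; from det import *
im,C=take("wrist","w_tray5"); print(modules(im,C,5))
plan([(446,-42,160,85.6)])
E
```

```text
[(582.7, 350.3, 115.1, 31.0, 48.6, 30), (404.2, 266.7, 115.1, 31.7, 48.6, 26), (493.2, 309.8, 115.1, 32.1, 51.2, 15)]
at [472.9 298.7 204.9] [-179.9    0.   115.1] t 125.78
-> [445.9 -42.1 159.9] yaw 85.6 J6~-6 rows 12
    [-0.83, -0.47, 0.12, 0.54]
    [-0.84, -0.43, 0.13, 0.53]
    [-0.86, -0.4, 0.12, 0.54]
    [-0.88, -0.36, 0.13, 0.53]
    [-0.9, -0.32, 0.12, 0.54]
    [-0.9, -0.28, 0.13, 0.53]
    [-0.92, -0.24, 0.12, 0.54]
    [-0.93, -0.2, 0.13, 0.53]
    [-0.93, -0.17, 0.12, 0.54]
    [-0.94, -0.12, 0.13, 0.53]
    [-0.95, -0.09, 0.12, 0.54]
    [-0.95, -0.04, 0.13, 0.54]
```

View pics/w_tray5.png

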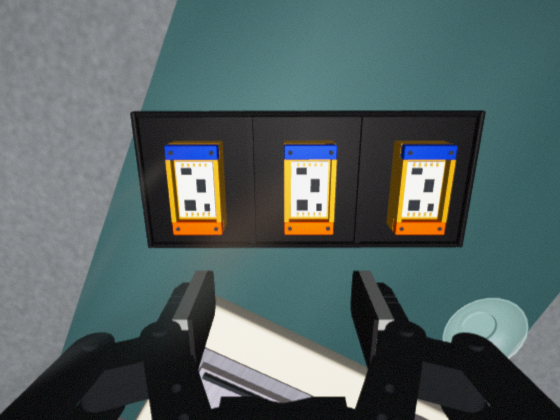

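Emit:
apply_moves(
  deltas=[
    [-0.83, -0.47, 0.12, 0, 0, 0.54, 0.6],
    [-0.84, -0.43, 0.13, 0, 0, 0.53, 0.6],
    [-0.86, -0.4, 0.12, 0, 0, 0.54, 0.6],
    [-0.88, -0.36, 0.13, 0, 0, 0.53, 0.6],
    [-0.9, -0.32, 0.12, 0, 0, 0.54, 0.6],
    [-0.9, -0.28, 0.13, 0, 0, 0.53, 0.6],
    [-0.92, -0.24, 0.12, 0, 0, 0.54, 0.6],
    [-0.93, -0.2, 0.13, 0, 0, 0.53, 0.6],
  ],
)

```text
time: 126.78
tool_pos: [454.8, 70.9, 174.8]
tcp_rot: [-179.9, -0.0, 95.4]
ft_force: [0.4, 0.0, -0.1]
finger_gap: 51.3
grip_force: 0.0
```

Emit:
apply_moves(
  deltas=[
    [-0.93, -0.17, 0.12, 0, 0, 0.54, 0.6],
    [-0.94, -0.12, 0.13, 0, 0, 0.53, 0.6],
    [-0.95, -0.09, 0.12, 0, 0, 0.54, 0.6],
    [-0.95, -0.04, 0.13, 0, 0, 0.54, 0.6],
    [0, 0, 0, 0, 0, 0, 0.6],
    [0, 0, 0, 0, 0, 0, 0.6],
  ],
)

```text
time: 127.52
tool_pos: [446.2, -41.3, 160.6]
tcp_rot: [-179.9, -0.0, 85.6]
ft_force: [0.2, 0.5, 0.4]
finger_gap: 51.3
grip_force: 0.0
```

Emit:
apply_moves(
  deltas=[
    [0, 0, 0.9, 0, 0, 0, 0.6],
    [0, 0, 0.9, 0, 0, 0, 0.6],
    [0, 0, 0.9, 0, 0, 0, 0.6],
    [0, 0, 0.2, 0, 0, 0, 0.6],
    [0, 0, 0, 0, 0, 0, 0],
    [0, 0, 0, 0, 0, 0, 0],
    [0, 0, 0, 0, 0, 0, 0],
    [0, 0, 0, 0, 0, 0, 0],
  ],
  grip_force=40,
)

```text
time: 128.52
tool_pos: [447.2, -41.6, 75.6]
tcp_rot: [179.9, -0.0, 85.6]
ft_force: [-4.8, 3.6, 6.8]
finger_gap: 16.7
grip_force: 39.5
```

Emit:
apply_moves(
  deltas=[
    [0, -0.08, 0, 0, 0, 0, 0],
    [0, 0, 0, 0, 0, 0, 0],
  ],
)

```text
time: 128.78
tool_pos: [446.6, -41.5, 75.6]
tcp_rot: [179.7, -0.0, 85.6]
ft_force: [7.0, 2.1, -3.6]
finger_gap: 16.5
grip_force: 39.4
```

Emit:
apply_moves(
  deltas=[
    [0, -0.07, 0, 0, 0, 0, 0],
    [0, 0, 0, 0, 0, 0, 0],
  ],
)

```text
time: 129.02
tool_pos: [445.5, -41.4, 75.6]
tcp_rot: [179.5, -0.0, 85.6]
ft_force: [15.2, 1.5, -9.6]
finger_gap: 16.3
grip_force: 39.8
```

Emit:
apply_moves(
  deltas=[
    [0, -0.06, 0, 0, 0, 0, 0],
    [0, 0, 0, 0, 0, 0, 0],
  ],
)

```text
time: 129.28
tool_pos: [445.4, -41.4, 75.7]
tcp_rot: [179.3, -0.0, 85.6]
ft_force: [25.9, 0.6, -21.3]
finger_gap: 16.2
grip_force: 39.7
```

Emit:
apply_moves(
  deltas=[
    [0, 0.05, 0, 0, 0, 0, 0],
    [0, 0, 0, 0, 0, 0, 0],
    [0, 0, 0, 0, 0, 0, 0.6],
    [0, 0, 0, 0, 0, 0, 0.6],
    [0, 0, 0, 0, 0, 0, 0.6],
    [0, 0, -0.5, 0, 0, 0, 0.6],
    [0, 0, -1, 0, 0, 0, 0.6],
    [0, 0, -1, 0, 0, 0, 0.6],
  ],
)

```text
time: 130.28
tool_pos: [441.9, -41.4, 151.1]
tcp_rot: [180.0, 0.0, 85.6]
ft_force: [0.9, -1.2, -0.3]
finger_gap: 51.2
grip_force: 0.0
```

Emit:
apply_moves(
  deltas=[
    [0, 0, -1, 0, 0, 0, 0.6],
    [0, 0, 0, 0, 0, 0, 0.6],
    [0, 0, 0, 0, 0, 0, 0.6],
  ],
)

```text
time: 130.65
tool_pos: [441.9, -41.4, 179.4]
tcp_rot: [180.0, 0.0, 85.6]
ft_force: [-0.5, 0.1, 0.2]
finger_gap: 51.0
grip_force: 0.0
```

```bash
python3 - <<'E'
from plan import *
take("wrist","w_home")
plan([(420,-355,215,84.9)])
E
```

```text
at [441.4 -41.3 178.7] [-179.9   -0.    85.6] t 130.7
-> [ 420. -355.  215.] yaw 84.9 J6~-40 rows 11
    [-0.95, 0.01, -0.11, 0.01]
    [-0.96, 0.01, -0.11, 0.02]
   2 x [-0.95, 0.01, -0.11, 0.01]
    [-0.95, 0.01, -0.11, 0.02]
    [-0.96, 0.02, -0.11, 0.01]
    [-0.95, 0.01, -0.11, 0.01]
    [-0.95, 0.02, -0.11, 0.02]
    [-0.96, 0.01, -0.11, 0.01]
    [-0.95, 0.02, -0.11, 0.01]
    [-0.95, 0.02, -0.11, 0.02]
```

Emit:
apply_moves(
  deltas=[
    [-0.95, 0.01, -0.11, 0, 0, 0.01, 0.6],
    [-0.95, 0.01, -0.11, 0, 0, 0.01, 0.6],
    [-0.95, 0.01, -0.11, 0, 0, 0.02, 0.6],
    [-0.95, 0.01, -0.11, 0, 0, 0.01, 0.6],
    [-0.95, 0.01, -0.11, 0, 0, 0.02, 0.6],
    [-0.95, 0.01, -0.11, 0, 0, 0.01, 0.6],
    [-0.95, 0.01, -0.11, 0, 0, 0.01, 0.6],
    [-0.95, 0.02, -0.11, 0, 0, 0.02, 0.6],
  ],
)

```text
time: 131.7
tool_pos: [425.4, -269.2, 204.3]
tcp_rot: [-179.9, -0.1, 85.1]
ft_force: [0.1, -0.4, -0.1]
finger_gap: 51.5
grip_force: 0.0
```

Emit:
apply_moves(
  deltas=[
    [-0.95, 0.01, -0.11, 0, 0, 0.01, 0.6],
    [-0.95, 0.02, -0.11, 0, 0, 0.01, 0.6],
    [-0.95, 0.02, -0.11, 0, 0, 0.02, 0.6],
    [0, 0, 0, 0, 0, 0, 0.6],
    [0, 0, 0, 0, 0, 0, 0.6],
  ],
)

```text
time: 132.32
tool_pos: [419.9, -353.3, 214.4]
tcp_rot: [-179.9, -0.1, 84.9]
ft_force: [-0.4, -0.7, 0.1]
finger_gap: 51.6
grip_force: 0.0
```

```bash
python3 - <<'E'
from plan import *
im,C=take("wrist","w_dim3"); hsv=cv2.cvtColor(im,cv2.COLOR_RGB2HSV)
o=((hsv[...,0]<18)&(hsv[...,1]>190)&(hsv[...,2]>200)).astype(np.uint8)
c=max(cv2.findContours(o,0,1)[0],key=cv2.contourArea); print(cv2.minAreaRect(p2w(C,c[:,0],62)[:,:2].astype(np.float32)))
plan([(479.2,-389,150,84.9),(479.2,-389,58,84.9)])
E
```

```text
((478.5543518066406, -387.2818603515625), (22.548215866088867, 14.120577812194824), 84.96070861816406)
at [ 420.1 -353.1  214.6] [-1.799e+02 -1.000e-01  8.490e+01] t 132.38
-> [ 479.2 -389.1  150.1] yaw 84.9 J6~-39 rows 4
    [-0.25, 0.52, 0.54, 0.0]
    [-0.26, 0.51, 0.54, 0.0]
    [-0.25, 0.52, 0.54, 0.0]
    [-0.26, 0.52, 0.53, 0.0]
-> [ 479.2 -389.1   58. ] yaw 84.9 J6~-39 rows 4
   2 x [0.0, -0.0, 0.77, 0.0]
    [0.0, -0.0, 0.76, 0.0]
    [0.0, -0.0, 0.77, 0.0]
```

Emit:
apply_moves(
  deltas=[
    [-0.25, 0.52, 0.54, 0, 0, 0, 0.6],
    [-0.26, 0.51, 0.54, 0, 0, 0, 0.6],
    [-0.25, 0.52, 0.54, 0, 0, 0, 0.6],
    [-0.26, 0.52, 0.53, 0, 0, 0, 0.6],
    [0, 0, 0.77, 0, 0, 0, 0.6],
    [0, 0, 0.77, 0, 0, 0, 0.6],
    [0, 0, 0.76, 0, 0, 0, 0.6],
    [0, 0, 0.77, 0, 0, 0, 0.6],
  ],
  grip_force=20,
)

```text
time: 133.38
tool_pos: [479.6, -388.8, 58.0]
tcp_rot: [-180.0, -0.0, 85.0]
ft_force: [0.2, -0.5, 0.2]
finger_gap: 51.8
grip_force: 0.0
```

Emit:
apply_moves(
  deltas=[
    [0, 0, 0, 0, 0, 0, 0.6],
    [0, 0, 0, 0, 0, 0, 0],
    [0, 0, 0, 0, 0, 0, 0],
    [0, 0, 0, 0, 0, 0, 0],
    [0, 0, 0, 0, 0, 0, 0],
    [0, 0, 0, 0, 0, 0, 0],
  ],
)

```text
time: 134.12
tool_pos: [480.3, -390.7, 60.7]
tcp_rot: [179.9, 0.1, 84.9]
ft_force: [-0.6, 1.0, 6.6]
finger_gap: 15.6
grip_force: 22.8
```

Emit:
apply_moves(
  deltas=[
    [0, -0.25, 0, 0, 0, 0, 0],
    [0, -0.3, 0, 0, 0, 0, 0],
    [0, -0.3, 0, 0, 0, 0, 0],
    [0, -0.3, 0, 0, 0, 0, 0],
    [0, -0.3, 0, 0, 0, 0, 0],
    [0, -0.25, 0, 0, 0, 0, 0],
    [0, -0.2, 0, 0, 0, 0, 0],
    [0, 0, 0, 0, 0, 0, 0],
  ],
)

```text
time: 135.12
tool_pos: [423.1, -385.1, 60.7]
tcp_rot: [179.9, 0.0, 84.9]
ft_force: [-1.2, 5.6, 9.8]
finger_gap: 15.6
grip_force: 23.3
```

Emit:
apply_moves(
  deltas=[
    [0, -0.06, 0, 0, 0, 0, 0],
    [0, 0, 0, 0, 0, 0, 0],
  ],
)

```text
time: 135.38
tool_pos: [421.8, -384.9, 60.6]
tcp_rot: [179.9, 0.0, 84.9]
ft_force: [0.2, 5.1, 9.4]
finger_gap: 15.3
grip_force: 23.2
```

Emit:
apply_moves(
  deltas=[
    [0, -0.05, 0, 0, 0, 0, 0],
    [0, 0, 0, 0, 0, 0, 0],
  ],
)

```text
time: 135.62
tool_pos: [420.4, -384.8, 60.6]
tcp_rot: [179.9, 0.0, 84.9]
ft_force: [1.5, 4.2, 9.2]
finger_gap: 15.1
grip_force: 23.2
```

Emit:
apply_moves(
  deltas=[
    [0, -0.06, 0, 0, 0, 0, 0],
    [0, 0, 0, 0, 0, 0, 0],
  ],
)

```text
time: 135.88
tool_pos: [419.6, -384.7, 60.7]
tcp_rot: [179.7, 0.0, 84.9]
ft_force: [8.0, 3.9, 6.0]
finger_gap: 15.4
grip_force: 22.7
```

Emit:
apply_moves(
  deltas=[
    [0, -0.06, 0, 0, 0, 0, 0],
    [0, 0, 0, 0, 0, 0, 0],
  ],
)

```text
time: 136.12
tool_pos: [419.4, -384.7, 60.7]
tcp_rot: [179.6, 0.1, 84.9]
ft_force: [15.4, 2.8, -1.0]
finger_gap: 15.7
grip_force: 22.1
```

Emit:
apply_moves(
  deltas=[
    [0, 0.03, 0, 0, 0, 0, 0],
    [0, 0, 0, 0, 0, 0, 0.6],
    [0, 0, 0, 0, 0, 0, 0.6],
    [0, 0, 0, 0, 0, 0, 0.6],
    [0, 0, -0.6, 0, 0, 0, 0.6],
    [0.3, 0, -1, 0, 0, 0, 0.6],
    [0.5, 0, -1, 0, 0, 0, 0.6],
    [0.5, 0, -1, 0, 0, 0, 0.6],
  ],
)

```text
time: 137.12
tool_pos: [420.2, -345.6, 169.4]
tcp_rot: [179.9, 0.0, 84.9]
ft_force: [0.8, -0.8, 0.3]
finger_gap: 50.9
grip_force: 0.0
```

Emit:
apply_moves(
  deltas=[
    [0.5, 0, -1, 0, 0, 0, 0.6],
    [0.5, 0, -1, 0, 0, 0, 0.6],
    [0.5, 0, -1, 0, 0, 0, 0.6],
    [0, 0, 0, 0, 0, 0, 0.6],
    [0, 0, 0, 0, 0, 0, 0.6],
  ],
)

```text
time: 137.75
tool_pos: [424.0, -301.0, 257.1]
tcp_rot: [180.0, 0.0, 84.9]
ft_force: [-0.3, 0.7, -0.0]
finger_gap: 50.9
grip_force: 0.0
```

```bash
python3 - <<'E'
from h import *
im,C=take("wrist","w_end"); take("top","top_end"); print(sense()["tool_pos"])
P=w2p(C,[[440,-385,40]])[0].round().astype(int); b=cv2.imread("pics/w_end.png")
x0,y0=max(P[0]-100,0),max(min(P[1]-75,270),0); print(P)
t=cv2.imread("pics/top_end.png")
cv2.imwrite("pics/end.png",np.hstack([cv2.resize(b[y0:y0+150,x0:x0+200],(400,300)),cv2.resize(t[80:305,60:360],(400,300))]))
E
```

```text
[ 423.55454951 -300.83786069  255.83720547]
[305 254]
```

View pics/end.png

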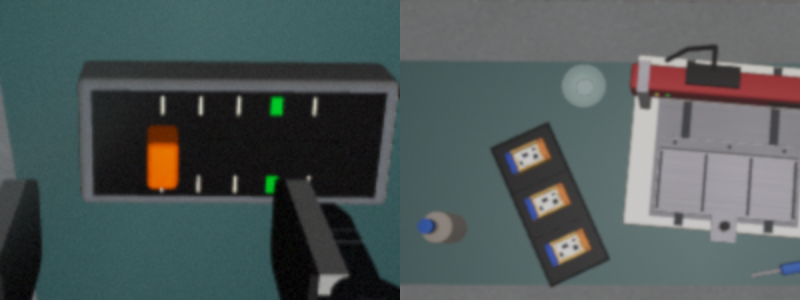

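The dimmer grip is at its zero tick (about 162,157 in the left half). In the right half all three modules lie in the tray, and the plate is home with its post at about (725,227). Nothing else has moved and the gripper is clear, so I am handing in.

```bash
python3 -c "
from bench import *
print(hand_in())"
```

```text
the job is handed in; nothing more can be done
None
```

The job is handed in: all three modules got a pass to the far stop with blue ends and then orange ends against the fence, and are back flat in the tray with the plate home and the dimmer off. During the first pass one module was knocked about 20 mm sideways; afterwards it still lined up with the other two at the fence, so I did not repeat that pass.

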